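Gauge the sharpened punch and clip the punches on the rail by size

ROBOT

A 6-joint arm with a two-finger parallel gripper is mounted at the origin on the work surface. World frame = base frame: x ahead of the robot, y to its left, z up, the work surface at z = 0. Lengths are in m, angles in rad, forces in N, time in s.
With the tool pointing down it reaches from about 0.35 to 0.85 m from the base axis. Payload 8.1 kg.
Tool frame: the origin (TCP) lies midway between the tips of the shut fingers; the grasp point (between the pads) lies 19 mm behind it (bot.tcp_to_grasp is the distance from the TCP to the grasp point, in m); y points along the fingers, x is the direction in which the jaws open and shut, and the axes are right-handed (so a half turn about y gives the same grasp; the last joint's range is limited). The gripper opens to 93 mm and grips with 3 to 60 N. Pads are 15 mm wide; open, the fingers measure 128 mm over their backs; the gripper's body (75 mm by 188 mm) begins 65 mm behind the grasp point.
Start: joints at [-1.425, 0.13, 1.488, -0, 1.523, -0.085], TCP at [0.137, -0.584, 0.219] pointing down, gripper open.
Joint ranges: [-2.96, 2.96], [-0.89, 2.26], [0.02, 2.5], [-1.34, 4.48], [0, 2.73], [-2.66, 2.66]. Speed limits (rad/s): [2.39, 2.39, 2.79, 3.14, 3.14, 3.14].

INTERFACE

Orientations are given as a unit quaternion [w, x, y, z].
In Python, from plant import bot gives the robot as it stands. The module is installed in compiled form; this text tells all that it offers.
- The arm moves only by the tool move_arm, never from a script. Its argument "series" is a list of rows, each a list of 2 entries, a list of its own where there are three numbers: the shift along the world's x, y, z as a fraction of full scale, then the turn about the world's z as a fraction of full scale. A call has 1 to 20 rows; each row is the pose to reach, as a shift and turn from the pose commanded when the call began; what a row does not reach only later rows make up. Full scale, the value 1, is 100 mm for a shift and 0.5 rad for a turn. A row lasts 1/10 s, in which the tool goes at most 50 mm and 8.59 degrees, less where a joint would pass 70% of its speed; a pose out of reach is approached as far as the arm can. A call with a number of a shift or a turn outside -1 to 1 is refused whole. A call with a gripper value outside its range is refused whole. "gripper" is the closure, from -1 (fully open) to 1 (shut), set as the call begins (left out, the last holds). The fingers move at their own pace and stop on an object; "newtons" is the grip in N (left out, the last holds). Time passes only in rows, so rows that repeat a pose let the fingers close. It gives the time, the measured TCP pose, the force and the opening at its end, in the units of the state.
- bot.sense(): the state, without advancing time (a new reading comes with each control period).
- bot.get_image(name): name is "scene" or "side" or "wrist"; returns a dict with "color" (480x640x3 uint8, red, green, blue), "fov_y" (degrees; the focal length in pixels is half the picture's height over the tangent of half this angle, whatever the lens; pixels are square), "cx", "cy" (the principal point, pixels), "dist_coeffs" ([k1, k2, p1, p2, k3] as OpenCV has them; the pictures are not rectified), "R" (3x3) and "t" (3): a world point X has camera coordinates R X + t. Camera axes: x right, y down, z forward; pixel columns grow to the right and rows downward; lengths in m; the calibration is good to about 2 mm. A picture is of the moment at which its call begins. There is no depth.
- bot.close_job(): hands the job in, once; it reports no verdict.
Trained networks look in a picture, given as the dict that the camera call returned (one of the last four; its "shot" number tells which), for a name from the list of things; names that differ only in an ending like _2 or _b are one class to them, and where a whole thing is asked for, a point or a joint stands for the part that bears it (a point fixed in the world has none). Each returns a list of dicts, best first, with "score" (0 to 1); they miss things now and then, are a little off and sometimes report something else, mostly with a low value. They report only what shows in the picture. A call takes as long as a camera call. They do not tell look-alikes from the thing itself.
- bot.spot_in(picture, target): "xyz" ([x, y, z] in m, in world coordinates, good to about 4 mm: the middle of the surface that is visible of it).
- bot.outline_of(picture, target): "region" (480x640 bool, what is visible of it).
- bot.mark_of(picture, target): "xyz" ([x, y, z] in m, in world coordinates, good to about 4 mm: a listed point, or the origin of a listed thing).
The state is a dict: "clock": time; "joint_pos": joint angles; "joint_velocities": joint speeds; "tau": joint torques, N m; "ee_pos": TCP position; "tool_rot": TCP orientation; "contact_force": force on the tool from outside, world axes, zero at the start; "moment": the same for the moment, N m; "width": finger opening in m.
Only numpy, scipy, OpenCV 4.12 (cv2) and the standard library are available. Lean on these libraries where they do the work, as an engineer would, in place of code of your own. Each camera call takes 0.05 s, during which the arm holds its last target.

TASK

Put the shoemaker's hollow punches away. First prove the height gauge by pressing its knob until the foot sits on the bare anvil, then gauge the freshly sharpened punch that lies on the oilstone: lay it along the gauge, handle in the vee rest and barrel on the anvil, and press the foot down on the barrel; hold the foot down for a second each time to take the reading, then let it up. Then every punch belongs on the clip rail, one to a pair of clips, its handle pressed fully home and its cutting end pointing away from the robot, in order of barrel thickness from the thinnest at the robot's left to the thickest at its right (clips may stay empty anywhere); leave the other things on the bench where they are.

Things in the scene. Friction and masses are not known exactly. Their poses are not given: they have to be found in the camera images.
- punch6_mid (a point): middle of the handle of the 6 mm hollow punch (None if absent): wood, 18 mm round, 84 mm long, between square steel collars (28 x 28, 10 thick), so lying flat this point is 14 mm up; then a steel barrel 6 mm across, 40 mm long (12 mm across for its first 12 mm). x axis: along it to the mouth; y, z square to the collars' flats (any of four may lie up). About 90 g
- punch6_mouth (a point): centre of the open cutting mouth of the 6 mm punch, 92 mm from the middle of its handle along its x axis; None if absent
- punch10_mid (a point): middle of the handle of the 10 mm hollow punch (the sharpened punch on the oilstone, or absent; None if absent): wood, 18 mm round, 84 mm long, between square steel collars (28 x 28, 10 thick), so lying flat this point is 14 mm up; then a steel barrel 10 mm across, 46 mm long (12 mm across for its first 12 mm). x axis: along it to the mouth; y, z square to the collars' flats (any of four may lie up). About 104 g
- punch10_mouth (a point): centre of the open cutting mouth of the 10 mm punch, 98 mm from the middle of its handle along its x axis; None if absent
- punch14_mid (a point): middle of the handle of the 14 mm hollow punch (None if absent): wood, 18 mm round, 84 mm long, between square steel collars (28 x 28, 10 thick), so lying flat this point is 14 mm up; then a steel barrel 14 mm across, 52 mm long. x axis: along it to the mouth; y, z square to the collars' flats (any of four may lie up). About 118 g
- punch14_mouth (a point): centre of the open cutting mouth of the 14 mm punch, 104 mm from the middle of its handle along its x axis; None if absent
- punch18_mid (a point): middle of the handle of the 18 mm hollow punch (the sharpened punch on the oilstone, or absent; None if absent): wood, 18 mm round, 84 mm long, between square steel collars (28 x 28, 10 thick), so lying flat this point is 14 mm up; then a steel barrel 18 mm across, 58 mm long. x axis: along it to the mouth; y, z square to the collars' flats (any of four may lie up). About 132 g
- punch18_mouth (a point): centre of the open cutting mouth of the 18 mm punch, 110 mm from the middle of its handle along its x axis; None if absent
- punch22_mid (a point): middle of the handle of the 22 mm hollow punch (None if absent): wood, 18 mm round, 84 mm long, between square steel collars (28 x 28, 10 thick), so lying flat this point is 14 mm up; then a steel barrel 22 mm across, 64 mm long. x axis: along it to the mouth; y, z square to the collars' flats (any of four may lie up). About 146 g
- punch22_mouth (a point): centre of the open cutting mouth of the 22 mm punch, 116 mm from the middle of its handle along its x axis; None if absent
- punch26_mid (a point): middle of the handle of the 26 mm hollow punch (None if absent): wood, 18 mm round, 84 mm long, between square steel collars (28 x 28, 10 thick), so lying flat this point is 14 mm up; then a steel barrel 26 mm across, 70 mm long. x axis: along it to the mouth; y, z square to the collars' flats (any of four may lie up). About 160 g
- punch26_mouth (a point): centre of the open cutting mouth of the 26 mm punch, 122 mm from the middle of its handle along its x axis; None if absent
- rail: fixed plate 96 (x) x 274 (y) x 8 mm; origin: centre of underside; x away from the robot, y to its left. Pairs of 53 mm high clips (12 mm wide, at x = +-29) at y = 112, 56, 0, -56, -112. A handle laid along x, its middle at x = 0 (+-7: clips go between the collars) and pressed down with about 8 N, meets the lips with its axis 51 mm above the bench, snaps in, rests at 36. Fingers fit between the clips
- gauge: fixed; base 200 (x) x 80 x 12 mm, origin: centre of underside, x away from the robot. Vee rest at x = -85 (10 thick, 28 wide, edges 41 up) holds a handle with its axis 40 up; put the handle's middle at x = -54, so that the rear collar clears the rest by 6 and the foot (at x = 30) meets the barrel. Pillar at x = 78, 167 high; head over x = 17 to 103, 34 wide, 110 to 142 up
- gauge_anvil (a point): centre of the anvil's flat top (24 x 36 mm, 33 mm above the bench), at x = 30 mm of the gauge, right under the foot; axes as the gauge's. A barrel on it and its handle in the vee stay put by themselves
- gauge_slide (a joint): how far the gauge's foot (16 mm across) is pushed down from its raised stop, m (0 to 0.047, where it sits on the bare anvil: height zero). At 0 its underside is 47 mm above the anvil (80 above the bench), so 47 mm minus this is the height measured. A spring lifts it: about 2 N to start it, 5 N at full travel; let go, it rises again
- gauge_knob (a point): centre of the flat top of the gauge's black knob (30 mm across, on the spindle over the foot), 204 mm above the bench when raised; press here straight down
- oilstone: oilstone in its wooden box, fixed: 214 (x) x 80 mm, top of the stone (198 x 64 mm) 30 mm above the bench; origin at the centre of its underside
- shoe_last: wooden shoe last, 240 mm long, 86 mm high; a bystander, origin at the centre of its underside
- hammer: hammer, 260 mm, lying; a bystander, origin at the centre of its underside
- rivet_tin: closed tin, 52 mm across, 40 mm high; a bystander, origin at the centre of its underside
- wax_tin: closed dark tin, 60 mm across, 28 mm high; a bystander, origin at the centre of its underside
- striker: bottle-shaped wooden striker, 76 mm across, 203 mm high, standing; a bystander, origin at the centre of its underside
There are look-alikes about, which are no part of the job. Leave any pink look-alike of the part that bears punch14_mid alone. What is shaped like the part that bears punch26_mid but pink is not meant.

How it is judged:
By the outcome, as a careful person would: the job done as asked, in the order asked, and still so for the second after the job is handed in, with the robot touching nothing.
Of punch6, punch14, punch22, punch26 only 3 to 4 are there at a start; the rules pass over those that are not, and their reading is None.
Of punch10, punch18 only 1 to 1 are there at a start; the rules pass over those that are not, and their reading is None.
At some moment in a run one of punch6, punch14, punch22, punch26 may be knocked a few centimetres aside while the robot is not near it.
Once in a run the grip may slacken for a moment while it holds something.
It also fails if it takes over 208 s, if anything falls off the work surface, if the arm or the gripper's body presses on something with over 40 N, if the wrist force passes 120 N, or if a joint passes its speed limit or range.

## Working session

There is one attempt and no reset: what is moved stays moved. The work goes in short steps, Python scripts to look and compute and a tool call to move; the robot and the scene stay as the last step left them, time stands still between calls to the robot, and variables do not carry over. Pictures are saved under pics/ and viewed, and the job is handed in when it is done.

Besides the shell and the picture viewer there is one more tool, called after ">>>" by a JSON object that holds its "fn" and its "kwargs", one argument or row to a line. move_arm: Moves the arm, as the interface text tells. Shift numbers are shares of 100 mm and turn numbers shares of 0.5 rad, none past 1 either way. Its arguments: {"type":"object","properties":{"series":{"type":"array","items":{"type":"array"}},"gripper":{"type":"number"},"newtons":{"type":"number"}},"required":["series"]}

```bash
mkdir -p pics; cat > h.py <<'E'
import numpy as np, cv2
from plant import bot
def save(p,name):
    cv2.imwrite('pics/'+name+'.png',cv2.cvtColor(p['color'],cv2.COLOR_RGB2BGR))
def K(p):
    f=240/np.tan(np.radians(p['fov_y'])/2)
    return np.array([[f,0,p['cx']],[0,f,p['cy']],[0,0,1.]])
def proj(p,X):
    X=np.atleast_2d(X).astype(float)
    r,_=cv2.Rodrigues(np.array(p['R']))
    return cv2.projectPoints(X,r,np.array(p['t'],float),K(p),np.array(p['dist_coeffs'],float))[0][:,0]
def ray(p,uv,z):
    uv=np.array(uv,float).reshape(-1,1,2)
    n=cv2.undistortPoints(uv,K(p),np.array(p['dist_coeffs'],float))[:,0]
    R=np.array(p['R']);t=np.array(p['t'])
    c=-R.T@t
    d=np.c_[n,np.ones(len(n))]@R
    return c+d*((z-c[2])/d[:,2])[:,None]
E
python3 - <<'E'
from h import *
s=bot.sense(); print(s)
for n in ['scene','side','wrist']:
    p=bot.get_image(n); save(p,n+'0'); print(n,p['fov_y'],p['dist_coeffs'],-np.array(p['R']).T@p['t'])
    if n=='wrist': continue
    for t in ['punch6_mid','punch10_mid','punch14_mid','punch18_mid','punch22_mid','punch26_mid','punch6_mouth','punch10_mouth','punch14_mouth','punch18_mouth','punch22_mouth','punch26_mouth','rail','gauge','gauge_anvil','gauge_knob','oilstone','striker','shoe_last','hammer','rivet_tin','wax_tin']:
        r=bot.mark_of(p,t)
        print(t,[(np.round(d['xyz'],3).tolist(),round(d['score'],2), proj(p,d['xyz']).round().astype(int).tolist()[0]) for d in r[:3]])
E
```

```text
{'clock': 0.0, 'joint_pos': array([-1.42541340e+00,  1.31179007e-01,  1.48926877e+00,  1.78493823e-05,
        1.52299686e+00, -8.53999845e-02]), 'joint_velocities': array([ 0.00011078,  0.00014164,  0.00041086, -0.00182802, -0.00068375,
        0.00126781]), 'tau': array([ 2.81510846e-03, -5.59850657e+01, -4.91747081e+01,  7.70469429e-02,
        3.55371006e-02, -1.29328332e-04]), 'ee_pos': array([ 0.13718964, -0.58352213,  0.21758256]), 'tool_rot': array([ 0.55469574, -0.55378875,  0.43957952, -0.43863482]), 'contact_force': array([-0.65385963, -0.28641578, -0.68822645]), 'moment': array([-0.03638607, -0.02173174, -0.00909082]), 'width': 0.093126669023695}
scene 44.98579878134103 [0.03767545 0.         0.         0.         0.        ] [ 1.33857633 -0.53593302  1.02567994]
punch6_mid [([0.619, 0.004, 0.012], 0.71, [332, 320])]
punch10_mid [([0.461, 0.226, 0.044], 0.73, [368, 239])]
punch14_mid [([0.432, -0.016, 0.011], 0.88, [283, 276]), ([0.256, -0.286, 0.012], 0.73, [153, 275])]
punch18_mid []
punch22_mid [([0.404, -0.23, 0.018], 0.84, [199, 301])]
punch26_mid [([0.528, 0.007, 0.
[... 2552 characters left out ...]
.366, 0.035], 0.78, [222, 335]), ([0.699, 0.202, -0.002], 0.55, [227, 294])]
gauge_knob [([0.416, 0.544, 0.0], 0.74, [238, 425]), ([0.591, 0.365, 0.206], 0.62, [212, 283]), ([0.584, 0.367, 0.036], 0.52, [223, 335])]
oilstone [([0.478, 0.221, -0.001], 0.81, [288, 323])]
striker [([0.364, -0.492, 0.002], 0.73, [410, 212])]
shoe_last []
hammer [([0.418, 0.542, -0.0], 0.89, [237, 425])]
rivet_tin [([0.702, 0.198, 0.002], 0.57, [227, 292])]
wax_tin [([0.47, -0.449, -0.0], 0.76, [380, 211]), ([0.558, 0.209, 0.045], 0.64, [265, 299]), ([0.78, 0.085, -0.005], 0.32, [229, 266])]
wrist 58.67174470744331 [-0.01400341  0.          0.          0.          0.        ] [ 0.21333523 -0.56679806  0.38507847]
```

View pics/scene0.png

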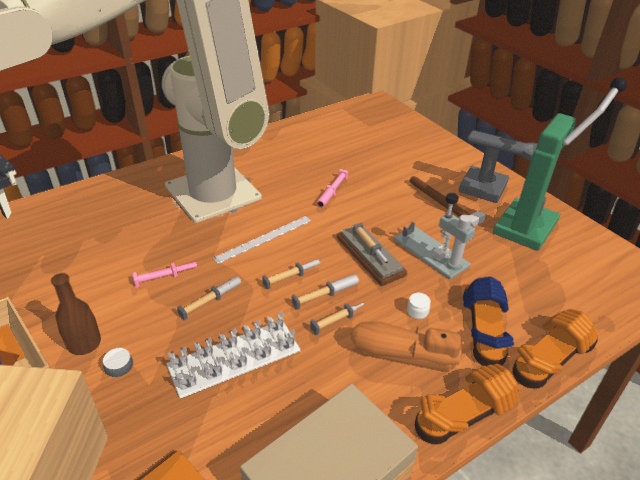

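View pics/side0.png

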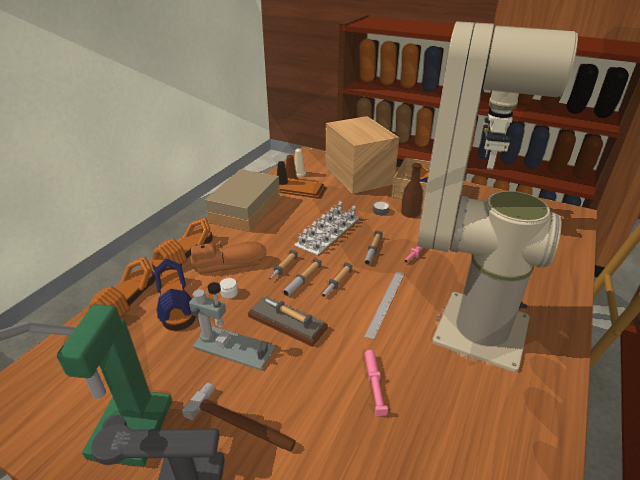

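View pics/wrist0.png

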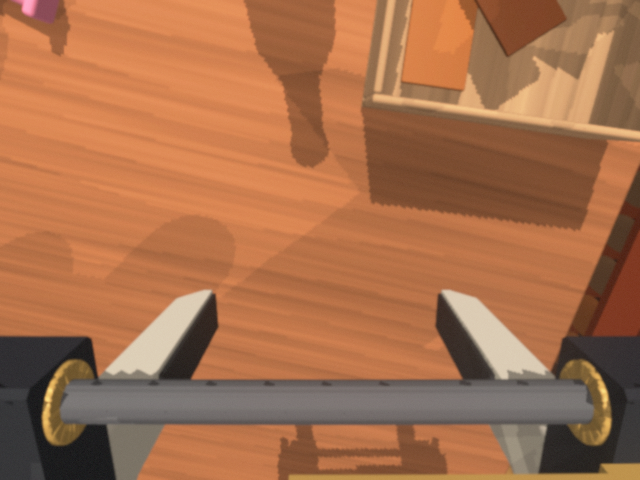

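```bash
python3 - <<'E'
import cv2
a=cv2.imread('pics/scene0.png'); b=cv2.imread('pics/side0.png')
cv2.imwrite('pics/z1.png',cv2.resize(a[220:400,150:350],(800,720),interpolation=cv2.INTER_CUBIC)[:600])
cv2.imwrite('pics/z2.png',cv2.resize(a[160:310,320:520],(800,600),interpolation=cv2.INTER_CUBIC))
cv2.imwrite('pics/z3.png',cv2.resize(b[190:390,190:450],(780,600),interpolation=cv2.INTER_CUBIC))
from h import *
q=bot.sense()['tool_rot']
from scipy.spatial.transform import Rotation as R
print(R.from_quat(q,scalar_first=True).as_matrix().round(3))
E
```

```text
[[ 0.229  0.     0.973]
 [-0.973  0.     0.229]
 [-0.    -1.     0.   ]]
```

View pics/z1.png

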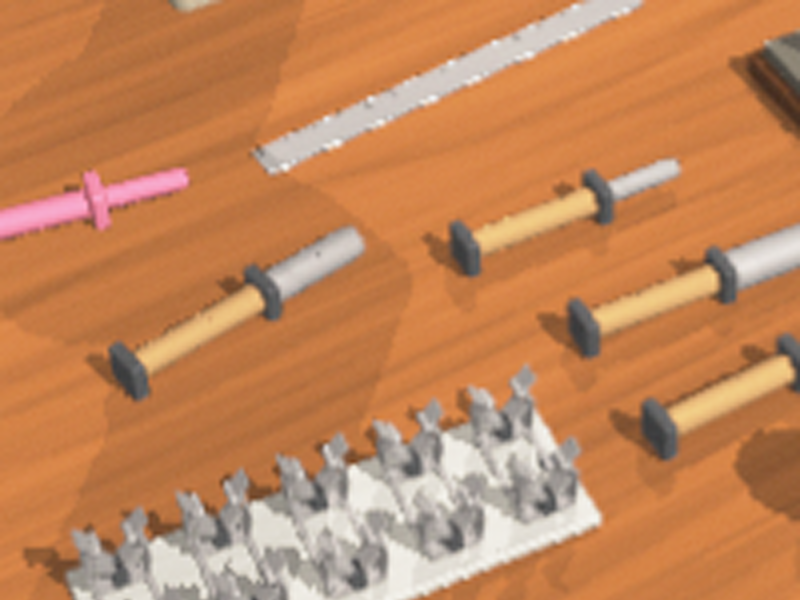

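View pics/z2.png

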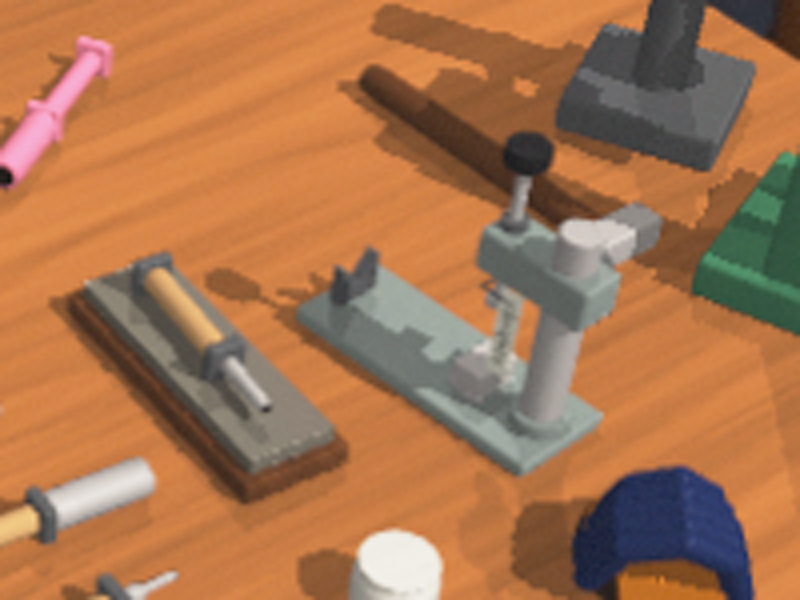

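View pics/z3.png

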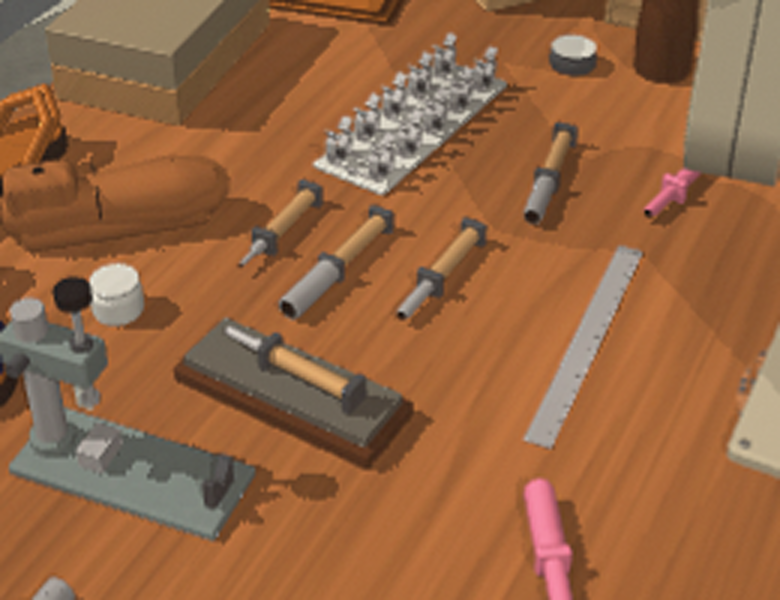

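>>> {"fn": "move_arm", "kwargs": {
  "series": [
    [[0.5, 0.5, 1], 0.5],
    [[1, 1, 1], 1],
    [[1, 1, 1], 1],
    [[1, 1, 1], 1],
    [[1, 1, 1], 1]
  ],
  "gripper": 1
}}

```text
clock: 2.85
ee_pos: [0.2399, -0.4832, 0.3221]
tool_rot: [-0.645, 0.647, -0.285, 0.288]
contact_force: [-0.5, -0.6, 1.5]
width: 0.0573
```

>>> {"fn": "move_arm", "kwargs": {
  "series": [
    [[1, 1, 0.2], 1],
    [[1, 1, 0.2], 1],
    [[1, 1, 0.2], 1],
    [[1, 1, 0.2], 1]
  ]
}}

```text
clock: 3.25
ee_pos: [0.3401, -0.3817, 0.3392]
tool_rot: [0.698, -0.697, 0.116, -0.117]
contact_force: [-1.9, -0.7, 0.6]
width: 0.0252
```

>>> {"fn": "move_arm", "kwargs": {
  "series": [
    [[1, 1, 0], 1],
    [[1, 1, 0], 1],
    [[1, 1, 0], 1],
    [[1, 1, 0], 1]
  ]
}}

```text
clock: 3.65
ee_pos: [0.4397, -0.2812, 0.3376]
tool_rot: [0.705, -0.704, -0.06, 0.06]
contact_force: [-0.8, -0.1, -0.2]
width: 0.0006
```

>>> {"fn": "move_arm", "kwargs": {
  "series": [
    [[1, 0.5, 0], 1],
    [[1, 0.5, 0], 1],
    [[1, 0.5, 0], 1],
    [[1, 0.5, 0], 1]
  ]
}}

```text
clock: 4.05
ee_pos: [0.5386, -0.2334, 0.3366]
tool_rot: [0.669, -0.668, -0.231, 0.232]
contact_force: [-0.5, 1.0, 0.8]
width: 0.0003
```

```bash
python3 - <<'E'
from h import *
p=bot.get_image('wrist'); save(p,'wrist1'); print(-np.array(p['R']).T@p['t'],np.array(p['R'])[2], bot.sense()['ee_pos'])
for t in ['rail','punch22_mid','punch22_mouth']:
    for d in bot.mark_of(p,t)[:2]: print(t,d['score'],d['xyz'].round(4) if hasattr(d['xyz'],'round') else d['xyz'],proj(p,d['xyz']).round())
E
```

```text
[ 0.49219823 -0.17331663  0.5032096 ] [ 0.16909552 -0.21709996 -0.96139186] [ 0.5377969  -0.23405671  0.33685217]
rail 0.71 [0.5813, -0.2319, -0.0024] [[355. 209.]]
punch22_mid 0.65 [0.4002, -0.2315, 0.0125] [[228. 111.]]
punch22_mouth 0.93 [0.3873, -0.1149, 0.0165] [[282.  10.]]
```

View pics/wrist1.png

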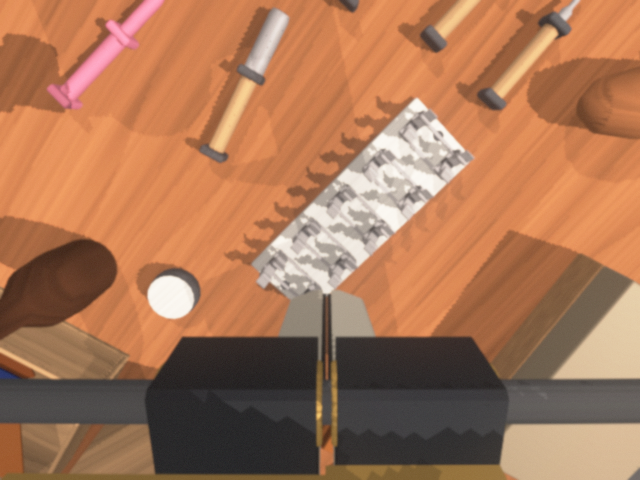

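```bash
python3 - <<'E'
import cv2
a=cv2.imread('pics/wrist1.png')
cv2.imwrite('pics/z4.png',cv2.resize(a[85:310,235:485],(800,720),interpolation=cv2.INTER_CUBIC)[:600])
cv2.imwrite('pics/z5.png',cv2.resize(a[185:310,235:360],(600,600),interpolation=cv2.INTER_CUBIC))
E
```

```text
(no output)
```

View pics/z4.png

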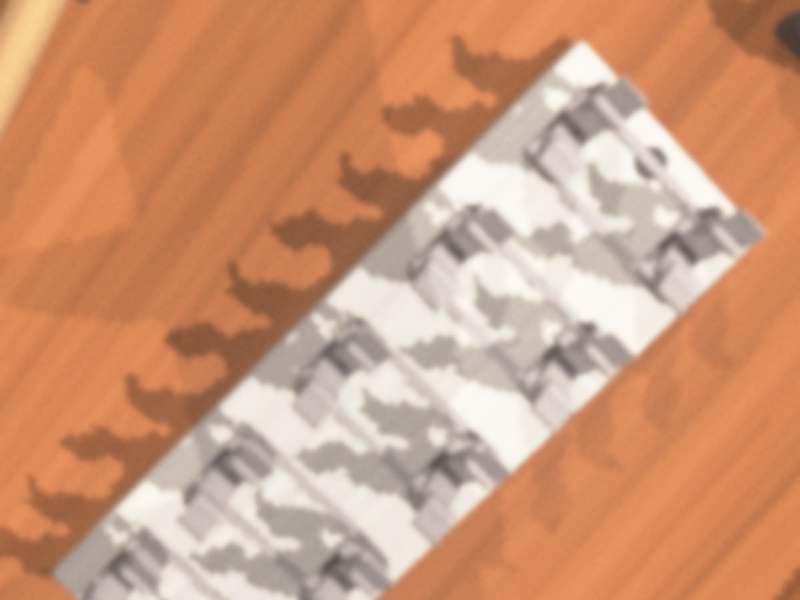

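View pics/z5.png

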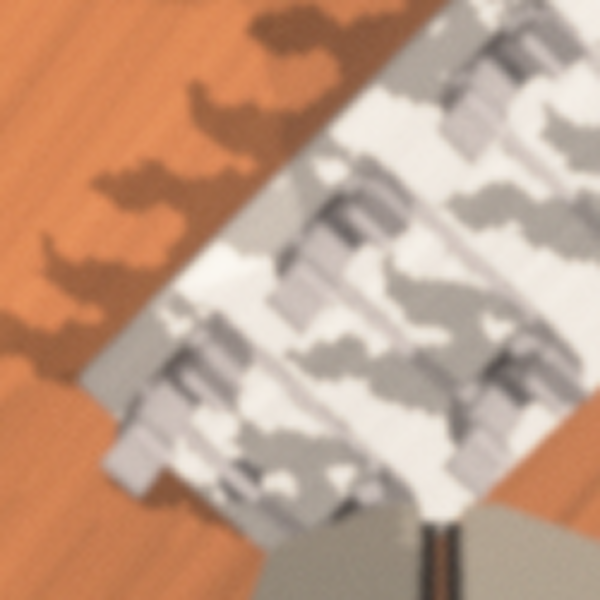

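```bash
cat >> h.py <<'E'
from scipy.optimize import least_squares
def fitpose(p,model,uv,x0=(0.5,0,0)):
    model=np.array(model,float);uv=np.array(uv,float)
    def T(a):
        c,s=np.cos(a[2]),np.sin(a[2])
        return np.c_[a[0]+c*model[:,0]-s*model[:,1],a[1]+s*model[:,0]+c*model[:,1],model[:,2]]
    r=least_squares(lambda a:(proj(p,T(a))-uv).ravel(),x0)
    return r.x,r.fun.reshape(-1,2)
E
python3 - <<'E'
from h import *
p=bot.get_image('wrist')
m=[[-.048,.137,.008],[-.048,-.137,.008],[.048,.137,.008]]
print(fitpose(p,m,[(416.6,97.5),(252,264.6),(474,158.4)],(.58,-.235,0)))
E
```

```text
(array([ 0.585721  , -0.23460936, -0.11832668]), array([[ 0.53680307, -0.66154435],
       [-0.14960665,  0.47323385],
       [-0.4185543 ,  0.30039456]]))
```

>>> {"fn": "move_arm", "kwargs": {
  "series": [
    [[0, 1, 0], 1],
    [[0, 1, 0], 1],
    [[0, 1, 0], 1],
    [[0, 1, 0], 1]
  ]
}}

```text
clock: 4.7
ee_pos: [0.5371, -0.1331, 0.3391]
tool_rot: [-0.59, 0.591, 0.389, -0.389]
contact_force: [-0.6, -0.5, 1.1]
width: 0.0003
```

>>> {"fn": "move_arm", "kwargs": {
  "series": [
    [[0, 1, 0], 0.82],
    [[0, 1, 0], 0.82],
    [[0, 1, 0], 0.82]
  ]
}}

```text
clock: 5.0
ee_pos: [0.537, -0.0297, 0.3391]
tool_rot: [-0.498, 0.498, 0.503, -0.501]
contact_force: [-0.0, 0.0, 0.1]
width: 0.0008
```

>>> {"fn": "move_arm", "kwargs": {
  "series": [
    [[0, 0.5, 0], 0],
    [[0, 1, 0], 0]
  ]
}}

```text
clock: 5.2
ee_pos: [0.5371, 0.0657, 0.3388]
tool_rot: [-0.501, 0.502, 0.499, -0.498]
contact_force: [0.5, 1.2, -1.4]
width: 0.0007
```

>>> {"fn": "move_arm", "kwargs": {
  "series": [
    [[0, 0.5, 0], 0],
    [[0, 1, 0], 0]
  ]
}}

```text
clock: 5.4
ee_pos: [0.5371, 0.1669, 0.339]
tool_rot: [-0.501, 0.501, 0.499, -0.499]
contact_force: [1.4, 0.3, 0.0]
width: 0.0006
```

>>> {"fn": "move_arm", "kwargs": {
  "series": [
    [[0, 0.5, 0], 0],
    [[0, 1, 0], 0],
    [[0, 1, 0], 0]
  ]
}}

```text
clock: 5.7
ee_pos: [0.536, 0.2709, 0.3379]
tool_rot: [-0.5, 0.499, 0.501, -0.501]
contact_force: [0.8, -0.7, -1.0]
width: 0.0002
```

```bash
python3 - <<'E'
from h import *
p=bot.get_image('wrist'); save(p,'wrist2'); print(-np.array(p['R']).T@p['t'],np.array(p['R'])[2], bot.sense()['ee_pos'])
for t in ['gauge','gauge_knob','gauge_anvil','punch10_mid','punch10_mouth','oilstone','punch18_mid','punch18_mouth']:
    for d in bot.mark_of(p,t)[:2]: print(t,d['score'],np.round(d['xyz'],4),proj(p,d['xyz']).round())
E
```

```text
[0.46008072 0.27004273 0.50437186] [ 0.27607581  0.00180297 -0.96113417] [0.53661049 0.2681682  0.33802215]
gauge 0.68 [0.5593 0.363  0.0007] [[403. 207.]]
gauge 0.55 [ 0.4104  0.5385 -0.0033] [[566.  76.]]
gauge_knob 0.9 [0.5918 0.3686 0.1987] [[453. 298.]]
gauge_anvil 0.8 [0.5853 0.3648 0.0304] [[408. 235.]]
gauge_anvil 0.36 [0.6146 0.0063 0.0176] [[106. 255.]]
punch10_mid 0.59 [0.4579 0.2236 0.0453] [[281. 119.]]
punch10_mouth 0.63 [0.5553 0.2104 0.0465] [[271. 212.]]
oilstone 0.58 [0.4834 0.2225 0.0034] [[284. 142.]]
oilstone 0.43 [ 0.4087  0.54   -0.0055] [[566.  75.]]
```

View pics/wrist2.png

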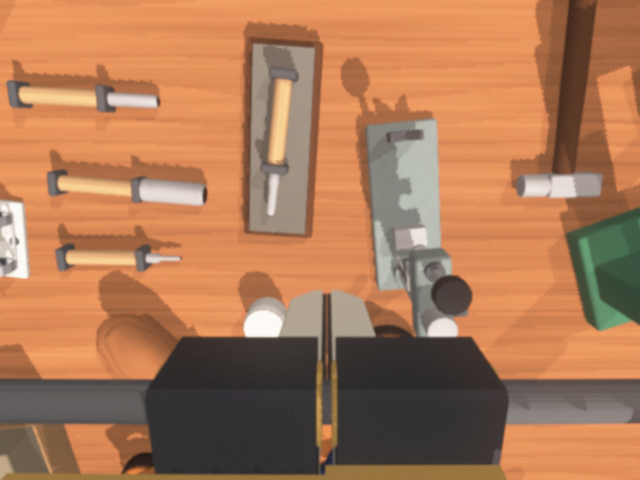

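```bash
python3 - <<'E'
import cv2
a=cv2.imread('pics/wrist2.png')
cv2.imwrite('pics/z6.png',cv2.resize(a[110:335,350:490],(448,720),interpolation=cv2.INTER_CUBIC)[:600])
cv2.imwrite('pics/z7.png',cv2.resize(a[30:250,230:330],(270,594),interpolation=cv2.INTER_CUBIC))
E
```

```text
(no output)
```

View pics/z6.png

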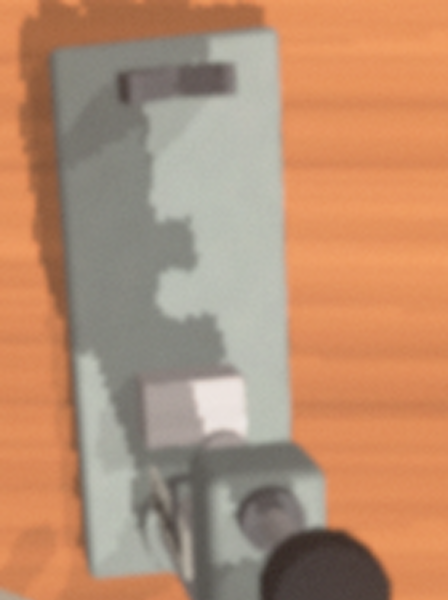

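View pics/z7.png

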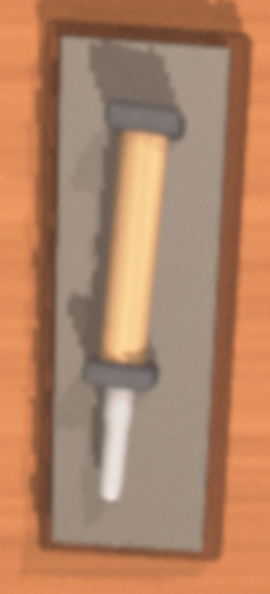

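```bash
python3 - <<'E'
from h import *
p=bot.get_image('wrist')
m=[[-.1,-.04,.012],[-.1,.04,.012],[.1,-.04,.012]]
x,r=fitpose(p,m,[(367.5,125.6),(436.2,120),(379.7,290)],(.56,.365,0)); print(x,r)
k=ray(p,[(350+325/3.2,110+598/3.2)],.204);print('knob by pic',k)
c,s=np.cos(x[2]),np.sin(x[2]);f=lambda a:(x[0]+c*a,x[1]+s*a)
print('anvil/knob',f(.03),'mid target',f(-.054),'vee',f(-.085))
# punch on stone: collars top z=.03+.028
m=ray(p,[(230+145/2.7,30+117/2.7),(230+121/2.7,30+374/2.7)],.058);print(m,'mid',m.mean(0),np.arctan2(*(m[1]-m[0])[[1,0]]),np.linalg.norm(m[1]-m[0]))
# mid axis of handle edges at z=.044
print(ray(p,[(230+110/2.7,30+500/2.7)],.044))
E
```

```text
[0.56283668 0.35893482 0.10217722] [[-1.27062232  0.39700413]
 [ 1.82158876 -1.77325002]
 [-0.61467096  1.82178031]]
knob by pic [[0.59099698 0.35960659 0.204     ]]
anvil/knob (np.float64(0.5926802164288413), np.float64(0.36199480588479327)) mid target (np.float64(0.5091183228136117), np.float64(0.35342684606713254)) vee (np.float64(0.47828000493180073), np.float64(0.3502648608963292))
[[0.41670993 0.22288245 0.058     ]
 [0.50916254 0.21083069 0.058     ]] mid [0.46293624 0.21685657 0.058     ] -0.12962513463392897 0.09323481457627504
[[0.56167027 0.20277926 0.044     ]]
```

```bash
python3 - <<'E'
import cv2
a=cv2.imread('pics/scene0.png'); b=cv2.imread('pics/side0.png')
cv2.imwrite('pics/z8.png',cv2.resize(a[180:290,385:485],(600,660),interpolation=cv2.INTER_CUBIC)[:600])
cv2.imwrite('pics/z9.png',cv2.resize(b[270:375,185:285],(600,630),interpolation=cv2.INTER_CUBIC)[:600])
E
```

```text
(no output)
```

View pics/z8.png

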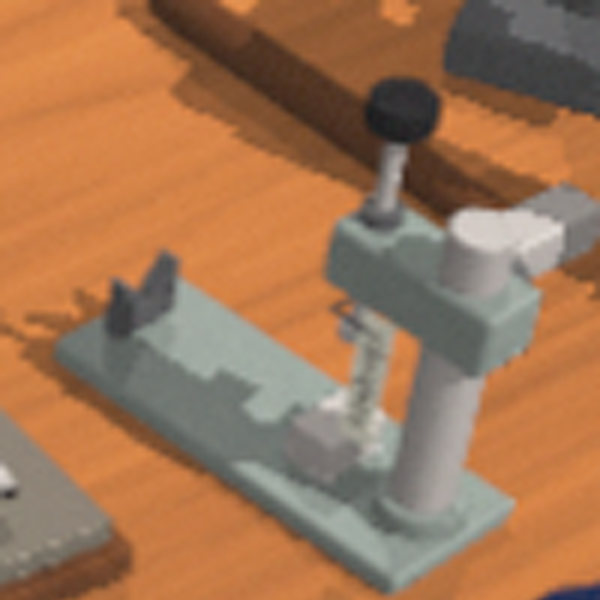

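View pics/z9.png

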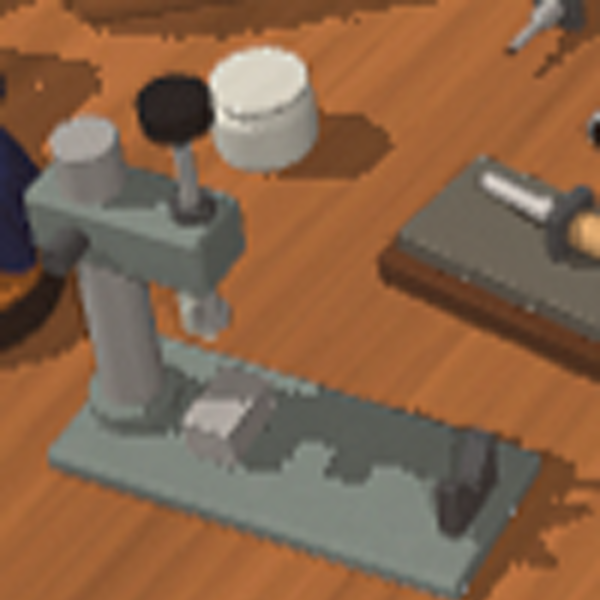

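```bash
cat >> h.py <<'E'
def multifit(obs,x0):
    # obs: list of (p, model, uv)
    def T(a,m):
        m=np.array(m,float);c,s=np.cos(a[2]),np.sin(a[2])
        return np.c_[a[0]+c*m[:,0]-s*m[:,1],a[1]+s*m[:,0]+c*m[:,1],m[:,2]]
    f=lambda a:np.concatenate([(proj(p,T(a,m))-np.array(u,float)).ravel() for p,m,u in obs])
    r=least_squares(f,x0,loss='soft_l1'); return r.x,[(proj(p,T(r.x,m))-np.array(u)).round(1).tolist() for p,m,u in obs]
E
python3 - <<'E'
from h import *
w=bot.get_image('wrist');s=bot.get_image('scene');d=bot.get_image('side')
A=lambda L,sc,o:[(u/sc+o[0],v/sc+o[1]) for u,v in L]
o=[(w,[[-.1,-.04,.012],[-.1,.04,.012],[.1,-.04,.012]],[(367.5,125.6),(436.2,120),(379.7,290)]),
(s,[[-.1,-.04,.012],[.1,-.04,.012],[.1,.04,.012],[.03,0,.204]],A([(58,347),(393,582),(513,505),(404,100)],6,(385,180))),
(d,[[.1,.04,.012],[-.1,-.04,.012],[-.1,.04,.012],[.03,0,.204]],A([(50,458),(541,460),(457,583),(177,98)],6,(185,270)))]
x,r=multifit(o,(.56,.36,0));print(x,r)
for k in o: print(multifit([k],(.56,.36,0)))
c,s=np.cos(x[2]),np.sin(x[2]);f=lambda a:(x[0]+c*a,x[1]+s*a)
print(f(.03),f(-.054))
E
```

```text
[0.56097135 0.36063501 0.10945095] [[[-0.5, -0.9], [2.6, -3.6], [1.2, 0.7]], [[-2.1, -0.1], [-0.6, 1.1], [-0.1, 0.2], [-0.8, 0.5]], [[-1.9, -3.1], [-0.7, -3.8], [-0.8, -1.4], [-1.5, -2.4]]]
(array([0.5625848 , 0.3595785 , 0.10181585]), [[[-0.8, 0.2], [2.3, -1.9], [-0.3, 1.7]]])
(array([0.56074746, 0.36412974, 0.09787327]), [[[-1.0, -0.9], [-0.0, 0.6], [0.7, -0.1], [0.2, 0.1]]])
(array([0.5526996 , 0.36672441, 0.10019252]), [[[-0.9, -0.7], [0.7, -0.8], [0.3, 1.8], [-0.2, 0.1]]])
(np.float64(0.5907918348843698), np.float64(0.3639119885361513)) (np.float64(0.5072944722848356), np.float64(0.35473645373310575))
```

>>> {"fn": "move_arm", "kwargs": {
  "series": [
    [[0.27, 0.5, 0], 0],
    [[0.53, 0.97, 0], 0],
    [[0.53, 0.97, -0.5], 0],
    [[0.53, 0.97, -1], 0],
    [[0.53, 0.97, -1], 0],
    [[0.53, 0.97, -1], 0]
  ]
}}

```text
clock: 6.95
ee_pos: [0.5894, 0.3623, 0.2378]
tool_rot: [0.501, -0.5, -0.499, 0.501]
contact_force: [0.3, 0.4, 0.9]
width: 0.0008
```

```bash
python3 - <<'E'
from h import *
s=bot.sense();print(s['ee_pos'],s['contact_force'])
p=bot.get_image('side'); c=p['color'][230:350,180:300]; p['color']=cv2.resize(c,(600,600)); save(p,'press0')
p=bot.get_image('scene'); c=p['color'][150:290,385:505]; p['color']=cv2.resize(c,(515,600)); save(p,'press0s')
E
```

```text
[0.58937489 0.36229467 0.23779349] [0.32808118 0.4415439  0.87013702]
```

View pics/press0.png

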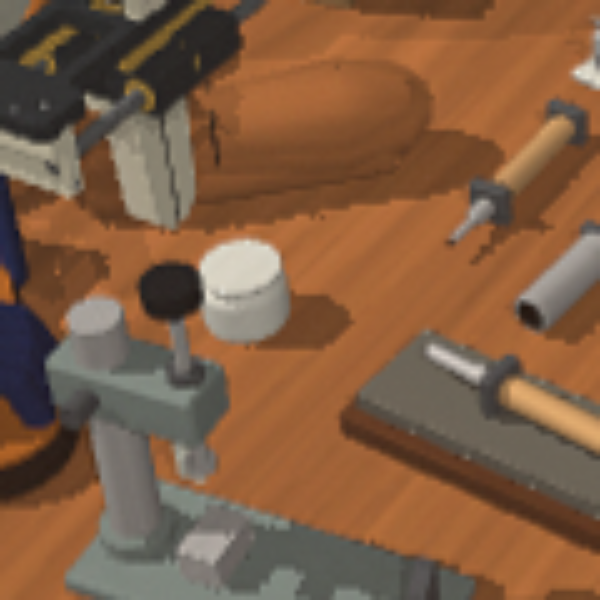

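View pics/press0s.png

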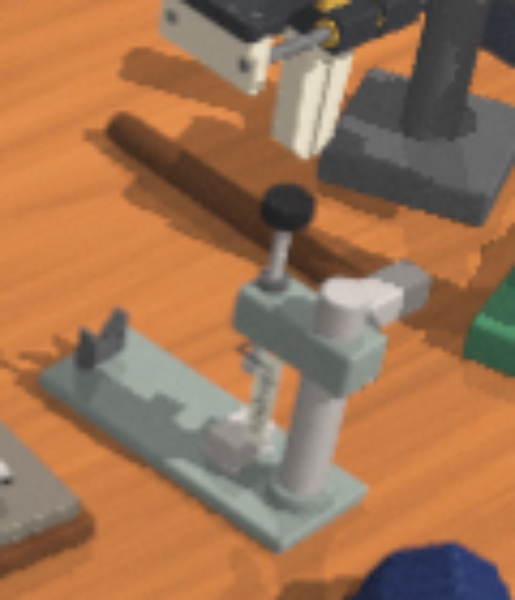

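>>> {"fn": "move_arm", "kwargs": {
  "series": [
    [[0, 0.03, -0.2], 0],
    [[0, 0.03, -0.3], 0],
    [[0, 0.03, -0.4], 0],
    [[0, 0.03, -0.5], 0],
    [[0, 0.03, -0.6], 0],
    [[0, 0.03, -0.68], 0],
    [[0, 0.03, -0.75], 0],
    [[0, 0.03, -0.75], 0]
  ]
}}

```text
clock: 7.85
ee_pos: [0.5901, 0.3658, 0.1626]
tool_rot: [0.5, -0.5, -0.5, 0.5]
contact_force: [2.8, 0.9, 4.4]
width: 0.0007
```

>>> {"fn": "move_arm", "kwargs": {
  "series": [
    [[0, 0, -0.02], 0],
    [[0, 0, -0.04], 0],
    [[0, 0, -0.05], 0],
    [[0, 0, -0.05], 0]
  ]
}}

```text
clock: 8.25
ee_pos: [0.5902, 0.3658, 0.1586]
tool_rot: [-0.5, 0.5, 0.5, -0.5]
contact_force: [-0.1, -1.2, 4.4]
width: 0.0006
```

>>> {"fn": "move_arm", "kwargs": {
  "series": [
    [[0, 0, -0.01], 0],
    [[0, 0, -0.015], 0],
    [[0, 0, -0.015], 0]
  ]
}}

```text
clock: 8.55
ee_pos: [0.5902, 0.3658, 0.1574]
tool_rot: [-0.5, 0.5, 0.5, -0.5]
contact_force: [-0.7, -1.2, 6.1]
width: 0.0005
```

>>> {"fn": "move_arm", "kwargs": {
  "series": [
    [[0, 0, -0.01], 0],
    [[0, 0, -0.01], 0],
    [[0, 0, -0.01], 0]
  ]
}}

```text
clock: 8.85
ee_pos: [0.5903, 0.3658, 0.1573]
tool_rot: [-0.5, 0.5, 0.5, -0.5]
contact_force: [-2.9, -4.1, 10.9]
width: 0.0004
```

>>> {"fn": "move_arm", "kwargs": {
  "series": [
    [[0, 0, -0.005], 0],
    [[0, 0, -0.005], 0],
    [[0, 0, -0.005], 0],
    [[0, 0, -0.005], 0],
    [[0, 0, -0.005], 0],
    [[0, 0, -0.005], 0],
    [[0, 0, -0.005], 0],
    [[0, 0, -0.005], 0],
    [[0, 0, -0.005], 0],
    [[0, 0, -0.005], 0],
    [[0, 0, -0.005], 0],
    [[0, 0, -0.005], 0],
    [[0, 0, -0.005], 0],
    [[0, 0, -0.005], 0],
    [[0, 0, -0.005], 0]
  ]
}}

```text
clock: 10.35
ee_pos: [0.5903, 0.3658, 0.1573]
tool_rot: [-0.5, 0.5, 0.5, -0.5]
contact_force: [-3.8, -4.4, 12.5]
width: 0.0004
```

```bash
python3 - <<'E'
from h import *
s=bot.sense();print(s['ee_pos'],s['contact_force'])
p=bot.get_image('side'); c=p['color'][230:350,180:300]; p['color']=cv2.resize(c,(600,600)); save(p,'press1')
E
```

```text
[0.59026577 0.36580086 0.15727938] [-3.78311797 -4.42374511 12.46477682]
```

View pics/press1.png

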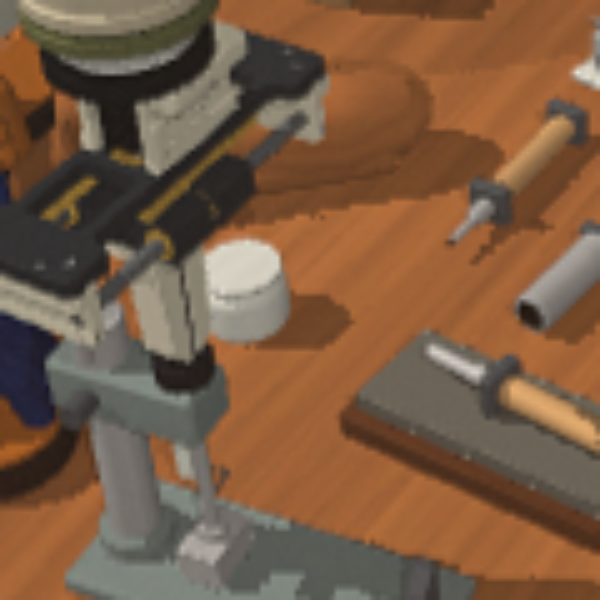

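>>> {"fn": "move_arm", "kwargs": {
  "series": [
    [[0, 0, 0.1], 0],
    [[0, 0, 0.3], 0],
    [[0, 0, 0.6], 0],
    [[0, 0, 1], 0],
    [[-0.4, -0.4, 1], -0.26],
    [[-0.8, -0.8, 1], -0.26],
    [[-1, -1, 1], -0.26],
    [[-1, -1, 1], -0.26]
  ]
}}

```text
clock: 11.2
ee_pos: [0.4859, 0.2629, 0.2535]
tool_rot: [0.532, -0.531, -0.464, 0.468]
contact_force: [0.6, -0.7, -0.4]
width: 0.0004
```

>>> {"fn": "move_arm", "kwargs": {
  "series": [
    [[-0.28, -0.43, 0], 0],
    [[-0.28, -0.43, 0], 0],
    [[-0.28, -0.43, 0], 0]
  ],
  "gripper": -0.1
}}

```text
clock: 11.5
ee_pos: [0.4621, 0.2227, 0.2554]
tool_rot: [0.532, -0.532, -0.466, 0.466]
contact_force: [0.5, 0.4, -0.1]
width: 0.0201
```

```bash
cat > look.py <<'E'
import sys
from h import *
name=sys.argv[1]; cams=sys.argv[2].split(','); ts=sys.argv[3:]
s=bot.sense(); print('tcp',s['ee_pos'].round(4),'w',s['width'].round(4),'F',s['contact_force'].round(1))
for c in cams:
    p=bot.get_image(c)
    for t in ts:
        for e in ['_mid','_mouth'] if t.startswith('punch') else ['']:
            for d in bot.mark_of(p,t+e)[:2]: print(c,t+e,round(d['score'],2),np.round(d['xyz'],4),proj(p,d['xyz']).round().tolist())
    save(p,name+'_'+c)
E
python3 look.py g1 wrist,scene,side punch10
```

```text
Traceback (most recent call last):
  File "look.py", line 4, in <module>
    s=bot.sense(); print('tcp',s['ee_pos'].round(4),'w',s['width'].round(4),'F',s['contact_force'].round(1))
                                                        ^^^^^^^^^^^^^^^^
AttributeError: 'float' object has no attribute 'round'
```

```bash
sed -i "s/s\['width'\].round(4)/round(s['width'],4)/" look.py
python3 look.py g1 wrist,scene,side punch10
```

```text
tcp [0.4621 0.2227 0.2554] w 0.0201 F [ 0.5  0.4 -0.1]
wrist punch10_mid 0.63 [0.459  0.2259 0.0452] [[330.0, 205.0]]
wrist punch10_mouth 0.6 [0.5561 0.2082 0.0456] [[325.0, 307.0]]
scene punch10_mid 0.81 [0.461  0.2228 0.0459] [[367.0, 238.0]]
scene punch10_mouth 0.93 [0.5597 0.211  0.0509] [[387.0, 260.0]]
side punch10_mid 0.89 [0.4657 0.223  0.0476] [[291.0, 312.0]]
side punch10_mouth 0.94 [0.5586 0.208  0.0456] [[265.0, 298.0]]
side punch10_mouth 0.47 [0.5317 0.0097 0.0104] [[308.0, 271.0]]
```

View pics/g1_wrist.png

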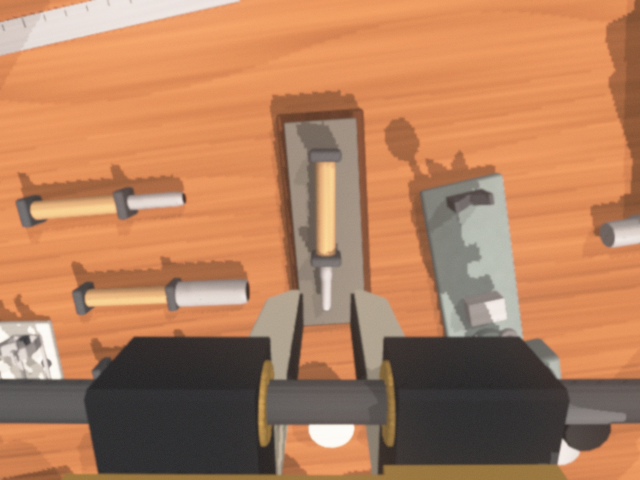

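View pics/g1_scene.png

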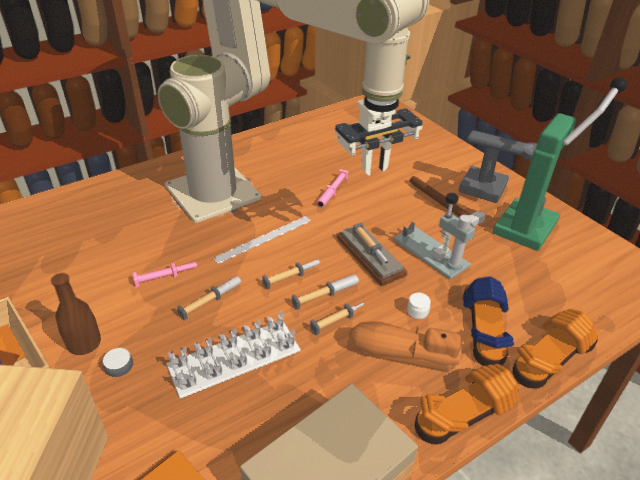

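```bash
python3 - <<'E'
from h import *
p=bot.get_image('wrist'); s=bot.sense()['ee_pos']; print(s, proj(p,[s,[s[0],s[1],.044],[.461,.223,.044]]))
print(ray(p,[(325,157),(326,260)],.058), ray(p,[(326,309)],.044), p['t'],p['R'])
E
```

```text
[0.46242888 0.22321412 0.25562048] [[326.88442813 307.27168602]
 [326.65601744 208.52452398]
 [326.21255285 207.0057449 ]]
[[0.41588696 0.22793371 0.058     ]
 [0.50611015 0.21686375 0.058     ]] [[0.55998882 0.20973331 0.044     ]] [-0.28145853 -0.4564107   0.30771307] [[ 1.30710963e-01  9.91420492e-01 -2.29485053e-04]
 [ 9.52581997e-01 -1.25526254e-01  2.77183511e-01]
 [ 2.74776607e-01 -3.64495269e-02 -9.60816969e-01]]
```

>>> {"fn": "move_arm", "kwargs": {
  "series": [
    [[-0.01, 0, -0.5], 0],
    [[-0.01, 0, -1], 0],
    [[-0.01, 0, -1], 0]
  ]
}}

```text
clock: 12.3
ee_pos: [0.4562, 0.2211, 0.148]
tool_rot: [0.533, -0.53, -0.462, 0.471]
contact_force: [-1.4, -0.1, -1.9]
width: 0.0509
```

>>> {"fn": "move_arm", "kwargs": {
  "series": [
    [[0, 0, -0.4], 0],
    [[0, 0, -0.8], 0],
    [[0, 0, -1], 0],
    [[0, 0, -1], 0]
  ]
}}

```text
clock: 12.7
ee_pos: [0.46, 0.2225, 0.0545]
tool_rot: [0.532, -0.531, -0.465, 0.468]
contact_force: [-0.4, 0.2, 0.1]
width: 0.0511
```

>>> {"fn": "move_arm", "kwargs": {
  "series": [
    [[0, 0, -0.1], 0],
    [[0, 0, -0.2], 0],
    [[0, 0, -0.2], 0],
    [[0, 0, -0.2], 0]
  ]
}}

```text
clock: 13.1
ee_pos: [0.4617, 0.223, 0.0363]
tool_rot: [-0.532, 0.532, 0.466, -0.466]
contact_force: [-0.1, 0.0, 0.4]
width: 0.0511
```

>>> {"fn": "move_arm", "kwargs": {
  "series": [
    [[0, 0, -0.01], 0],
    [[0, 0, -0.01], 0],
    [[0, 0, -0.01], 0],
    [[0, 0, -0.01], 0],
    [[0, 0, -0.01], 0],
    [[0, 0, -0.01], 0]
  ],
  "gripper": 1,
  "newtons": 40
}}

```text
clock: 13.7
ee_pos: [0.4613, 0.2229, 0.0348]
tool_rot: [-0.532, 0.532, 0.466, -0.466]
contact_force: [-0.2, 0.6, 2.0]
width: 0.0171
```

>>> {"fn": "move_arm", "kwargs": {
  "series": [
    [[0, 0, 0.2], 0],
    [[0, 0, 0.5], 0],
    [[0, 0, 0.8], 0],
    [[0, 0, 0.8], 0]
  ]
}}

```text
clock: 14.1
ee_pos: [0.4642, 0.224, 0.1194]
tool_rot: [-0.531, 0.533, 0.469, -0.464]
contact_force: [0.1, 0.4, -0.4]
width: 0.0169
```

```bash
python3 look.py g2 wrist,scene,side punch10
```

```text
tcp [0.4642 0.224  0.1194] w 0.0169 F [ 0.1  0.4 -0.4]
wrist punch10_mid 0.68 [0.462  0.2304 0.1291] [[342.0, 311.0]]
scene punch10_mid 0.72 [0.4618 0.2242 0.1242] [[370.0, 215.0]]
scene punch10_mid 0.23 [ 0.3862 -0.1136  0.0078] [[240.0, 281.0]]
scene punch10_mouth 0.64 [0.5552 0.207  0.1267] [[388.0, 237.0]]
scene punch10_mouth 0.56 [0.6208 0.097  0.0148] [[365.0, 304.0]]
side punch10_mid 0.52 [0.4611 0.2212 0.1205] [[292.0, 292.0]]
side punch10_mouth 0.15 [ 0.3872 -0.119   0.0141] [[367.0, 261.0]]
```

View pics/g2_wrist.png

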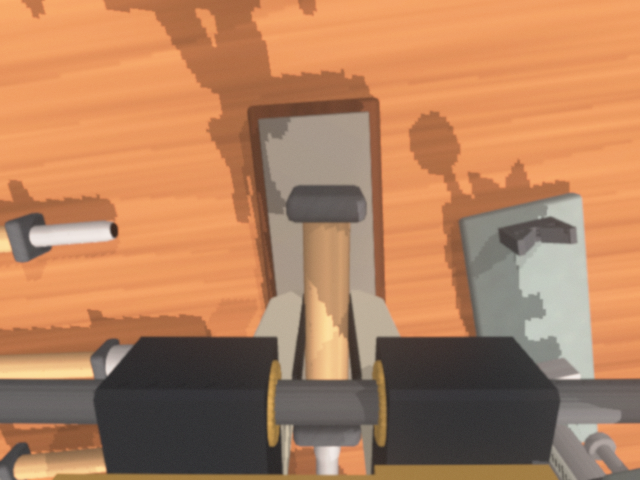

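```bash
python3 - <<'E'
from h import *
p=bot.get_image('wrist'); s=bot.sense()['ee_pos']
c=ray(p,[(327,204)],.129+.013); print(c)
u=np.array([np.cos(-.125),np.sin(-.125)]); print('mid',c[0,:2]+.047*u,'tcp',s)
E
```

```text
[[0.41121521 0.22911968 0.142     ]]
mid [0.4578485  0.22325997] tcp [0.46076544 0.22271262 0.11378253]
```

>>> {"fn": "move_arm", "kwargs": {
  "series": [
    [[0.2, 0.5, 0.1], 0.3],
    [[0.45, 1, 0.1], 0.46],
    [[0.45, 1, 0.1], 0.46],
    [[0.45, 1, 0.1], 0.46]
  ]
}}

```text
clock: 15.0
ee_pos: [0.5063, 0.3242, 0.1238]
tool_rot: [0.474, -0.474, -0.524, 0.525]
contact_force: [-0.8, 0.3, -1.0]
width: 0.017
```

```bash
python3 look.py g3 wrist,scene,side punch10 gauge gauge_anvil
```

```text
tcp [0.5063 0.3242 0.1238] w 0.017 F [-0.8  0.3 -1. ]
wrist punch10_mid 0.89 [0.503  0.3287 0.1365] [[340.0, 315.0]]
wrist punch10_mid 0.15 [0.5595 0.3628 0.0024] [[372.0, 309.0]]
wrist gauge 0.87 [0.5615 0.3655 0.0034] [[376.0, 313.0]]
scene punch10_mid 0.82 [0.5051 0.3248 0.1356] [[412.0, 207.0]]
scene punch10_mid 0.57 [0.6167 0.0983 0.0151] [[364.0, 302.0]]
scene punch10_mouth 0.63 [0.6024 0.3335 0.1381] [[441.0, 225.0]]
scene gauge 0.63 [ 0.5579  0.3677 -0.0035] [[431.0, 253.0]]
scene gauge_anvil 0.77 [0.5856 0.3698 0.0349] [[441.0, 248.0]]
scene gauge_anvil 0.2 [0.483  0.2174 0.0011] [[369.0, 257.0]]
side punch10_mid 0.51 [0.5096 0.3202 0.1328] [[254.0, 306.0]]
side gauge 0.69 [ 0.3849 -0.1151  0.0116] [[367.0, 263.0]]
side gauge 0.56 [ 0.5598  0.3619 -0.0023] [[234.0, 347.0]]
side gauge_anvil 0.81 [0.5915 0.3673 0.0353] [[221.0, 334.0]]
```

View pics/g3_wrist.png

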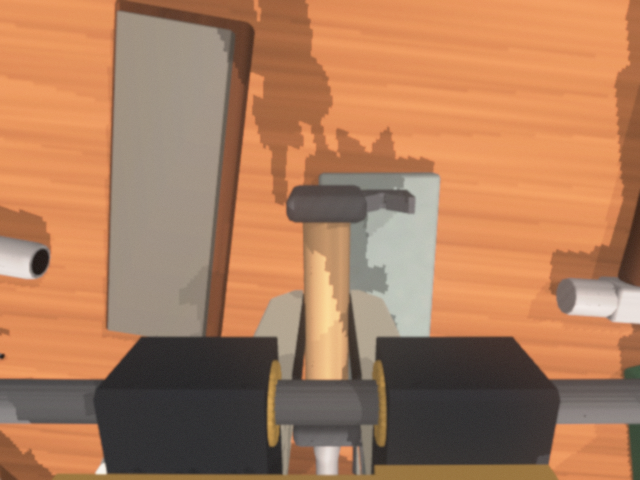

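```bash
python3 - <<'E'
from h import *
p=bot.get_image('wrist'); s=bot.sense()['ee_pos']
print(s,ray(p,[(438,174),(321,175)],.012),'vee edge right', ray(p,[(414,193)],.041), proj(p,s))
x=np.array([.5607,.3638]);a=.1;R=np.array([[np.cos(a),-np.sin(a)],[np.sin(a),np.cos(a)]])
for m in [(-.1,.04),(-.09,.014),(-.051,0)]: print(m,x+R@m)
E
```

```text
[0.50627294 0.32291531 0.12468071] [[0.45649248 0.39036144 0.012     ]
 [0.4646579  0.31469622 0.012     ]] vee edge right [[0.46621131 0.3702996  0.041     ]] [[327.73613652 307.63167967]]
(-0.1, 0.04) [0.45720625 0.39361682]
(-0.09, 0.014) [0.46975196 0.36874505]
(-0.051, 0) [0.50995479 0.3587085 ]
```

>>> {"fn": "move_arm", "kwargs": {
  "series": [
    [[0, 0, -0.3], 0],
    [[0, 0, -0.6], 0],
    [[0, 0, -0.7], 0],
    [[0, 0, -0.7], 0]
  ]
}}

```text
clock: 16.2
ee_pos: [0.5047, 0.3221, 0.0526]
tool_rot: [0.475, -0.474, -0.523, 0.526]
contact_force: [0.1, -0.1, -0.6]
width: 0.0172
```

>>> {"fn": "move_arm", "kwargs": {
  "series": [
    [[0.02, 0.15, 0], 0],
    [[0.04, 0.3, 0], 0],
    [[0.045, 0.365, 0], 0],
    [[0.045, 0.365, 0], 0]
  ]
}}

```text
clock: 16.6
ee_pos: [0.5116, 0.3613, 0.0563]
tool_rot: [-0.474, 0.474, 0.525, -0.524]
contact_force: [-0.2, -1.7, -1.2]
width: 0.0172
```

```bash
python3 - <<'E'
from h import *
s=bot.sense(); print(s['ee_pos'],s['contact_force'])
for n,(a,b,c,d) in dict(wrist=(100,480,160,540),side=(250,370,180,300),scene=(170,290,385,505)).items():
    p=bot.get_image(n); p['color']=cv2.resize(p['color'][a:b,c:d],(600,600),interpolation=cv2.INTER_CUBIC); save(p,'g4_'+n)
E
```

```text
[0.51164197 0.36129431 0.05629023] [-0.22600257 -1.74477775 -1.20233428]
```

View pics/g4_wrist.png

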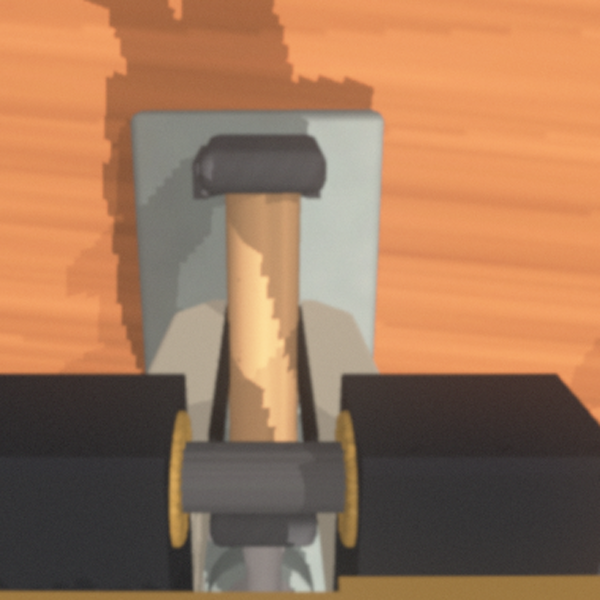

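View pics/g4_side.png

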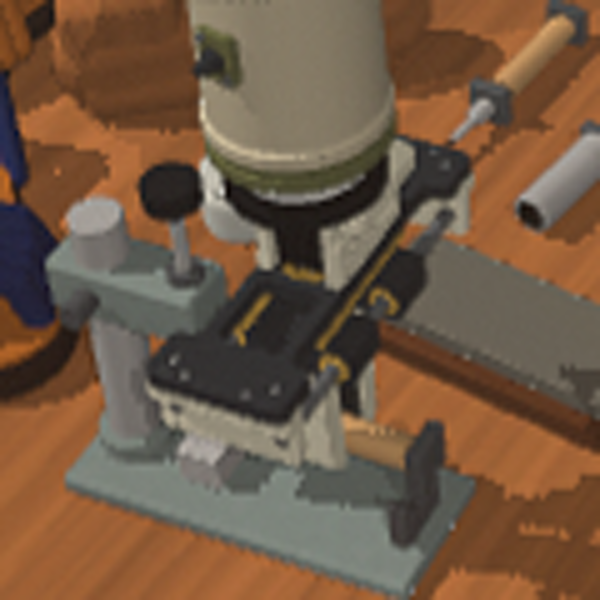

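View pics/g4_scene.png

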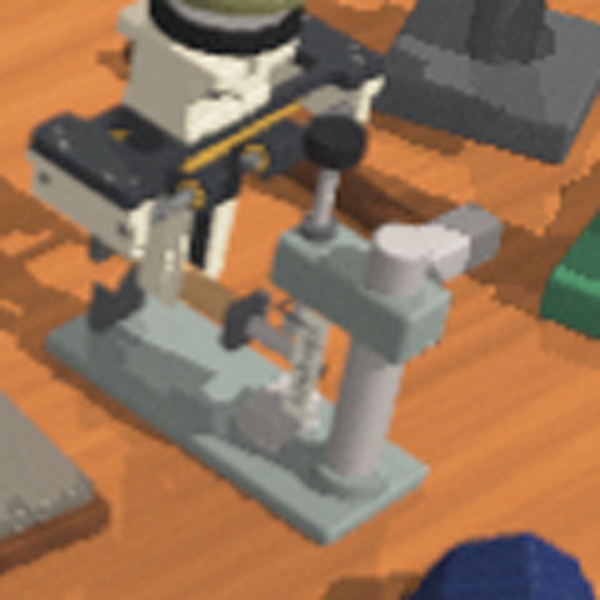

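```bash
python3 - <<'E'
from h import *
s=bot.sense(); print(s['ee_pos'])
p=bot.get_image('wrist')
f=lambda u,v:(160+u/1.579,100+v/1.579)
b=ray(p,[f(133,114),f(383,113)],.012); print(b,b.mean(0))
c=ray(p,[f(262,160)],s['ee_pos'][2]+.0095+.013); print('rear collar',c)
a=.1;print('mid',c[0,:2]+.047*np.array([np.cos(a),np.sin(a)]))
rc=b.mean(0)[:2]; print('gauge origin',rc+.1*np.array([np.cos(a),np.sin(a)]), 'yaw',-np.arctan2(*(b[1]-b[0])[:2]))
E
```

```text
[0.51093064 0.35939136 0.05508254]
[[0.46312848 0.31387533 0.012     ]
 [0.45522217 0.39063404 0.012     ]] [0.45917533 0.35225469 0.012     ]
rear collar [[0.46148638 0.35381252 0.07758254]]
mid [0.50825157 0.35850469]
gauge origin [0.55867575 0.36223803] yaw 0.10264015772987047
```

>>> {"fn": "move_arm", "kwargs": {
  "series": [
    [[-0.02, 0, -0.07], 0],
    [[-0.02, 0, -0.14], 0],
    [[-0.02, 0, -0.18], 0],
    [[-0.02, 0, -0.18], 0],
    [[-0.02, 0, -0.18], 0]
  ]
}}

```text
clock: 17.3
ee_pos: [0.5086, 0.3592, 0.0363]
tool_rot: [0.475, -0.475, -0.524, 0.524]
contact_force: [0.4, 0.5, -0.6]
width: 0.0171
```

>>> {"fn": "move_arm", "kwargs": {
  "series": [
    [[0, 0, -0.03], 0],
    [[0, 0, -0.05], 0],
    [[0, 0, -0.05], 0],
    [[0, 0, -0.05], 0]
  ]
}}

```text
clock: 17.7
ee_pos: [0.5088, 0.3594, 0.0316]
tool_rot: [0.475, -0.475, -0.524, 0.524]
contact_force: [-0.5, -0.7, -1.6]
width: 0.0168
```

```bash
python3 - <<'E'
from h import *
s=bot.sense(); print(s['ee_pos'],s['contact_force'])
for n,(a,b,c,d) in dict(side=(250,370,180,300),scene=(170,290,385,505)).items():
    p=bot.get_image(n); p['color']=cv2.resize(p['color'][a:b,c:d],(600,600),interpolation=cv2.INTER_CUBIC); save(p,'g5_'+n)
E
```

```text
[0.50875246 0.359415   0.03160679] [-0.45130478 -0.65233076 -1.63362257]
```

View pics/g5_side.png

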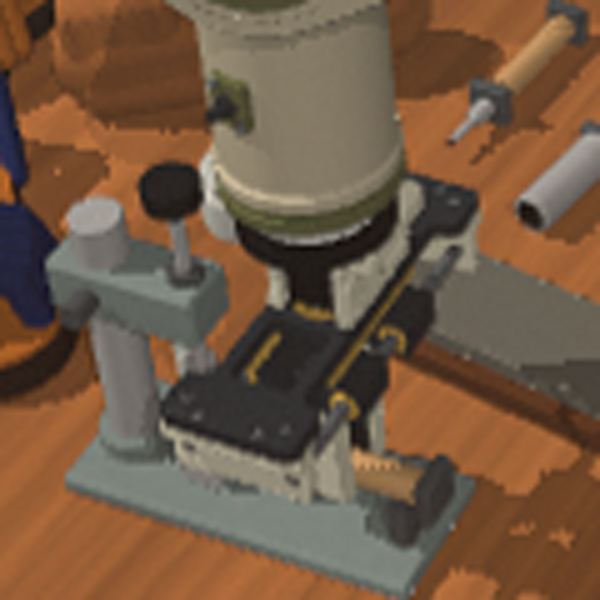

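View pics/g5_scene.png

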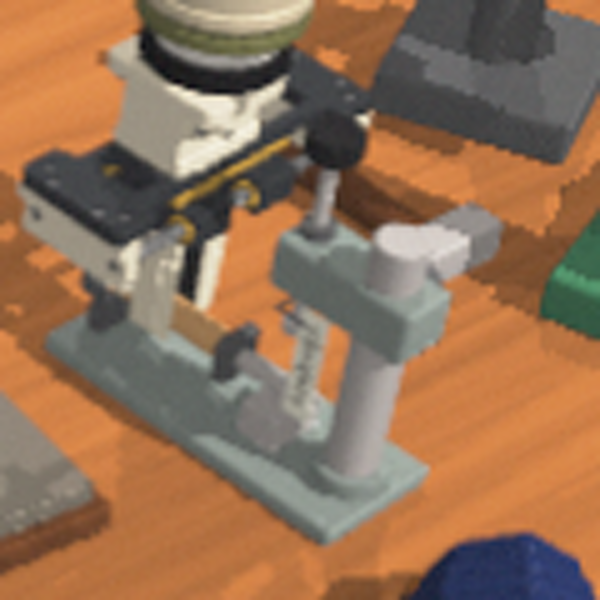

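>>> {"fn": "move_arm", "kwargs": {
  "series": [
    [[0, 0, -0.01], 0],
    [[0, 0, -0.02], 0],
    [[0, 0, -0.02], 0]
  ]
}}

```text
clock: 18.1
ee_pos: [0.509, 0.3594, 0.0301]
tool_rot: [-0.475, 0.475, 0.524, -0.524]
contact_force: [-1.0, -0.5, 3.3]
width: 0.0169
```

>>> {"fn": "move_arm", "kwargs": {
  "series": [
    [[0, 0, 0], 0],
    [[0, 0, 0], 0],
    [[0, 0, 0], 0],
    [[0, 0, 0], 0],
    [[0, 0, 0.3], 0],
    [[0, 0, 0.7], 0],
    [[0, 0, 1], 0],
    [[0, 0, 1], 0]
  ],
  "gripper": 0
}}

```text
clock: 18.9
ee_pos: [0.5119, 0.3613, 0.136]
tool_rot: [-0.474, 0.476, 0.527, -0.521]
contact_force: [-0.1, -0.0, 1.0]
width: 0.0466
```

>>> {"fn": "move_arm", "kwargs": {
  "series": [
    [[0, 0, 0.5], 0],
    [[0, 0, 1], 0],
    [[0, 0, 1], 0],
    [[0, 0, 1], 0]
  ],
  "gripper": 1
}}

```text
clock: 19.3
ee_pos: [0.5096, 0.36, 0.2312]
tool_rot: [-0.474, 0.475, 0.525, -0.523]
contact_force: [0.3, -0.2, 0.3]
width: 0.0189
```

```bash
python3 - <<'E'
from h import *
s=bot.sense(); print(s['ee_pos'],s['contact_force'])
for n,(a,b,c,d) in dict(wrist=(100,480,160,540),side=(250,370,180,300),scene=(170,290,385,505)).items():
    p=bot.get_image(n); 
    for t in ['punch10_mid','punch10_mouth']: print(n,t,[(np.round(q['xyz'],4),round(q['score'],2)) for q in bot.mark_of(p,t)[:1]])
    p['color']=cv2.resize(p['color'][a:b,c:d],(600,600),interpolation=cv2.INTER_CUBIC); save(p,'g6_'+n)
E
```

```text
[0.5096486  0.35997492 0.23115636] [ 0.2946632  -0.21662073  0.32497067]
wrist punch10_mid [(array([0.5051, 0.362 , 0.0401]), 0.65)]
wrist punch10_mouth [(array([0.604 , 0.3696, 0.0406]), 0.79)]
side punch10_mid [(array([0.5106, 0.36  , 0.0415]), 0.74)]
side punch10_mouth [(array([0.6073, 0.3657, 0.0384]), 0.98)]
scene punch10_mid [(array([0.5125, 0.3623, 0.04  ]), 0.89)]
scene punch10_mouth [(array([ 0.7033,  0.1989, -0.0008]), 0.71)]
```

View pics/g6_side.png

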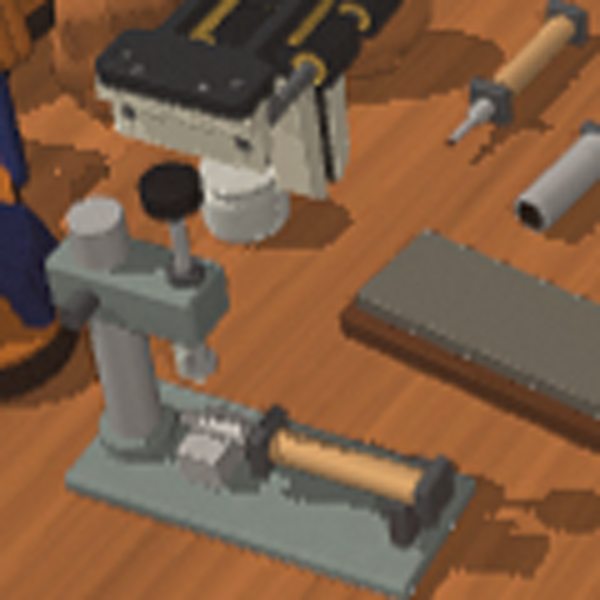

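View pics/g6_scene.png

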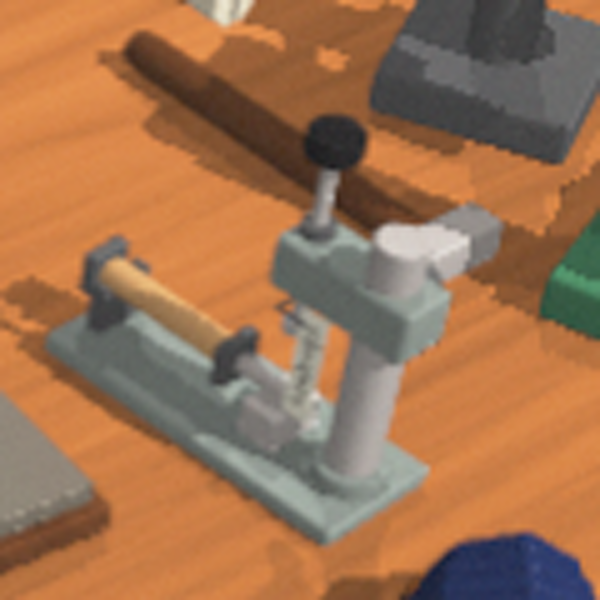

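View pics/g6_wrist.png

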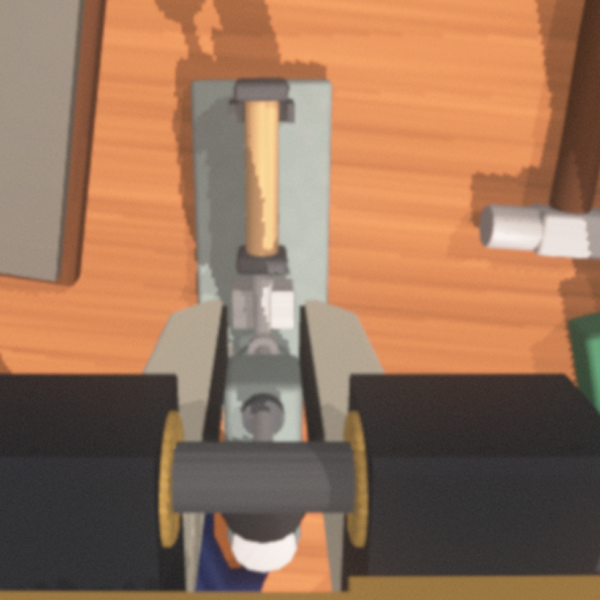

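>>> {"fn": "move_arm", "kwargs": {
  "series": [
    [[0.4, 0.03, 0.05], 0],
    [[0.8, 0.06, 0.05], 0],
    [[0.8, 0.06, 0.05], 0],
    [[0.8, 0.06, 0], 0],
    [[0.8, 0.06, 0], 0]
  ]
}}

```text
clock: 20.25
ee_pos: [0.5879, 0.3654, 0.2285]
tool_rot: [0.475, -0.474, -0.524, 0.525]
contact_force: [-0.7, -0.5, -0.5]
width: 0.0004
```

>>> {"fn": "move_arm", "kwargs": {
  "series": [
    [[0, 0, -0.15], 0],
    [[0, 0, -0.25], 0],
    [[0, 0, -0.35], 0],
    [[0, 0, -0.45], 0],
    [[0, 0, -0.55], 0],
    [[0, 0, -0.55], 0],
    [[0, 0, -0.55], 0]
  ]
}}

```text
clock: 20.95
ee_pos: [0.5885, 0.3654, 0.1745]
tool_rot: [0.475, -0.474, -0.524, 0.524]
contact_force: [-2.7, -0.4, 3.8]
width: 0.0004
```

>>> {"fn": "move_arm", "kwargs": {
  "series": [
    [[0, 0, -0.02], 0],
    [[0, 0, -0.04], 0],
    [[0, 0, -0.06], 0],
    [[0, 0, -0.07], 0],
    [[0, 0, -0.07], 0]
  ]
}}

```text
clock: 21.45
ee_pos: [0.5891, 0.3655, 0.1677]
tool_rot: [-0.475, 0.475, 0.524, -0.524]
contact_force: [-1.0, 0.9, 3.7]
width: 0.0002
```

>>> {"fn": "move_arm", "kwargs": {
  "series": [
    [[0, 0, -0.005], 0],
    [[0, 0, -0.01], 0],
    [[0, 0, -0.01], 0]
  ]
}}

```text
clock: 21.75
ee_pos: [0.5891, 0.3655, 0.1673]
tool_rot: [-0.474, 0.475, 0.524, -0.524]
contact_force: [-1.6, -0.7, 6.6]
width: 0.0003
```

>>> {"fn": "move_arm", "kwargs": {
  "series": [
    [[0, 0, -0.01], 0],
    [[0, 0, -0.01], 0],
    [[0, 0, -0.01], 0]
  ]
}}

```text
clock: 22.05
ee_pos: [0.5891, 0.3655, 0.1671]
tool_rot: [-0.474, 0.475, 0.525, -0.524]
contact_force: [-3.5, -1.3, 9.9]
width: 0.0006
```

>>> {"fn": "move_arm", "kwargs": {
  "series": [
    [[0, 0, -0.005], 0],
    [[0, 0, -0.005], 0],
    [[0, 0, -0.005], 0],
    [[0, 0, -0.005], 0],
    [[0, 0, -0.005], 0],
    [[0, 0, -0.005], 0],
    [[0, 0, -0.005], 0],
    [[0, 0, -0.005], 0],
    [[0, 0, -0.005], 0],
    [[0, 0, -0.005], 0],
    [[0, 0, -0.005], 0],
    [[0, 0, -0.005], 0],
    [[0, 0, -0.005], 0],
    [[0, 0, -0.005], 0],
    [[0, 0, -0.005], 0]
  ]
}}

```text
clock: 23.55
ee_pos: [0.5892, 0.3655, 0.167]
tool_rot: [-0.474, 0.475, 0.525, -0.524]
contact_force: [-4.7, -2.4, 11.6]
width: 0.0008
```

```bash
python3 - <<'E'
from h import *
s=bot.sense(); print(s['ee_pos'],s['contact_force'])
for n,(a,b,c,d) in dict(side=(250,370,180,300)).items():
    p=bot.get_image(n); 
    p['color']=cv2.resize(p['color'][a:b,c:d],(600,600),interpolation=cv2.INTER_CUBIC); save(p,'g7_'+n)
E
```

```text
[0.58915487 0.36548254 0.16701869] [-4.74402394 -2.36067655 11.55372425]
```

View pics/g7_side.png

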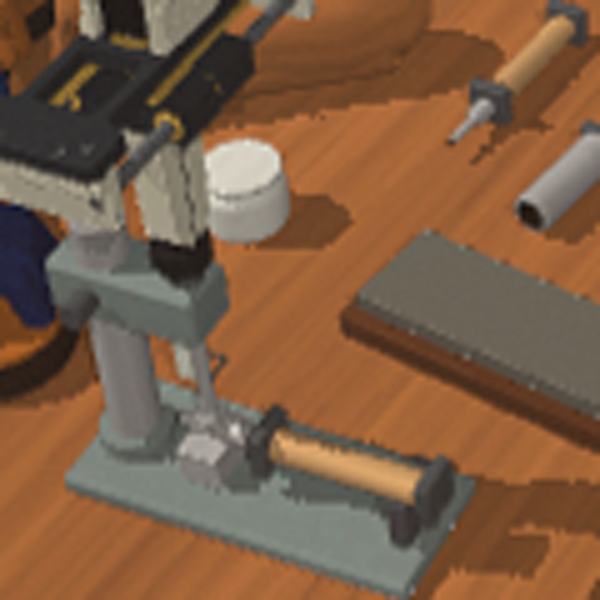

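>>> {"fn": "move_arm", "kwargs": {
  "series": [
    [[0, 0, 0.15], 0],
    [[0, 0, 0.4], 0],
    [[0, 0, 0.65], 0],
    [[-0.4, -0.03, 0.65], 0],
    [[-0.8, -0.06, 0.65], 0],
    [[-0.8, -0.06, 0.65], 0],
    [[-0.8, -0.06, 0.65], 0]
  ]
}}

```text
clock: 24.3
ee_pos: [0.5081, 0.3593, 0.2302]
tool_rot: [0.474, -0.474, -0.524, 0.524]
contact_force: [-0.2, 0.0, 0.1]
width: 0.0009
```

>>> {"fn": "move_arm", "kwargs": {
  "series": [
    [[0, 0, -0.2], 0],
    [[0, 0, -0.6], 0],
    [[0, 0, -1], 0],
    [[0, 0, -1], 0]
  ],
  "gripper": 0
}}

```text
clock: 24.7
ee_pos: [0.5062, 0.3571, 0.1234]
tool_rot: [0.476, -0.474, -0.52, 0.528]
contact_force: [-1.5, -0.2, -1.0]
width: 0.0279
```

```bash
python3 - <<'E'
from h import *
s=bot.sense(); print(s['ee_pos'],s['contact_force'],s['width'])
for n,(a,b,c,d) in dict(wrist=(100,480,160,540)).items():
    p=bot.get_image(n); 
    p['color']=cv2.resize(p['color'][a:b,c:d],(600,600),interpolation=cv2.INTER_CUBIC); save(p,'g8_'+n)
E
```

```text
[0.50622323 0.35706898 0.12341646] [-1.47587215 -0.20330829 -1.04717018] 0.027873205991782037
```

View pics/g8_wrist.png

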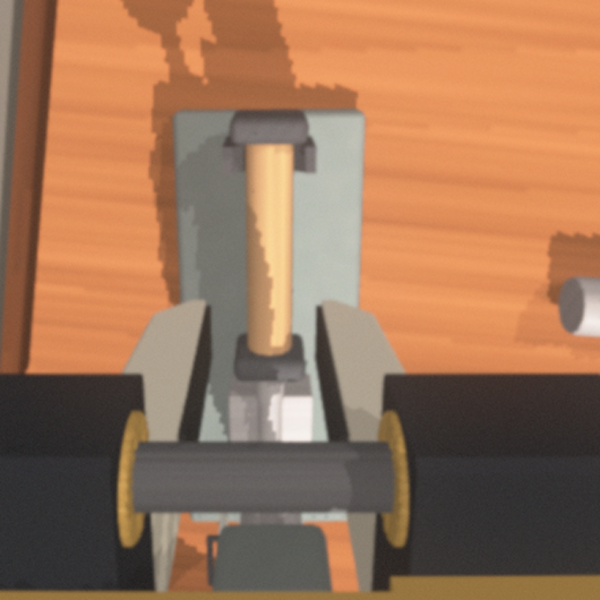

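>>> {"fn": "move_arm", "kwargs": {
  "series": [
    [[0, 0, -0.4], 0],
    [[0, 0, -0.8], 0],
    [[0, 0, -0.98], 0],
    [[0, 0, -0.98], 0],
    [[0, 0, -0.98], 0]
  ]
}}

```text
clock: 25.25
ee_pos: [0.5108, 0.3604, 0.035]
tool_rot: [-0.474, 0.475, 0.525, -0.523]
contact_force: [-0.2, 0.0, 0.6]
width: 0.0464
```

>>> {"fn": "move_arm", "kwargs": {
  "series": [
    [[0, 0, 0], 0],
    [[0, 0, 0], 0],
    [[0, 0, 0], 0],
    [[0, 0, 0], 0],
    [[0, 0, 0], 0]
  ],
  "gripper": 1
}}

```text
clock: 25.75
ee_pos: [0.5091, 0.3596, 0.0328]
tool_rot: [-0.474, 0.475, 0.524, -0.524]
contact_force: [-0.3, -0.4, 3.6]
width: 0.017
```

>>> {"fn": "move_arm", "kwargs": {
  "series": [
    [[0, 0, 0.1], 0],
    [[0, 0, 0.22], 0],
    [[0, 0, 0.22], 0],
    [[0, -0.2, 0.22], 0],
    [[0, -0.4, 0.22], 0],
    [[0, -0.6, 0.22], 0],
    [[0, -0.8, 0.22], 0],
    [[0, -0.8, 0.5], 0],
    [[0, -0.8, 1], 0],
    [[0, -0.8, 1], 0]
  ]
}}

```text
clock: 26.75
ee_pos: [0.5132, 0.2811, 0.1404]
tool_rot: [-0.473, 0.476, 0.528, -0.52]
contact_force: [0.7, 0.3, 0.8]
width: 0.0174
```

>>> {"fn": "move_arm", "kwargs": {
  "series": [
    [[0.1, -0.5, 0.5], -0.2],
    [[0.2, -1, 1], -0.44],
    [[0.2, -1, 1], -0.44],
    [[0.2, -1, 1], -0.44]
  ]
}}

```text
clock: 27.15
ee_pos: [0.5323, 0.1769, 0.2381]
tool_rot: [-0.528, 0.532, 0.471, -0.465]
contact_force: [0.5, -0.1, -1.4]
width: 0.017
```

>>> {"fn": "move_arm", "kwargs": {
  "series": [
    [[0.1, -0.5, 0], 0],
    [[0.2, -1, 0], 0],
    [[0.2, -1, 0], 0]
  ]
}}

```text
clock: 27.45
ee_pos: [0.5493, 0.075, 0.2312]
tool_rot: [-0.53, 0.531, 0.467, -0.468]
contact_force: [-0.6, 1.0, -1.3]
width: 0.017
```

>>> {"fn": "move_arm", "kwargs": {
  "series": [
    [[0.1, -0.5, 0], 0],
    [[0.2, -1, 0], 0],
    [[0.2, -1, 0], 0]
  ]
}}

```text
clock: 27.75
ee_pos: [0.5691, -0.0248, 0.231]
tool_rot: [-0.53, 0.531, 0.467, -0.468]
contact_force: [-1.0, 0.5, -2.3]
width: 0.0166
```

```bash
python3 look.py r1 wrist punch10 rail
```

```text
tcp [ 0.5691 -0.0248  0.231 ] w 0.0166 F [-1.   0.5 -2.3]
wrist punch10_mid 0.73 [ 0.5668 -0.02    0.2378] [[338.0, 308.0]]
wrist punch10_mouth 0.68 [ 0.4349 -0.0178  0.0158] [[315.0, 48.0]]
wrist punch10_mouth 0.66 [ 0.6981  0.1977 -0.0008] [[561.0, 302.0]]
wrist rail 0.55 [ 0.5827 -0.2345 -0.0038] [[117.0, 244.0]]
```

View pics/r1_wrist.png

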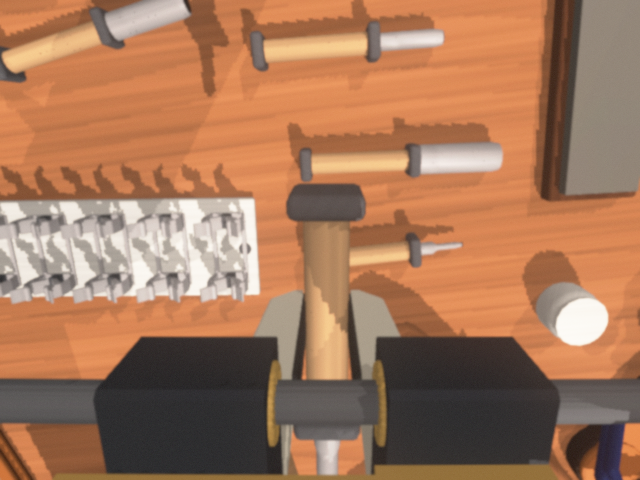

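```bash
python3 - <<'E'
from h import *
p=bot.get_image('wrist'); s=bot.sense()['ee_pos']; print(s)
b=ray(p,[(254,199),(260,296),(2,201)],.008);print(b)
yw=np.arctan2(*(b[1]-b[0])[[1,0]]); print(yw, np.linalg.norm(b[1]-b[0]), np.arctan2(*(b[0]-b[2])[:2]))
a=-.118;R=np.array([[np.cos(a),-np.sin(a)],[np.sin(a),np.cos(a)]])
print('origin',(b[0,:2]+b[1,:2])/2-R@[0,.137])
c=ray(p,[(327,203)],s[2]+.0072+.013); print('mid-tcp',R.T@(c[0,:2]+.047*R[:,0]-s[:2]))
E
```

```text
[ 0.56852269 -0.01886356  0.23167589]
[[ 0.55361948 -0.08482107  0.008     ]
 [ 0.64962043 -0.09507314  0.008     ]
 [ 0.52680307 -0.31844232  0.008     ]]
-0.10638811633970771 0.09654681522687342 0.11428564000673314
origin [ 0.58549144 -0.22599442]
mid-tcp [-0.00165522 -0.000263  ]
```

>>> {"fn": "move_arm", "kwargs": {
  "series": [
    [[0.1, -0.5, 0], 0],
    [[0.2, -1, 0], 0],
    [[0.2, -1, 0], 0],
    [[0.2, -1, 0], 0],
    [[0.2, -1, 0], 0],
    [[0.2, -1, 0], 0]
  ]
}}

```text
clock: 28.6
ee_pos: [0.5888, -0.1187, 0.2322]
tool_rot: [0.529, -0.529, -0.47, 0.469]
contact_force: [0.2, -0.3, -1.6]
width: 0.0169
```

```bash
python3 look.py r2 wrist punch10 rail
```

```text
tcp [ 0.5888 -0.1187  0.2322] w 0.0169 F [ 0.2 -0.3 -1.6]
wrist rail 0.66 [ 0.5834 -0.2313 -0.0028] [[209.0, 212.0]]
```

View pics/r2_wrist.png

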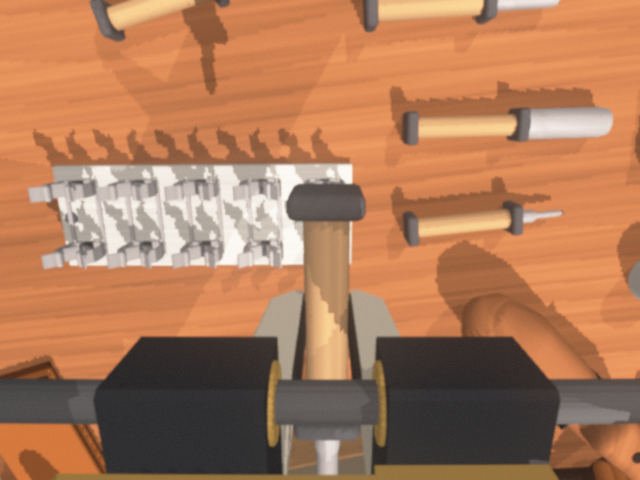

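```bash
python3 - <<'E'
from h import *
p=bot.get_image('wrist'); s=bot.sense()['ee_pos']; print(s)
m=[[-.048,.137,.008],[.048,.137,.008],[-.048,-.137,.008]]
x,r=fitpose(p,m,[(352,163.5),(351.5,264),(53.5,167)],(.58,-.235,0)); print(x,r)
a=x[2];R=np.array([[np.cos(a),-np.sin(a)],[np.sin(a),np.cos(a)]])
c=ray(p,[(327,203)],s[2]+.0072+.013); print('mid',c[0,:2]+.047*R[:,0])
for y in [.112,.056,0,-.056,-.112]: print(y,(x[:2]+R@[0,y]).round(4))
# clip tips check at y=.0
for y in [.056,0]:
  for sx in [-1,1]: 
    print(proj(p,[*(x[:2]+R@[sx*.029,y]),.053]))
E
python3 - <<'E'
import cv2
a=cv2.imread('pics/r2_wrist.png')
cv2.imwrite('pics/z10.png',cv2.resize(a[120:280,160:360],(800,640),interpolation=cv2.INTER_CUBIC)[:600])
E
```

```text
[ 0.5888197  -0.11987066  0.2322611 ]
[ 0.58577451 -0.23299775 -0.11022939] [[ 0.8994395   0.05702039]
 [ 0.69096604  0.201787  ]
 [-1.57682419  0.06160565]]
mid [ 0.58722046 -0.11908076]
0.112 [ 0.5981 -0.1217]
0.056 [ 0.5919 -0.1773]
0 [ 0.5858 -0.233 ]
-0.056 [ 0.5796 -0.2887]
-0.112 [ 0.5735 -0.3443]
[[256.66743144 193.50917381]]
[[260.41320423 261.04727349]]
[[188.21249127 194.24313372]]
[[194.95328374 261.64831087]]
```

View pics/z10.png

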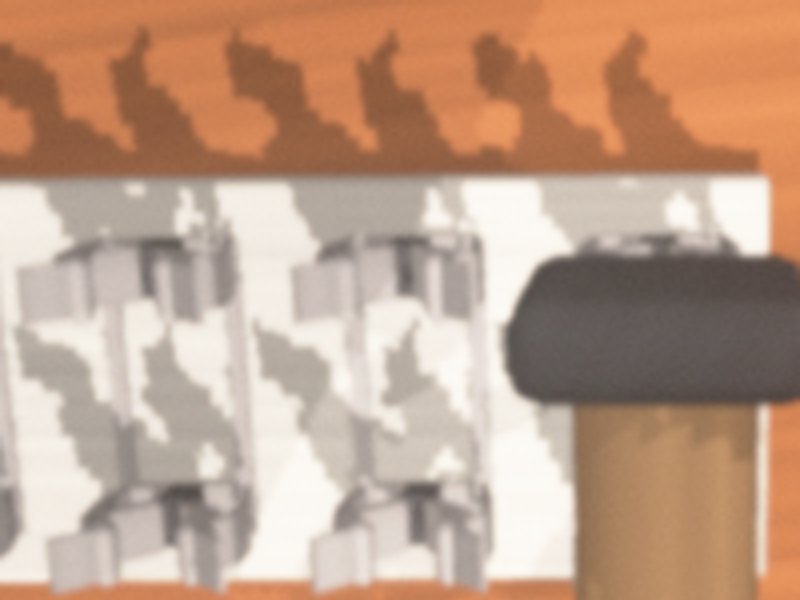

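>>> {"fn": "move_arm", "kwargs": {
  "series": [
    [[0.02, -0.3, 0], 0],
    [[0.05, -0.59, 0], 0],
    [[0.05, -0.59, -0.5], 0],
    [[0.05, -0.59, -1], 0],
    [[0.05, -0.59, -1], 0],
    [[0.05, -0.59, -1], 0]
  ]
}}

```text
clock: 29.45
ee_pos: [0.593, -0.1791, 0.1319]
tool_rot: [0.53, -0.528, -0.469, 0.469]
contact_force: [-1.0, 0.1, -0.3]
width: 0.0169
```

>>> {"fn": "move_arm", "kwargs": {
  "series": [
    [[0, 0, -0.3], 0],
    [[0, 0, -0.6], 0],
    [[0, 0, -0.72], 0],
    [[0, 0, -0.72], 0],
    [[0, 0, -0.72], 0],
    [[0, 0, -0.72], 0]
  ]
}}

```text
clock: 30.05
ee_pos: [0.5956, -0.1802, 0.063]
tool_rot: [-0.528, 0.531, 0.47, -0.468]
contact_force: [1.0, 1.0, -1.3]
width: 0.0172
```

```bash
python3 - <<'E'
from h import *
s=bot.sense(); print(s['ee_pos'],s['contact_force'])
for n,(a,b,c,d) in dict(wrist=(100,480,160,540),side=(190,290,280,380),scene=(270,420,150,350)).items():
    p=bot.get_image(n); k=600/(b-a)
    p['color']=cv2.resize(p['color'][a:b,c:d],None,fx=k,fy=k,interpolation=cv2.INTER_CUBIC); save(p,'r3_'+n)
E
```

```text
[ 0.59559274 -0.18023597  0.06304535] [ 0.95882075  0.99120235 -1.28927333]
```

View pics/r3_wrist.png

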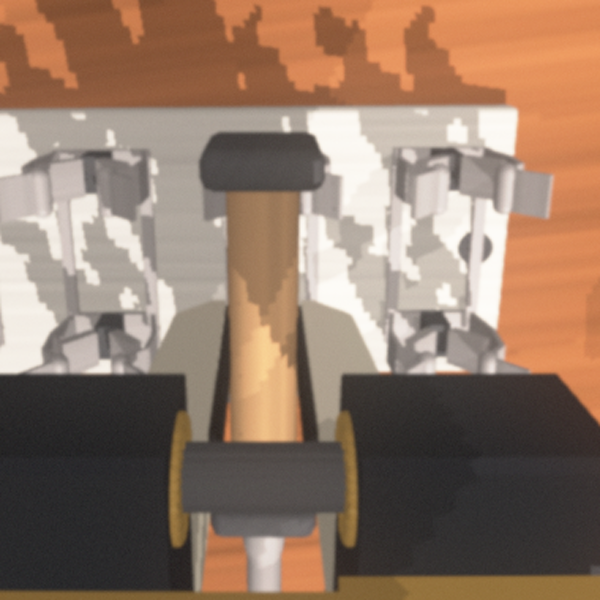

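View pics/r3_side.png

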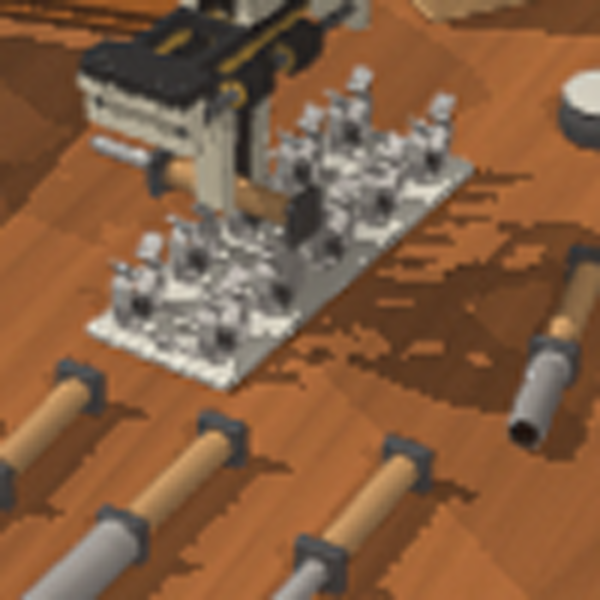

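View pics/r3_scene.png

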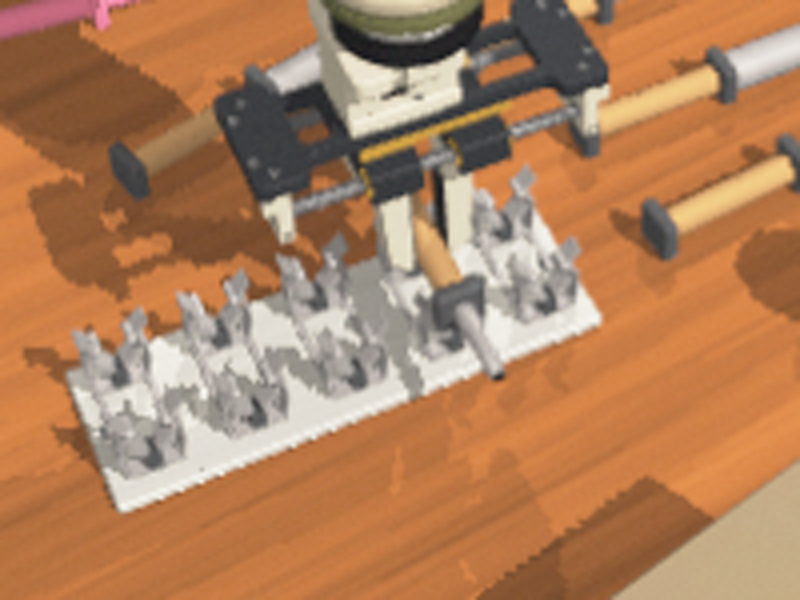

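>>> {"fn": "move_arm", "kwargs": {
  "series": [
    [[0, 0, -0.05], 0],
    [[0, 0, -0.05], 0],
    [[0, 0, -0.05], 0]
  ]
}}

```text
clock: 30.5
ee_pos: [0.5934, -0.1795, 0.0547]
tool_rot: [0.53, -0.529, -0.469, 0.469]
contact_force: [-0.0, 0.4, -0.9]
width: 0.0169
```

>>> {"fn": "move_arm", "kwargs": {
  "series": [
    [[0, 0.015, -0.05], 0],
    [[0, 0.015, -0.1], 0],
    [[0, 0.015, -0.15], 0],
    [[0, 0.015, -0.18], 0],
    [[0, 0.015, -0.18], 0]
  ],
  "newtons": 60
}}

```text
clock: 31.0
ee_pos: [0.5945, -0.1777, 0.0371]
tool_rot: [-0.529, 0.529, 0.469, -0.469]
contact_force: [4.1, 1.2, -0.5]
width: 0.0166
```

>>> {"fn": "move_arm", "kwargs": {
  "series": [
    [[0, 0, -0.04], 0],
    [[0, 0, -0.08], 0],
    [[0, 0, -0.08], 0],
    [[0, 0, -0.08], 0]
  ]
}}

```text
clock: 31.4
ee_pos: [0.5941, -0.1772, 0.0293]
tool_rot: [0.529, -0.529, -0.469, 0.469]
contact_force: [0.2, 5.5, 6.9]
width: 0.0162
```

```bash
cat > zoom.py <<'E'
import sys
from h import *
s=bot.sense(); print(s['ee_pos'].round(4),s['contact_force'].round(1),round(s['width'],4))
B=dict(wrist=(100,480,160,540),side=(190,290,280,380),scene=(270,420,150,350))
for n in sys.argv[2].split(','):
    a,b,c,d=B[n]
    p=bot.get_image(n); k=600/(b-a)
    p['color']=cv2.resize(p['color'][a:b,c:d],None,fx=k,fy=k,interpolation=cv2.INTER_CUBIC); save(p,sys.argv[1]+'_'+n)
E
python3 zoom.py r4 side,scene
```

```text
[ 0.5941 -0.1772  0.0293] [0.2 5.5 6.9] 0.0162
```

View pics/r4_scene.png

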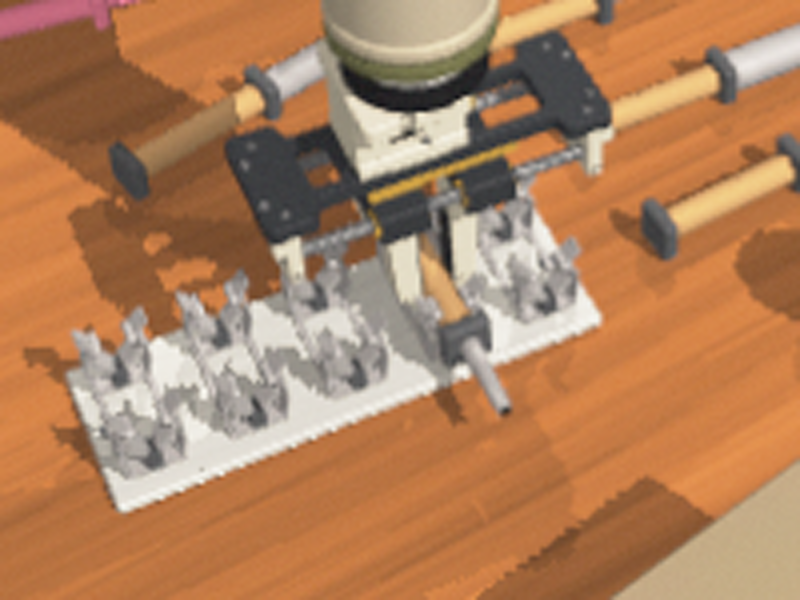

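View pics/r4_side.png

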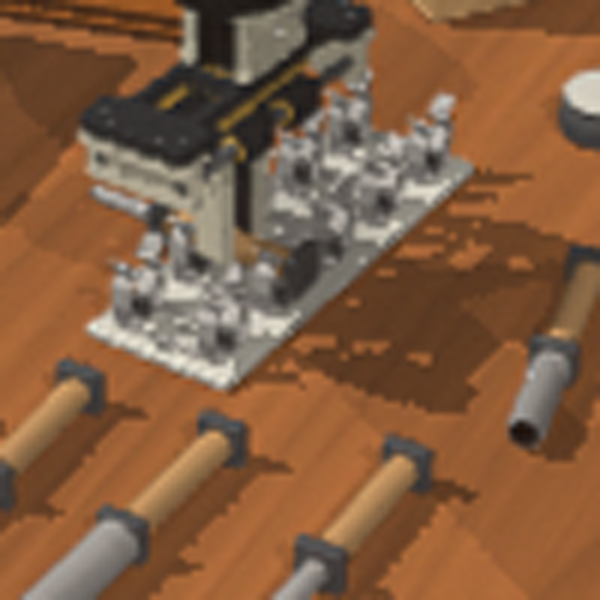

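>>> {"fn": "move_arm", "kwargs": {
  "series": [
    [[0, 0, 0], 0],
    [[0, 0, 0], 0],
    [[0, 0, 0], 0],
    [[0, 0, 0], 0],
    [[0, 0, 0.2], 0],
    [[0, 0, 0.4], 0],
    [[0, 0, 0.5], 0],
    [[0, 0, 0.5], 0]
  ],
  "gripper": 0.3
}}

```text
clock: 32.3
ee_pos: [0.5951, -0.1788, 0.0811]
tool_rot: [-0.528, 0.53, 0.469, -0.468]
contact_force: [-0.2, -0.4, -0.4]
width: 0.0324
```

>>> {"fn": "move_arm", "kwargs": {
  "series": [
    [[0, 0, 0], 0],
    [[0, 0, 0], 0],
    [[0, 0, 0], 0],
    [[0, 0, -0.1], 0],
    [[0, 0, -0.2], 0],
    [[0, 0, -0.27], 0],
    [[0, 0, -0.27], 0]
  ],
  "gripper": 1
}}

```text
clock: 33.0
ee_pos: [0.5923, -0.1775, 0.0497]
tool_rot: [0.53, -0.528, -0.468, 0.469]
contact_force: [-0.4, 0.1, 0.6]
width: 0.0003
```

```bash
python3 zoom.py r5 wrist,side,scene
```

```text
[ 0.5923 -0.1775  0.0497] [-0.4  0.1  0.6] 0.0003
```

View pics/r5_wrist.png

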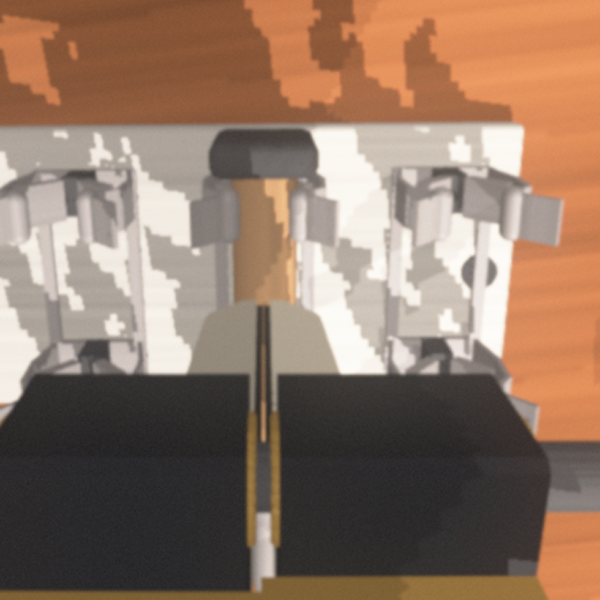

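View pics/r5_scene.png

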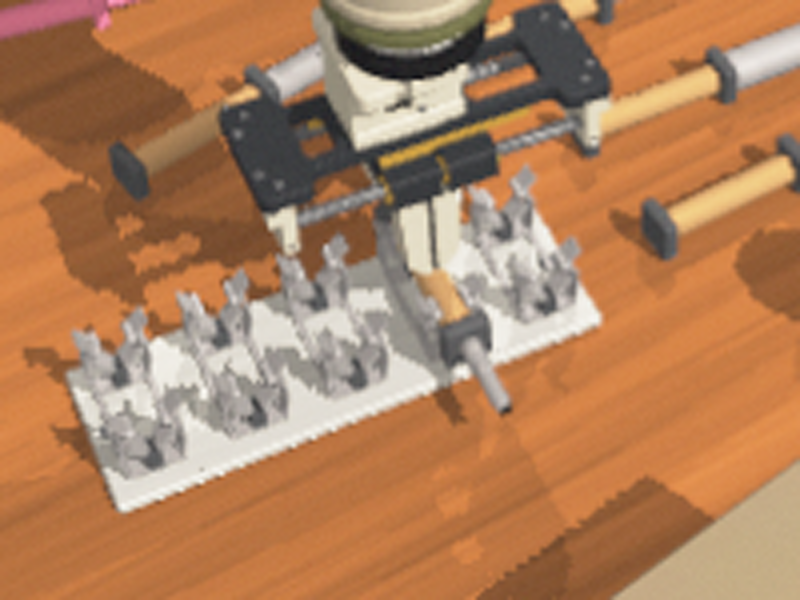

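>>> {"fn": "move_arm", "kwargs": {
  "series": [
    [[0, 0, -0.04], 0],
    [[0, 0, -0.07], 0],
    [[0, 0, -0.07], 0]
  ]
}}

```text
clock: 33.45
ee_pos: [0.594, -0.1782, 0.0453]
tool_rot: [-0.529, 0.529, 0.469, -0.469]
contact_force: [-0.5, 1.2, -0.3]
width: 0.0005
```

>>> {"fn": "move_arm", "kwargs": {
  "series": [
    [[0, 0, -0.01], 0],
    [[0, 0, -0.02], 0],
    [[0, 0, -0.02], 0],
    [[0, 0, -0.02], 0]
  ]
}}

```text
clock: 33.85
ee_pos: [0.5942, -0.1783, 0.0449]
tool_rot: [-0.529, 0.53, 0.469, -0.469]
contact_force: [-4.4, 0.6, 13.1]
width: 0.0004
```

>>> {"fn": "move_arm", "kwargs": {
  "series": [
    [[0, 0, 0.4], 0],
    [[0, 0, 0.9], 0],
    [[0, 0.3, 1], -0.3],
    [[0.1, 0.6, 1], -0.6],
    [[0.1, 0.6, 1], -0.9],
    [[0.1, 0.6, 1], -1],
    [[0.1, 0.6, 1], -1]
  ],
  "newtons": 40
}}

```text
clock: 34.55
ee_pos: [0.6037, -0.1177, 0.143]
tool_rot: [0.629, -0.629, -0.323, 0.323]
contact_force: [-0.5, -0.3, -0.5]
width: 0.0007
```

>>> {"fn": "move_arm", "kwargs": {
  "series": [
    [[0, 0.3, 0.3], -0.3],
    [[0, 0.6, 0.6], -0.6],
    [[0, 0.6, 0.6], -0.9],
    [[0, 0.6, 0.6], -1],
    [[0, 0.6, 0.6], -1]
  ]
}}

```text
clock: 35.05
ee_pos: [0.6038, -0.058, 0.2033]
tool_rot: [-0.689, 0.689, 0.158, -0.158]
contact_force: [-0.3, -0.4, 0.7]
width: 0.0004
```

>>> {"fn": "move_arm", "kwargs": {
  "series": [
    [[0.05, 0.3, 0.3], -0.3],
    [[0.1, 0.6, 0.3], -0.6],
    [[0.1, 0.6, 0.3], -0.86],
    [[0.1, 0.6, 0.3], -0.86],
    [[0.1, 0.6, 0.3], -0.86]
  ],
  "gripper": 0
}}

```text
clock: 35.55
ee_pos: [0.6135, 0.0014, 0.2326]
tool_rot: [-0.707, 0.707, 0.009, -0.009]
contact_force: [-0.6, -0.3, -0.3]
width: 0.0359
```

```bash
python3 look.py a1 wrist,scene,side punch6 punch14 punch22 punch26
```

```text
tcp [0.6135 0.0014 0.2326] w 0.0359 F [-0.6 -0.3 -0.3]
wrist punch6_mid 0.75 [0.6163 0.0092 0.0112] [[329.0, 199.0]]
wrist punch6_mouth 0.97 [0.6148 0.0988 0.0142] [[330.0, 96.0]]
wrist punch14_mid 0.63 [ 0.4343 -0.018   0.013 ] [[133.0, 223.0]]
wrist punch14_mouth 0.65 [0.4409 0.0842 0.0157] [[127.0, 109.0]]
wrist punch22_mouth 0.73 [ 0.4353 -0.0176  0.0169] [[132.0, 224.0]]
wrist punch22_mouth 0.7 [ 0.3873 -0.1155  0.0132] [[96.0, 318.0]]
wrist punch26_mid 0.69 [0.53   0.0098 0.0165] [[234.0, 197.0]]
wrist punch26_mid 0.33 [ 0.4333 -0.0179  0.0143] [[131.0, 224.0]]
wrist punch26_mouth 0.66 [0.5358 0.1261 0.0146] [[236.0, 59.0]]
wrist punch26_mouth 0.42 [0.7823 0.0829 0.0063] [[518.0, 120.0]]
scene punch6_mid 0.61 [0.6172 0.0022 0.0149] [[331.0, 319.0]]
scene punch6_mid 0.43 [ 0.56    0.3667 -0.0061] [[431.0, 255.0]]
scene punch6_mouth 0.81 [0.6177 0.0935 0.013 ] [[362.0, 304.0]]
scene punch14_mid 0.58 [ 0.2585 -0.2824  0.0127] [[155.0, 275.0]]
scene punch14_mouth 0.81 [0.4385 0.0877 0.0124] [[319.0, 262.0]]
scene punch14_mouth 0.7 [ 0.2812 -0.1805  0.0089] [[197.0, 266.0]]
scene pu
[... 507 characters left out ...]
 punch14_mid 0.63 [ 0.4314 -0.0194  0.0141] [[341.0, 275.0]]
side punch14_mid 0.45 [ 0.2585 -0.2819  0.0174] [[421.0, 245.0]]
side punch14_mouth 0.52 [0.4349 0.0854 0.0121] [[324.0, 295.0]]
side punch14_mouth 0.48 [ 0.276  -0.1834  0.0182] [[407.0, 259.0]]
side punch22_mid 0.68 [ 0.4046 -0.2357  0.0124] [[375.0, 241.0]]
side punch22_mouth 0.7 [0.5901 0.3673 0.0342] [[221.0, 335.0]]
side punch22_mouth 0.5 [ 0.3865 -0.1189  0.0124] [[367.0, 262.0]]
side punch26_mid 0.89 [0.1702 0.3297 0.0122] [[378.0, 393.0]]
side punch26_mid 0.71 [0.5336 0.0064 0.012 ] [[308.0, 270.0]]
side punch26_mouth 0.7 [0.2367 0.2266 0.0152] [[369.0, 352.0]]
side punch26_mouth 0.6 [0.5422 0.1331 0.0138] [[284.0, 293.0]]
```

View pics/a1_wrist.png

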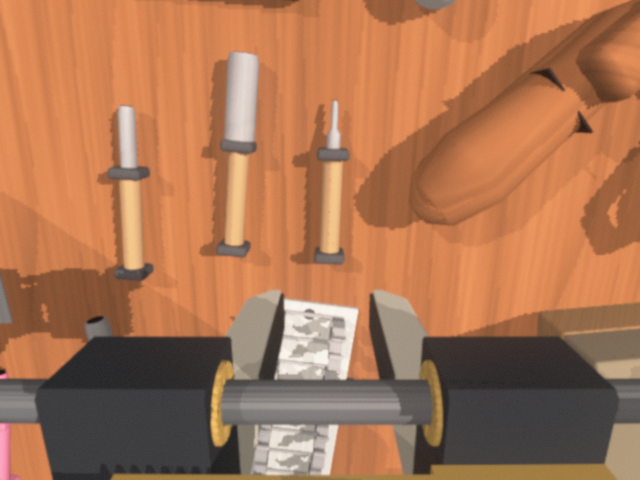

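View pics/a1_scene.png

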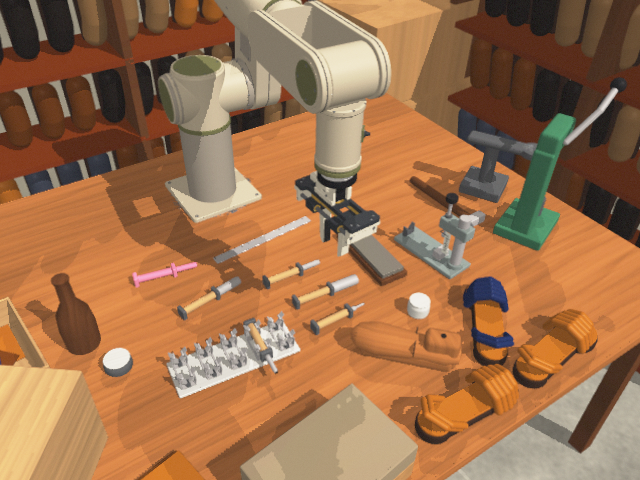

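```bash
cat >> h.py <<'E'
def pm(p,rear,front,z=.026):
    b=ray(p,[rear,front],z); d=(b[1]-b[0])[:2]
    print('mid',((b[0]+b[1])/2).round(4),'yaw',np.arctan2(d[1],d[0]).round(4),'len',np.linalg.norm(d).round(4))
E
python3 - <<'E'
from h import *
p=bot.get_image('wrist'); s=bot.sense();print(s['ee_pos'])
pm(p,(329.5,255),(333,154)); pm(p,(234,248),(238,146)); pm(p,(134,271),(128.5,173))
print(ray(p,[(420,200)],.06))
E
```

```text
[0.61377716 0.00192115 0.23311653]
mid [0.6189 0.0056 0.026 ] yaw 1.5591 len 0.091
mid [0.5345 0.0107 0.026 ] yaw 1.4933 len 0.0915
mid [ 0.4392 -0.0137  0.026 ] yaw 1.5187 len 0.0908
[[0.6896705  0.01870688 0.06      ]]
```

>>> {"fn": "move_arm", "kwargs": {
  "series": [
    [[0.02, 0.02, -0.5], -0.03],
    [[0.04, 0.04, -1], -0.03],
    [[0.04, 0.04, -1], -0.03],
    [[0.04, 0.04, -1], -0.03]
  ]
}}

```text
clock: 37.35
ee_pos: [0.6169, 0.006, 0.1329]
tool_rot: [0.707, -0.707, -0.001, 0.003]
contact_force: [-0.3, 0.4, 1.1]
width: 0.0466
```

>>> {"fn": "move_arm", "kwargs": {
  "series": [
    [[0, 0, -0.4], 0],
    [[0, 0, -0.8], 0],
    [[0, 0, -1], 0],
    [[0, 0, -1], 0]
  ]
}}

```text
clock: 37.75
ee_pos: [0.6175, 0.0058, 0.0331]
tool_rot: [0.707, -0.707, -0.001, 0.002]
contact_force: [-0.6, -0.9, -0.5]
width: 0.0465
```

>>> {"fn": "move_arm", "kwargs": {
  "series": [
    [[0, 0, -0.12], 0],
    [[0, 0, -0.24], 0],
    [[0, 0, -0.24], 0],
    [[0, 0, -0.24], 0]
  ]
}}

```text
clock: 38.15
ee_pos: [0.6181, 0.0059, 0.0097]
tool_rot: [-0.707, 0.707, 0.002, -0.002]
contact_force: [0.7, -1.6, 1.2]
width: 0.0465
```

```bash
python3 look.py a2 wrist
```

```text
tcp [0.6181 0.0059 0.0097] w 0.0465 F [ 0.7 -1.6  1.2]
```

View pics/a2_wrist.png

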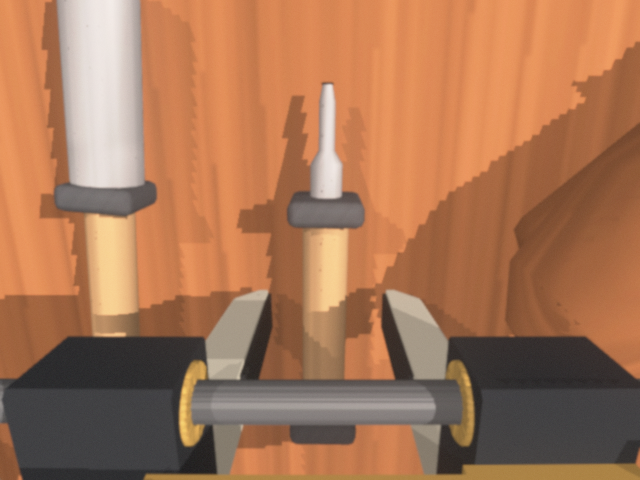

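>>> {"fn": "move_arm", "kwargs": {
  "series": [
    [[0, 0, -0.02], 0],
    [[0, 0, -0.02], 0],
    [[0, 0, -0.02], 0],
    [[0, 0, -0.02], 0],
    [[0, 0, -0.02], 0]
  ],
  "gripper": 1
}}

```text
clock: 38.7
ee_pos: [0.6178, 0.0059, 0.0072]
tool_rot: [-0.707, 0.707, 0.002, -0.002]
contact_force: [-0.1, 0.4, 0.9]
width: 0.0166
```

>>> {"fn": "move_arm", "kwargs": {
  "series": [
    [[0, 0, 0.2], 0],
    [[0, 0, 0.6], 0],
    [[-0.1, -0.2, 1], -0.1],
    [[-0.15, -0.4, 1], -0.4],
    [[-0.15, -0.5, 1], -0.7],
    [[-0.15, -0.5, 1], -1],
    [[-0.15, -0.5, 1], -1]
  ]
}}

```text
clock: 39.4
ee_pos: [0.6026, -0.0445, 0.1071]
tool_rot: [0.685, -0.685, 0.174, -0.174]
contact_force: [-0.0, -0.2, -0.6]
width: 0.017
```

>>> {"fn": "move_arm", "kwargs": {
  "series": [
    [[0, -0.2, 0.3], -0.3],
    [[0, -0.4, 0.3], -0.6],
    [[0, -0.4, 0.3], -0.9],
    [[0, -0.4, 0.3], -1],
    [[0, -0.4, 0.3], -1]
  ]
}}

```text
clock: 39.9
ee_pos: [0.6026, -0.0839, 0.1369]
tool_rot: [-0.622, 0.622, -0.336, 0.336]
contact_force: [-0.5, -0.5, -1.1]
width: 0.0173
```

>>> {"fn": "move_arm", "kwargs": {
  "series": [
    [[0, 0, 0], -0.3],
    [[0, 0, 0], -0.6],
    [[0, 0, 0], -0.9],
    [[0, 0, 0], -1],
    [[0, 0, 0], -1]
  ]
}}

```text
clock: 40.4
ee_pos: [0.6027, -0.0837, 0.1369]
tool_rot: [-0.52, 0.52, -0.48, 0.479]
contact_force: [-0.7, 0.5, -1.1]
width: 0.0168
```

>>> {"fn": "move_arm", "kwargs": {
  "series": [
    [[0, 0, 0], -0.2],
    [[0, 0, 0], -0.34],
    [[0, 0, 0], -0.34],
    [[0, 0, 0], -0.34],
    [[0, 0, 0], -0.34]
  ]
}}

```text
clock: 40.9
ee_pos: [0.6028, -0.084, 0.1371]
tool_rot: [0.477, -0.477, 0.522, -0.522]
contact_force: [0.0, 0.3, -0.9]
width: 0.0171
```

```bash
python3 look.py a3 wrist rail punch6; python3 zoom.py a3z scene,side
```

```text
tcp [ 0.6028 -0.084   0.1371] w 0.0171 F [ 0.   0.3 -0.9]
wrist rail 0.8 [ 0.5862 -0.2335 -0.0046] [[527.0, 233.0]]
wrist punch6_mid 0.73 [ 0.597  -0.081   0.1459] [[320.0, 334.0]]
wrist punch6_mouth 0.95 [ 0.6902 -0.0908  0.1446] [[322.0, 92.0]]
[ 0.6028 -0.0841  0.1371] [ 0.  -0.2 -1.2] 0.0168
```

View pics/a3_wrist.png

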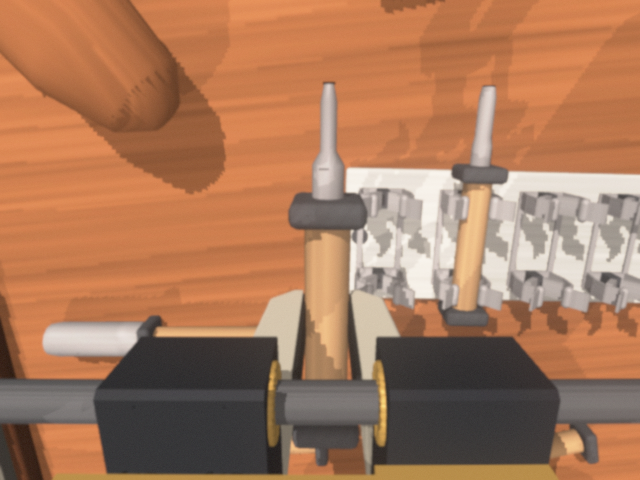

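View pics/a3z_scene.png

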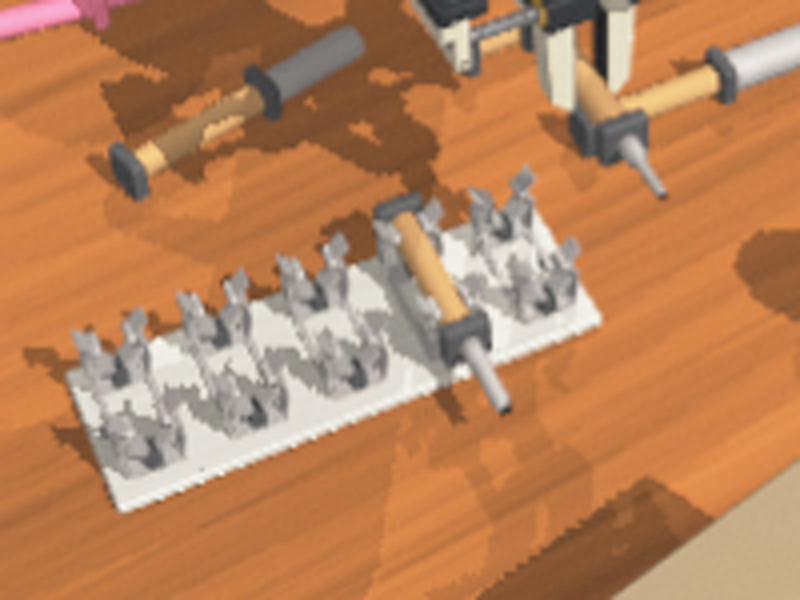

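```bash
cat >> h.py <<'E'
from scipy.spatial.transform import Rotation as Rn
RAIL=(.5857,-.2335,-.114)
def slot(y):
    a=RAIL[2]; return np.array(RAIL[:2])+np.array([-np.sin(a)*y,np.cos(a)*y])
def heldmid(p,s,front,up,y):
    # front collar pixel, axis height above tip; slot y -> print the TCP shift needed
    yaw=np.arctan2(*Rn.from_quat(s['tool_rot'],scalar_first=True).as_matrix()[[1,0],2]) if 0 else None
    R=Rn.from_quat(s['tool_rot'],scalar_first=True).as_matrix(); z=R[:,2]; ang=np.arctan2(z[1],z[0])
    e=s['ee_pos']; c=ray(p,[front],e[2]+up+.013)[0]
    off=(c-e)[:2]@z[:2]-.047; lat=(c-e)[:2]@R[:2,0]
    a=RAIL[2]; t=slot(y)-off*np.array([np.cos(a),np.sin(a)])
    print('mid ahead of tcp',off.round(4),'lat',lat.round(4),'heading',ang.round(4),'turn units',((a-ang)/.5).round(3),'target tcp',t.round(4),'shift',((t-e[:2])*10).round(3))
E
python3 - <<'E'
from h import *
p=bot.get_image('wrist'); s=bot.sense()
heldmid(p,s,(327,210),.0068,.112)
E
```

```text
mid ahead of tcp 0.0011 lat 0.0005 heading -0.0937 turn units -0.041 target tcp [ 0.5974 -0.1221] shift [-0.054 -0.38 ]
```

>>> {"fn": "move_arm", "kwargs": {
  "series": [
    [[-0.05, -0.2, 0], -0.04],
    [[-0.054, -0.38, 0], -0.04],
    [[-0.054, -0.38, 0], -0.04],
    [[-0.054, -0.38, -0.4], -0.04],
    [[-0.054, -0.38, -0.8], -0.04],
    [[-0.054, -0.38, -0.8], -0.04],
    [[-0.054, -0.38, -0.8], -0.04],
    [[-0.054, -0.38, -0.8], -0.04]
  ],
  "newtons": 60
}}

```text
clock: 42.05
ee_pos: [0.5989, -0.1225, 0.0598]
tool_rot: [-0.471, 0.47, -0.527, 0.529]
contact_force: [0.4, 0.4, -0.1]
width: 0.0165
```

```bash
python3 zoom.py a4 wrist,scene
```

```text
[ 0.5989 -0.1225  0.0598] [ 0.4  0.4 -0.1] 0.0165
```

View pics/a4_wrist.png

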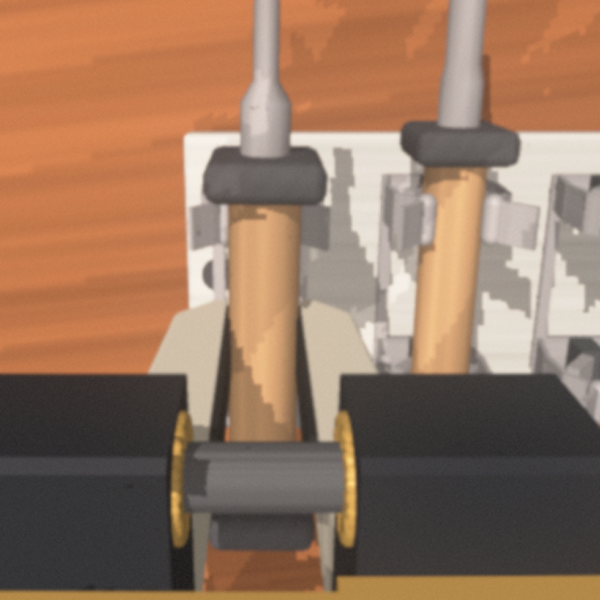

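View pics/a4_scene.png

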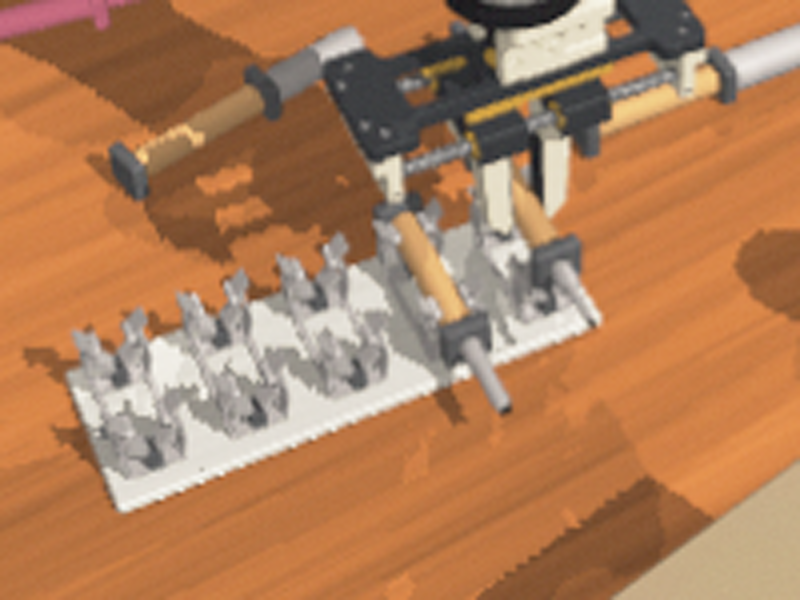

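>>> {"fn": "move_arm", "kwargs": {
  "series": [
    [[0, 0, -0.07], 0],
    [[0, 0, -0.12], 0],
    [[0, 0, -0.17], 0],
    [[0, 0, -0.22], 0],
    [[0, 0, -0.27], 0],
    [[0, 0, -0.28], 0],
    [[0, 0, -0.28], 0],
    [[0, 0, -0.28], 0]
  ]
}}

```text
clock: 42.95
ee_pos: [0.5976, -0.1214, 0.0291]
tool_rot: [0.471, -0.47, 0.528, -0.527]
contact_force: [1.9, 5.2, 2.8]
width: 0.0167
```

Snap-in looks similar to before; release, then press down with closed fingers.

>>> {"fn": "move_arm", "kwargs": {
  "series": [
    [[0, 0, 0], 0],
    [[0, 0, 0], 0],
    [[0, 0, 0], 0],
    [[0, 0, 0], 0],
    [[0, 0, 0.2], 0],
    [[0, 0, 0.4], 0],
    [[0, 0, 0.45], 0],
    [[0, 0, 0.45], 0]
  ],
  "gripper": 0.3
}}

```text
clock: 43.75
ee_pos: [0.5982, -0.1225, 0.0751]
tool_rot: [-0.471, 0.47, -0.527, 0.528]
contact_force: [0.2, 0.2, -0.0]
width: 0.0326
```

>>> {"fn": "move_arm", "kwargs": {
  "series": [
    [[0, 0, 0], 0],
    [[0, 0, 0], 0],
    [[0, 0, 0], 0],
    [[0, 0, -0.1], 0],
    [[0, 0, -0.2], 0],
    [[0, 0, -0.25], 0],
    [[0, 0, -0.25], 0]
  ],
  "gripper": 1
}}

```text
clock: 44.45
ee_pos: [0.5961, -0.1217, 0.0471]
tool_rot: [0.47, -0.471, 0.529, -0.527]
contact_force: [-0.5, 0.5, 0.6]
width: 0.0006
```

```bash
python3 zoom.py a5 wrist,scene
```

```text
[ 0.5961 -0.1217  0.0471] [-0.5  0.5  0.6] 0.0006
```

View pics/a5_wrist.png

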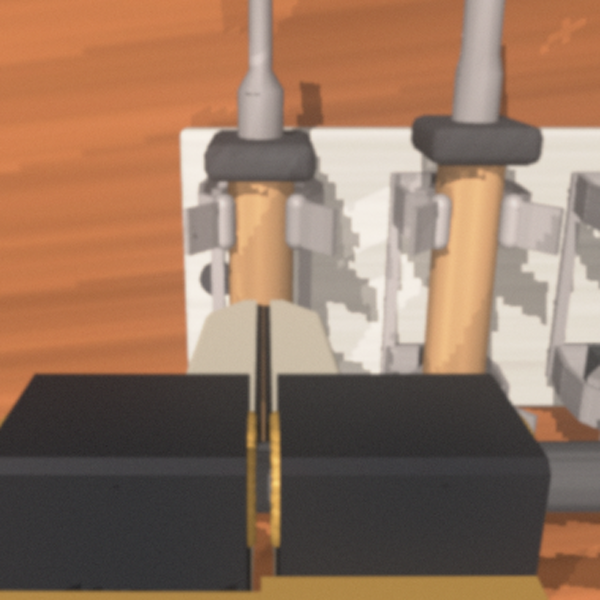

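View pics/a5_scene.png

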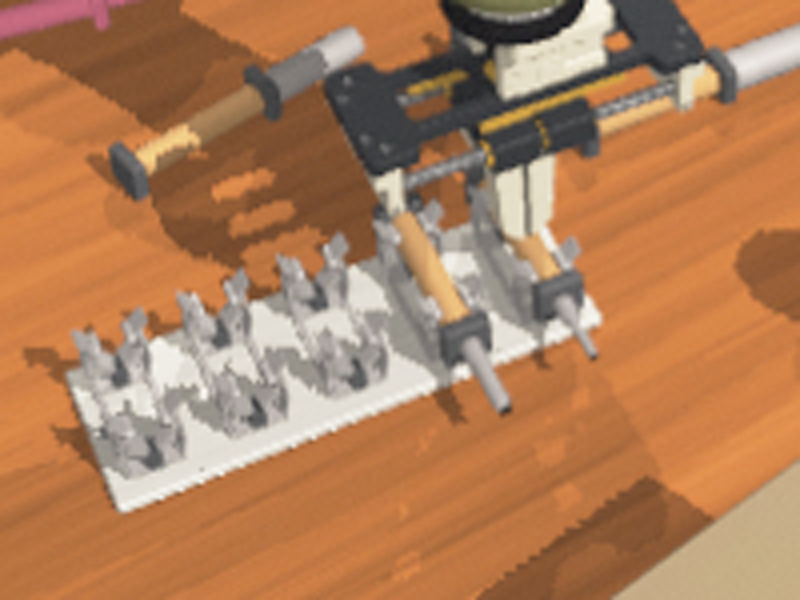

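>>> {"fn": "move_arm", "kwargs": {
  "series": [
    [[0, 0, -0.03], 0],
    [[0, 0, -0.06], 0],
    [[0, 0, -0.07], 0],
    [[0, 0, -0.07], 0]
  ]
}}

```text
clock: 44.95
ee_pos: [0.5982, -0.1223, 0.0448]
tool_rot: [-0.471, 0.47, -0.527, 0.528]
contact_force: [-7.3, 1.5, 17.4]
width: 0.0007
```

>>> {"fn": "move_arm", "kwargs": {
  "series": [
    [[0, 0, 0.3], 0],
    [[0, 0, 0.8], 0],
    [[-0.2, 0.3, 1], 0.3],
    [[-0.3, 0.5, 1], 0.6],
    [[-0.3, 0.5, 1], 0.9],
    [[-0.3, 0.5, 1], 1],
    [[-0.3, 0.5, 1], 1]
  ],
  "newtons": 40
}}

```text
clock: 45.65
ee_pos: [0.5675, -0.0719, 0.1425]
tool_rot: [0.587, -0.587, 0.394, -0.395]
contact_force: [0.2, -0.7, -0.4]
width: 0.0004
```

>>> {"fn": "move_arm", "kwargs": {
  "series": [
    [[-0.15, 0.3, 0.4], 0.3],
    [[-0.35, 0.5, 0.8], 0.6],
    [[-0.35, 0.5, 0.8], 0.9],
    [[-0.35, 0.5, 0.8], 1],
    [[-0.35, 0.5, 0.8], 1]
  ],
  "gripper": 0
}}

```text
clock: 46.15
ee_pos: [0.5326, -0.0221, 0.2227]
tool_rot: [0.666, -0.666, 0.237, -0.238]
contact_force: [0.1, -0.8, 0.2]
width: 0.0357
```

>>> {"fn": "move_arm", "kwargs": {
  "series": [
    [[0, 0.3, 0], 0.3],
    [[0, 0.3, 0], 0.6],
    [[0, 0.3, 0], 0.9],
    [[0, 0.3, 0], 1],
    [[0, 0.3, 0], 1]
  ]
}}

```text
clock: 46.65
ee_pos: [0.5323, 0.0077, 0.2216]
tool_rot: [-0.704, 0.704, -0.067, 0.066]
contact_force: [0.7, -0.9, 0.5]
width: 0.0464
```

>>> {"fn": "move_arm", "kwargs": {
  "series": [
    [[0, 0, 0], 0.21],
    [[0, 0, 0], 0.21],
    [[0, 0, 0], 0.21],
    [[0, 0, 0], 0.21]
  ]
}}

```text
clock: 47.05
ee_pos: [0.5323, 0.0078, 0.222]
tool_rot: [-0.706, 0.706, -0.03, 0.029]
contact_force: [0.1, 0.5, -0.6]
width: 0.0463
```

```bash
python3 look.py b1 wrist punch26; python3 look.py b1 scene punch14 punch22 
```

```text
tcp [0.5323 0.0078 0.222 ] w 0.0463 F [ 0.1  0.5 -0.6]
wrist punch26_mid 0.97 [0.5326 0.0076 0.0115] [[326.0, 210.0]]
wrist punch26_mouth 0.82 [0.5397 0.1277 0.0148] [[322.0, 65.0]]
tcp [0.5324 0.0079 0.2221] w 0.0463 F [-0.  -0.3 -0.1]
scene punch14_mid 0.77 [ 0.2572 -0.282   0.0143] [[155.0, 274.0]]
scene punch14_mid 0.59 [ 0.4308 -0.0169  0.0146] [[282.0, 275.0]]
scene punch14_mouth 0.91 [ 0.2776 -0.1791  0.0128] [[196.0, 264.0]]
scene punch14_mouth 0.61 [0.4406 0.0885 0.0147] [[319.0, 262.0]]
scene punch22_mid 0.62 [ 0.4052 -0.228   0.018 ] [[200.0, 301.0]]
scene punch22_mid 0.61 [0.5413 0.1237 0.0121] [[354.0, 280.0]]
scene punch22_mouth 0.86 [ 0.3858 -0.1133  0.0081] [[240.0, 281.0]]
scene punch22_mouth 0.58 [ 4.659e-01 -4.501e-01 -1.000e-04] [[118.0, 365.0]]
```

View pics/b1_wrist.png

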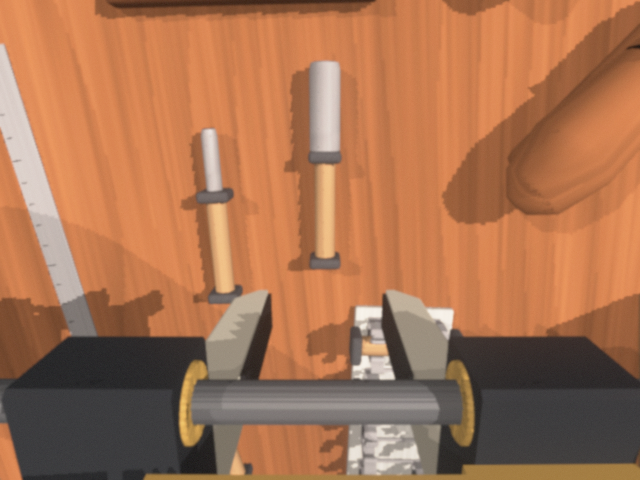

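View pics/b1_scene.png

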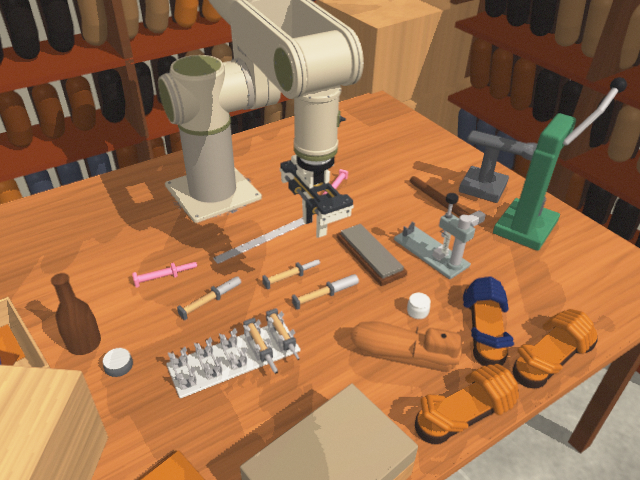

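>>> {"fn": "move_arm", "kwargs": {
  "series": [
    [[0, 0, -0.5], 0],
    [[0, 0, -1], 0],
    [[0, 0, -1], 0],
    [[0, 0, -1], 0]
  ]
}}

```text
clock: 47.85
ee_pos: [0.5316, 0.008, 0.1222]
tool_rot: [0.707, -0.707, 0.029, -0.027]
contact_force: [0.2, 0.6, 0.6]
width: 0.0465
```

>>> {"fn": "move_arm", "kwargs": {
  "series": [
    [[0, 0, -0.4], 0],
    [[0, 0, -0.8], 0],
    [[0, 0, -1], 0],
    [[0, 0, -1], 0]
  ]
}}

```text
clock: 48.25
ee_pos: [0.5323, 0.0079, 0.0222]
tool_rot: [0.707, -0.707, 0.029, -0.028]
contact_force: [-0.5, -0.1, 0.2]
width: 0.0463
```

>>> {"fn": "move_arm", "kwargs": {
  "series": [
    [[0, 0, -0.1], 0],
    [[0, 0, -0.15], 0],
    [[0, 0, -0.15], 0],
    [[0, 0, -0.15], 0]
  ]
}}

```text
clock: 48.65
ee_pos: [0.5332, 0.0078, 0.0082]
tool_rot: [-0.707, 0.707, -0.028, 0.029]
contact_force: [0.4, 0.8, -0.0]
width: 0.0467
```

```bash
python3 look.py b2 wrist
```

```text
tcp [0.5332 0.0078 0.0082] w 0.0467 F [ 0.4  0.8 -0. ]
```

View pics/b2_wrist.png

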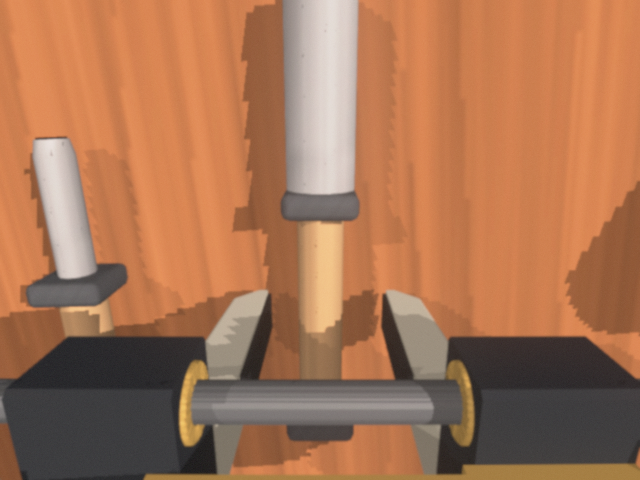

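>>> {"fn": "move_arm", "kwargs": {
  "series": [
    [[-0.015, 0, 0], 0],
    [[-0.015, 0, 0], 0],
    [[-0.015, 0, 0], 0],
    [[-0.015, 0, 0], 0],
    [[-0.015, 0, 0], 0],
    [[-0.015, 0, 0], 0]
  ],
  "gripper": 1
}}

```text
clock: 49.3
ee_pos: [0.5309, 0.0079, 0.0072]
tool_rot: [0.707, -0.707, 0.028, -0.028]
contact_force: [-0.2, -0.0, 1.2]
width: 0.0168
```

>>> {"fn": "move_arm", "kwargs": {
  "series": [
    [[0, 0, 0.2], 0],
    [[0, 0, 0.5], 0],
    [[0, 0, 1], 0],
    [[0, -0.3, 1], -0.3],
    [[0.1, -0.6, 1], -0.6],
    [[0.1, -0.6, 1], -0.9],
    [[0.1, -0.6, 1], -1],
    [[0.1, -0.6, 1], -1]
  ]
}}

```text
clock: 50.1
ee_pos: [0.5405, -0.0523, 0.1067]
tool_rot: [-0.677, 0.677, -0.203, 0.202]
contact_force: [-0.2, 0.3, -0.9]
width: 0.0169
```

>>> {"fn": "move_arm", "kwargs": {
  "series": [
    [[0.05, -0.3, 0.4], -0.3],
    [[0.1, -0.6, 0.7], -0.6],
    [[0.1, -0.9, 0.7], -0.9],
    [[0.1, -0.9, 0.7], -1],
    [[0.1, -0.9, 0.7], -1]
  ]
}}

```text
clock: 50.6
ee_pos: [0.5507, -0.1427, 0.177]
tool_rot: [0.606, -0.606, 0.364, -0.363]
contact_force: [0.1, 0.5, -1.7]
width: 0.0171
```

>>> {"fn": "move_arm", "kwargs": {
  "series": [
    [[0.05, -0.3, 0], -0.3],
    [[0.1, -0.6, 0], -0.6],
    [[0.1, -0.9, 0], -0.9],
    [[0.1, -0.9, 0], -1],
    [[0.1, -0.9, 0], -1]
  ]
}}

```text
clock: 51.1
ee_pos: [0.5605, -0.2319, 0.1763]
tool_rot: [0.498, -0.498, 0.502, -0.501]
contact_force: [0.4, 0.3, -1.4]
width: 0.0166
```

>>> {"fn": "move_arm", "kwargs": {
  "series": [
    [[0.05, -0.3, 0], -0.21],
    [[0.1, -0.6, 0], -0.21],
    [[0.1, -0.6, 0], -0.21],
    [[0.1, -0.6, 0], -0.21],
    [[0.1, -0.6, 0], -0.21]
  ]
}}

```text
clock: 51.6
ee_pos: [0.5709, -0.2905, 0.1768]
tool_rot: [0.472, -0.471, 0.527, -0.527]
contact_force: [0.0, 0.3, -1.5]
width: 0.017
```

```bash
python3 look.py b3 wrist,scene
```

```text
tcp [ 0.5709 -0.2905  0.1768] w 0.017 F [ 0.   0.3 -1.5]
```

View pics/b3_wrist.png

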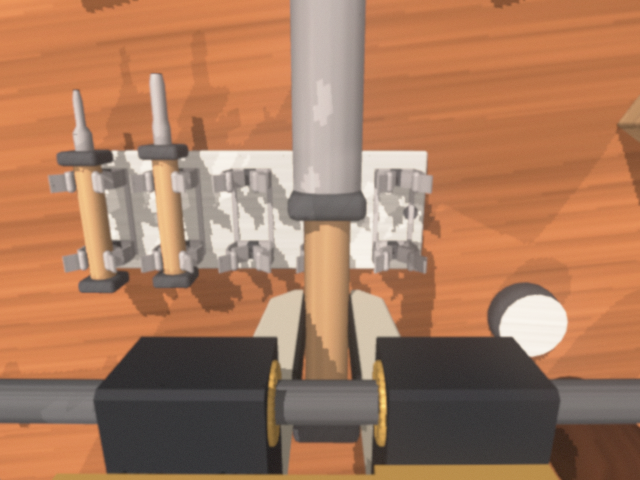

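View pics/b3_scene.png

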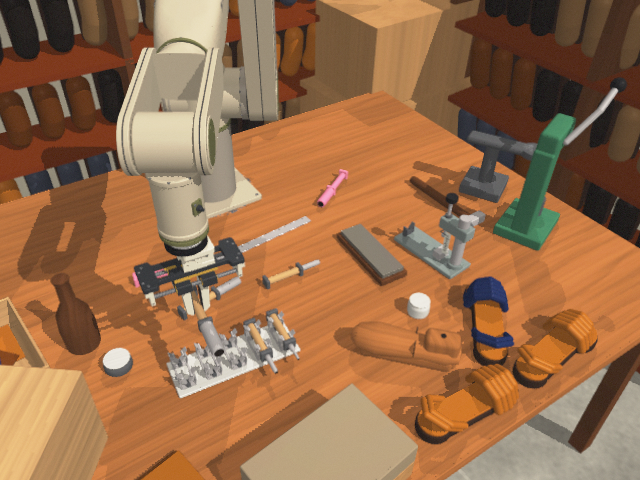

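```bash
python3 - <<'E'
from h import *
p=bot.get_image('wrist'); s=bot.sense()
heldmid(p,s,(327,204),.0072,-.112)
print(multifit([(p,[[.048,-.137,.008],[-.048,-.137,.008]],[(427,151.5),(422,269)])],RAIL))
E
```

```text
mid ahead of tcp 0.0033 lat 0.0003 heading -0.1121 turn units -0.004 target tcp [ 0.5697 -0.3444] shift [-0.013 -0.535]
(array([ 0.58183584, -0.23339172, -0.09088199]), [[[-0.0, -0.0], [0.0, 0.1]]])
```

>>> {"fn": "move_arm", "kwargs": {
  "series": [
    [[-0.01, -0.3, 0], 0],
    [[-0.013, -0.535, 0], 0],
    [[-0.013, -0.535, -0.4], 0],
    [[-0.013, -0.535, -0.8], 0],
    [[-0.013, -0.535, -1], 0],
    [[-0.013, -0.535, -1], 0],
    [[-0.013, -0.535, -1], 0]
  ],
  "newtons": 60
}}

```text
clock: 52.45
ee_pos: [0.5698, -0.3452, 0.0777]
tool_rot: [0.471, -0.471, 0.528, -0.527]
contact_force: [0.8, 0.4, -1.4]
width: 0.0168
```

>>> {"fn": "move_arm", "kwargs": {
  "series": [
    [[0, 0, -0.1], 0],
    [[0, 0, -0.2], 0],
    [[0, 0, -0.2], 0],
    [[0, 0, -0.2], 0],
    [[0, 0, -0.2], 0]
  ]
}}

```text
clock: 52.95
ee_pos: [0.5698, -0.3458, 0.0576]
tool_rot: [-0.471, 0.471, -0.527, 0.528]
contact_force: [0.2, -0.1, -1.3]
width: 0.0162
```

```bash
python3 zoom.py b4 wrist,scene
```

```text
[ 0.5698 -0.3458  0.0576] [ 0.2 -0.1 -1.3] 0.0162
```

View pics/b4_wrist.png

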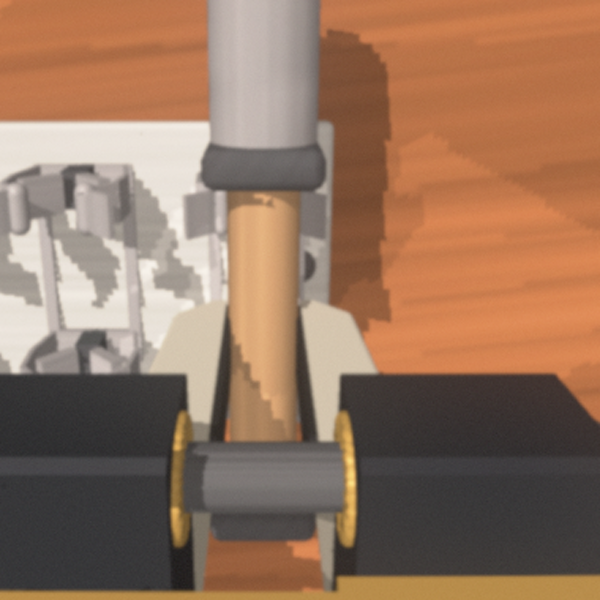

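View pics/b4_scene.png

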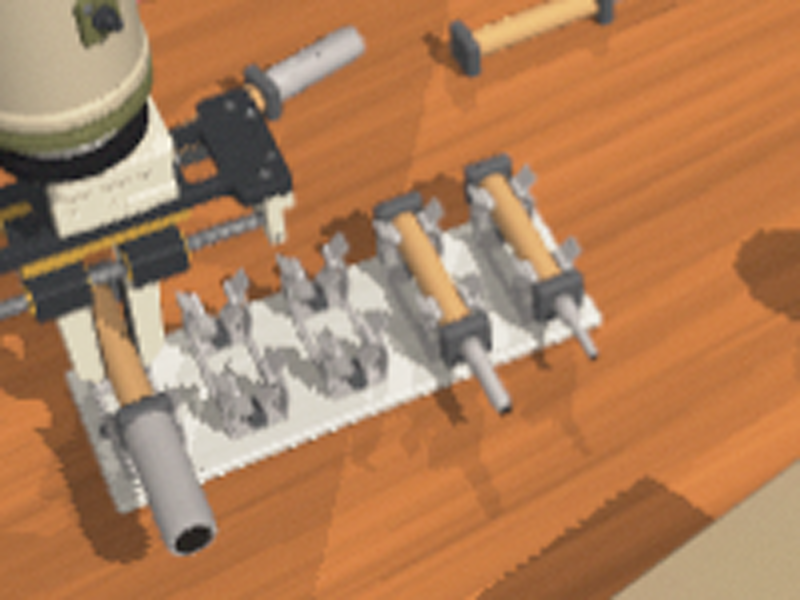

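>>> {"fn": "move_arm", "kwargs": {
  "series": [
    [[0, 0.02, -0.06], 0],
    [[0, 0.02, -0.1], 0],
    [[0, 0.02, -0.15], 0],
    [[0, 0.02, -0.2], 0],
    [[0, 0.02, -0.25], 0],
    [[0, 0.02, -0.285], 0],
    [[0, 0.02, -0.285], 0],
    [[0, 0.02, -0.285], 0]
  ]
}}

```text
clock: 53.85
ee_pos: [0.5697, -0.3436, 0.029]
tool_rot: [-0.471, 0.471, -0.528, 0.528]
contact_force: [-1.1, 1.9, 5.7]
width: 0.017
```

>>> {"fn": "move_arm", "kwargs": {
  "series": [
    [[0, 0, 0], 0],
    [[0, 0, 0], 0],
    [[0, 0, 0], 0],
    [[0, 0, 0], 0],
    [[0, 0, 0.2], 0],
    [[0, 0, 0.4], 0],
    [[0, 0, 0.45], 0],
    [[0, 0, 0.45], 0]
  ],
  "gripper": 0.3
}}

```text
clock: 54.65
ee_pos: [0.5703, -0.3442, 0.0748]
tool_rot: [-0.471, 0.47, -0.527, 0.529]
contact_force: [0.1, -0.2, -0.1]
width: 0.0328
```

>>> {"fn": "move_arm", "kwargs": {
  "series": [
    [[0, 0, 0], 0],
    [[0, 0, 0], 0],
    [[0, 0, 0], 0],
    [[0, 0, -0.1], 0],
    [[0, 0, -0.2], 0],
    [[0, 0, -0.25], 0],
    [[0, 0, -0.25], 0]
  ],
  "gripper": 1
}}

```text
clock: 55.35
ee_pos: [0.5684, -0.3428, 0.0465]
tool_rot: [0.47, -0.471, 0.529, -0.527]
contact_force: [-0.2, -1.1, 0.5]
width: 0.0007
```

```bash
python3 zoom.py b5 wrist,scene
```

```text
[ 0.5684 -0.3428  0.0465] [-0.2 -1.1  0.5] 0.0007
```

View pics/b5_wrist.png

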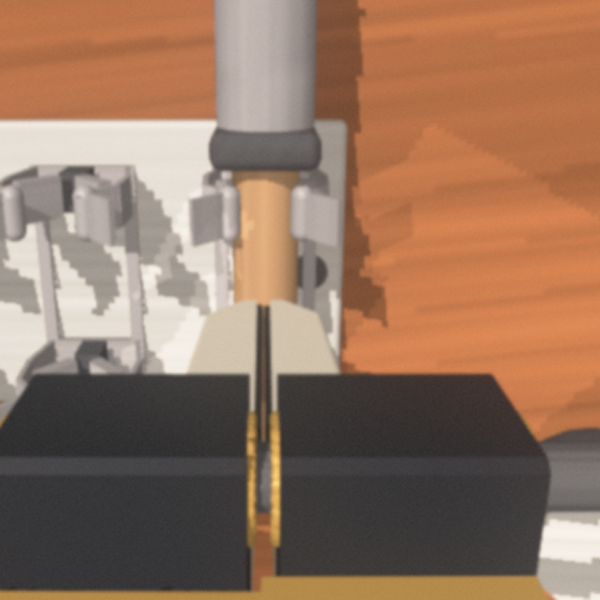

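>>> {"fn": "move_arm", "kwargs": {
  "series": [
    [[0, 0, -0.03], 0],
    [[0, 0, -0.06], 0],
    [[0, 0, -0.065], 0],
    [[0, 0, -0.065], 0]
  ]
}}

```text
clock: 55.85
ee_pos: [0.5703, -0.3441, 0.0449]
tool_rot: [-0.471, 0.471, -0.527, 0.528]
contact_force: [-5.5, 4.4, 15.0]
width: 0.0007
```

>>> {"fn": "move_arm", "kwargs": {
  "series": [
    [[0, 0, 0.3], 0],
    [[0, 0, 0.8], 0],
    [[-0.2, 0.2, 1], 0.3],
    [[-0.4, 0.3, 1], 0.6],
    [[-0.6, 0.3, 1], 0.9],
    [[-0.6, 0.3, 1], 1],
    [[-0.6, 0.3, 1], 1]
  ],
  "newtons": 40
}}

```text
clock: 56.55
ee_pos: [0.5094, -0.3137, 0.1426]
tool_rot: [-0.587, 0.587, -0.394, 0.395]
contact_force: [0.7, 0.2, -0.5]
width: 0.0006
```

>>> {"fn": "move_arm", "kwargs": {
  "series": [
    [[-0.2, 0.2, 0.5], 0.3],
    [[-0.5, 0.4, 0.9], 0.6],
    [[-0.6, 0.4, 0.9], 0.9],
    [[-0.6, 0.4, 0.9], 1],
    [[-0.6, 0.4, 0.9], 1]
  ],
  "gripper": 0
}}

```text
clock: 57.05
ee_pos: [0.45, -0.2738, 0.2332]
tool_rot: [-0.666, 0.666, -0.237, 0.239]
contact_force: [-0.3, 0.1, -0.5]
width: 0.0358
```

>>> {"fn": "move_arm", "kwargs": {
  "series": [
    [[-0.2, 0.2, 0], 0.3],
    [[-0.46, 0.41, 0], 0.6],
    [[-0.46, 0.41, 0], 0.9],
    [[-0.46, 0.41, 0], 1],
    [[-0.46, 0.41, 0], 1]
  ]
}}

```text
clock: 57.55
ee_pos: [0.4037, -0.2325, 0.2318]
tool_rot: [0.704, -0.704, 0.066, -0.066]
contact_force: [0.4, 0.3, 0.5]
width: 0.0465
```

>>> {"fn": "move_arm", "kwargs": {
  "series": [
    [[0, 0, 0], 0.3],
    [[0, 0, 0], 0.68],
    [[0, 0, 0], 0.68],
    [[0, 0, 0], 0.68],
    [[0, 0, 0], 0.68]
  ]
}}

```text
clock: 58.05
ee_pos: [0.4037, -0.2326, 0.2318]
tool_rot: [0.705, -0.705, -0.053, 0.054]
contact_force: [0.1, -0.7, -0.8]
width: 0.0465
```

```bash
python3 look.py c1 wrist punch22; python3 look.py c1 scene punch14
```

```text
tcp [ 0.4037 -0.2326  0.2318] w 0.0465 F [ 0.1 -0.7 -0.8]
wrist punch22_mid 0.65 [ 0.4012 -0.2309  0.0132] [[323.0, 205.0]]
wrist punch22_mouth 0.59 [ 0.3895 -0.1153  0.0119] [[330.0, 70.0]]
tcp [ 0.4036 -0.2326  0.232 ] w 0.0463 F [ 0.2  0.3 -1.2]
scene punch14_mid 0.92 [ 0.2582 -0.2846  0.0122] [[154.0, 275.0]]
scene punch14_mid 0.58 [ 0.4303 -0.0209  0.0101] [[281.0, 277.0]]
scene punch14_mouth 0.89 [0.4365 0.0865 0.0148] [[318.0, 261.0]]
scene punch14_mouth 0.78 [ 0.2797 -0.1799  0.012 ] [[196.0, 265.0]]
```

View pics/c1_wrist.png

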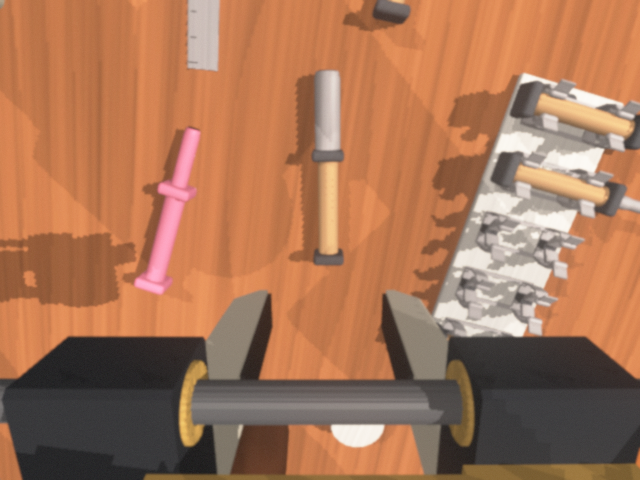

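View pics/c1_scene.png

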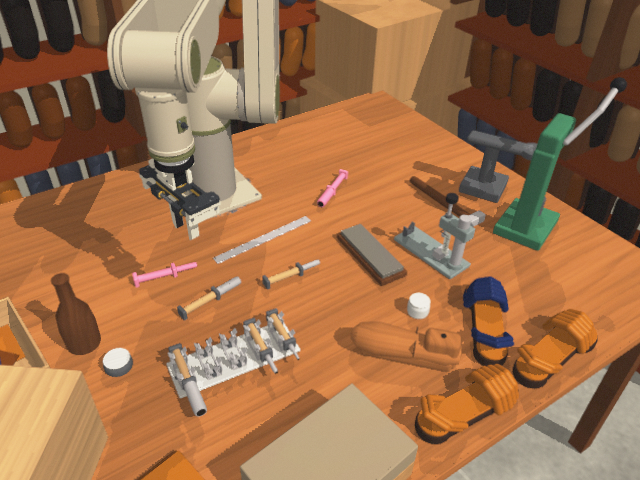

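```bash
python3 - <<'E'
from h import *
p=bot.get_image('wrist'); s=bot.sense();print(s['ee_pos']); pm(p,(328.5,255),(328,154)); 
z=Rn.from_quat(s['tool_rot'],scalar_first=True).as_matrix()[:,2]; print('heading',np.arctan2(z[1],z[0]))
E
```

```text
[ 0.40359064 -0.23260016  0.23214558]
mid [ 0.4055 -0.2286  0.026 ] yaw 1.7303 len 0.0907
heading 1.725152323324238
```

>>> {"fn": "move_arm", "kwargs": {
  "series": [
    [[0, 0, -0.5], 0],
    [[0, 0, -1], 0],
    [[0, 0, -1], 0],
    [[0, 0, -1], 0]
  ]
}}

```text
clock: 58.8
ee_pos: [0.403, -0.2322, 0.1324]
tool_rot: [0.706, -0.704, -0.054, 0.055]
contact_force: [0.6, 0.3, 1.0]
width: 0.0465
```

>>> {"fn": "move_arm", "kwargs": {
  "series": [
    [[0, 0, -0.4], 0],
    [[0, 0, -0.8], 0],
    [[0, 0, -1], 0],
    [[0, 0, -1], 0]
  ]
}}

```text
clock: 59.2
ee_pos: [0.4036, -0.2326, 0.0324]
tool_rot: [0.705, -0.705, -0.054, 0.055]
contact_force: [-1.5, -1.0, -0.2]
width: 0.0464
```

>>> {"fn": "move_arm", "kwargs": {
  "series": [
    [[0, 0, -0.12], 0],
    [[0, 0, -0.25], 0],
    [[0, 0, -0.25], 0],
    [[0, 0, -0.25], 0]
  ]
}}

```text
clock: 59.6
ee_pos: [0.4038, -0.2327, 0.0075]
tool_rot: [-0.705, 0.705, 0.055, -0.055]
contact_force: [0.1, -0.1, 0.1]
width: 0.046
```

```bash
python3 look.py c2 wrist
```

```text
tcp [ 0.4038 -0.2327  0.0075] w 0.046 F [ 0.1 -0.1  0.1]
```

View pics/c2_wrist.png

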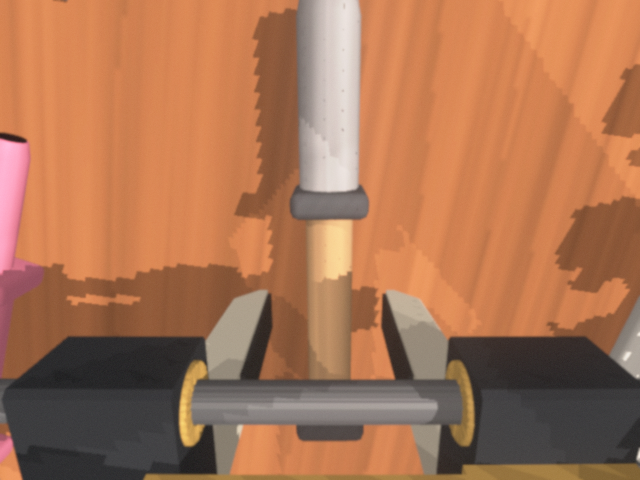

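>>> {"fn": "move_arm", "kwargs": {
  "series": [
    [[0, 0, 0], 0],
    [[0, 0, 0], 0],
    [[0, 0, 0], 0],
    [[0, 0, 0], 0],
    [[0, 0, 0], 0],
    [[0, 0, 0], 0]
  ],
  "gripper": 1
}}

```text
clock: 60.25
ee_pos: [0.4037, -0.2327, 0.0073]
tool_rot: [-0.705, 0.705, 0.055, -0.055]
contact_force: [0.4, 0.3, 1.9]
width: 0.0168
```

>>> {"fn": "move_arm", "kwargs": {
  "series": [
    [[0, 0, 0.2], 0],
    [[0, 0, 0.5], 0],
    [[0, 0, 1], 0],
    [[0.1, 0, 1], -0.3],
    [[0.2, 0, 1], -0.6],
    [[0.2, 0, 1], -0.9],
    [[0.2, 0, 1], -1],
    [[0.2, 0, 1], -1]
  ]
}}

```text
clock: 61.05
ee_pos: [0.4233, -0.2324, 0.1067]
tool_rot: [0.697, -0.696, 0.122, -0.121]
contact_force: [-0.2, 1.4, -1.5]
width: 0.0169
```

>>> {"fn": "move_arm", "kwargs": {
  "series": [
    [[0.1, 0, 0.3], -0.3],
    [[0.3, 0, 0.6], -0.6],
    [[0.5, 0, 0.6], -0.9],
    [[0.5, 0, 0.6], -1],
    [[0.5, 0, 0.6], -1]
  ]
}}

```text
clock: 61.55
ee_pos: [0.4737, -0.2324, 0.1669]
tool_rot: [-0.645, 0.645, -0.29, 0.289]
contact_force: [-0.1, 0.1, -1.2]
width: 0.0168
```

>>> {"fn": "move_arm", "kwargs": {
  "series": [
    [[0.2, -0.1, 0], -0.3],
    [[0.4, -0.2, 0], -0.6],
    [[0.5, -0.3, 0], -0.9],
    [[0.5, -0.3, 0], -1],
    [[0.5, -0.3, 0], -1]
  ]
}}

```text
clock: 62.05
ee_pos: [0.523, -0.2626, 0.1663]
tool_rot: [-0.553, 0.554, -0.441, 0.439]
contact_force: [-0.5, 0.1, -1.5]
width: 0.0167
```

>>> {"fn": "move_arm", "kwargs": {
  "series": [
    [[0.2, -0.1, 0], -0.3],
    [[0.5, -0.22, 0], -0.68],
    [[0.5, -0.22, 0], -0.68],
    [[0.5, -0.22, 0], -0.68],
    [[0.5, -0.22, 0], -0.68],
    [[0.5, -0.22, 0], -0.68]
  ]
}}

```text
clock: 62.65
ee_pos: [0.5731, -0.2844, 0.1674]
tool_rot: [0.471, -0.471, 0.527, -0.527]
contact_force: [-0.2, 0.1, -1.1]
width: 0.0167
```

```bash
python3 look.py c3 wrist
```

```text
tcp [ 0.5731 -0.2844  0.1674] w 0.0167 F [-0.2  0.1 -1.1]
```

View pics/c3_wrist.png

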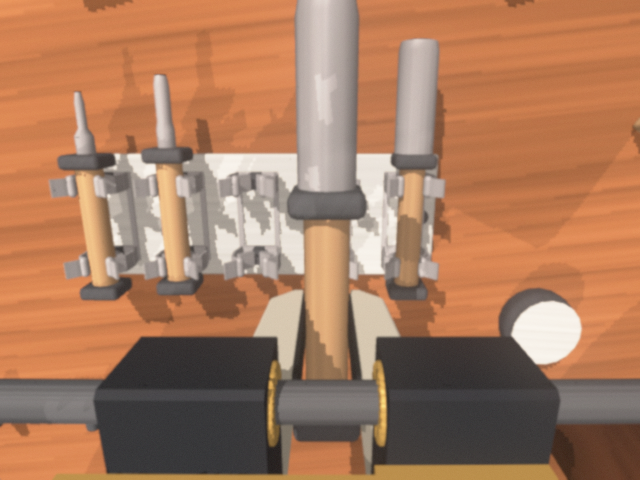

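```bash
python3 - <<'E'
from h import *
p=bot.get_image('wrist'); s=bot.sense()
heldmid(p,s,(327,201),.0072,-.056)
E
```

```text
mid ahead of tcp 0.0042 lat 0.0004 heading -0.1129 turn units -0.002 target tcp [ 0.5751 -0.2887] shift [ 0.019 -0.042]
```

>>> {"fn": "move_arm", "kwargs": {
  "series": [
    [[0.02, -0.04, 0], 0],
    [[0.02, -0.04, -0.3], 0],
    [[0.02, -0.04, -0.7], 0],
    [[0.02, -0.04, -1], 0],
    [[0.02, -0.04, -1], 0],
    [[0.02, -0.04, -1], 0]
  ],
  "newtons": 60
}}

```text
clock: 63.35
ee_pos: [0.5753, -0.2886, 0.0674]
tool_rot: [0.471, -0.471, 0.528, -0.527]
contact_force: [0.4, -0.9, -0.9]
width: 0.0164
```

>>> {"fn": "move_arm", "kwargs": {
  "series": [
    [[0, 0, -0.1], 0],
    [[0, 0, -0.1], 0],
    [[0, 0, -0.1], 0],
    [[0, 0, -0.1], 0]
  ]
}}

```text
clock: 63.75
ee_pos: [0.5761, -0.2889, 0.0582]
tool_rot: [-0.471, 0.471, -0.527, 0.528]
contact_force: [0.6, 0.5, -0.8]
width: 0.0163
```

```bash
python3 zoom.py c4 wrist
```

```text
[ 0.5761 -0.2889  0.0582] [ 0.6  0.5 -0.8] 0.0163
```

View pics/c4_wrist.png

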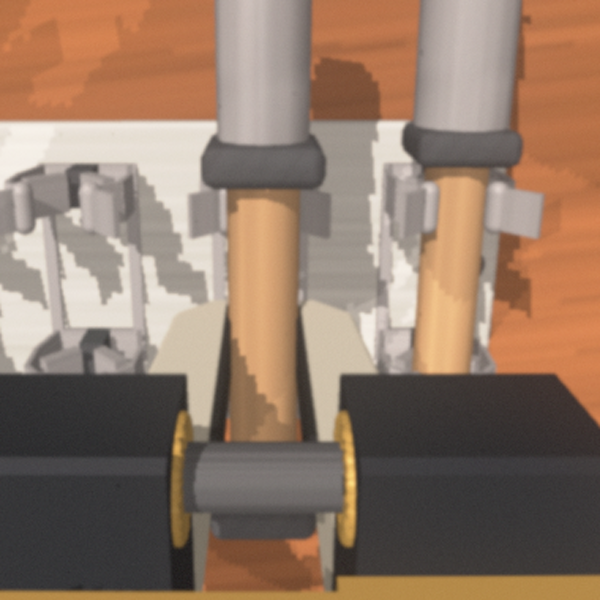

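>>> {"fn": "move_arm", "kwargs": {
  "series": [
    [[0, 0.01, -0.06], 0],
    [[0, 0.01, -0.1], 0],
    [[0, 0.01, -0.15], 0],
    [[0, 0.01, -0.2], 0],
    [[0, 0.01, -0.25], 0],
    [[0, 0.01, -0.285], 0],
    [[0, 0.01, -0.285], 0],
    [[0, 0.01, -0.285], 0]
  ]
}}

```text
clock: 64.6
ee_pos: [0.5757, -0.2879, 0.0291]
tool_rot: [-0.471, 0.471, -0.528, 0.528]
contact_force: [-2.9, 1.7, 5.9]
width: 0.0167
```

>>> {"fn": "move_arm", "kwargs": {
  "series": [
    [[0, 0, 0], 0],
    [[0, 0, 0], 0],
    [[0, 0, 0], 0],
    [[0, 0, 0], 0],
    [[0, 0, 0.2], 0],
    [[0, 0, 0.4], 0],
    [[0, 0, 0.45], 0],
    [[0, 0, 0.45], 0]
  ],
  "gripper": 0.3
}}

```text
clock: 65.4
ee_pos: [0.5763, -0.2881, 0.0747]
tool_rot: [-0.471, 0.47, -0.527, 0.528]
contact_force: [-0.3, -1.0, -0.8]
width: 0.0325
```

>>> {"fn": "move_arm", "kwargs": {
  "series": [
    [[0, 0, 0], 0],
    [[0, 0, 0], 0],
    [[0, 0, 0], 0],
    [[0, 0, -0.1], 0],
    [[0, 0, -0.2], 0],
    [[0, 0, -0.25], 0],
    [[0, 0, -0.25], 0]
  ],
  "gripper": 1
}}

```text
clock: 66.1
ee_pos: [0.5744, -0.2869, 0.0465]
tool_rot: [0.47, -0.471, 0.529, -0.527]
contact_force: [0.2, -0.0, 0.0]
width: 0.0006
```

```bash
python3 zoom.py c5 wrist,scene
```

```text
[ 0.5744 -0.2869  0.0465] [ 0.2 -0.   0. ] 0.0006
```

View pics/c5_wrist.png

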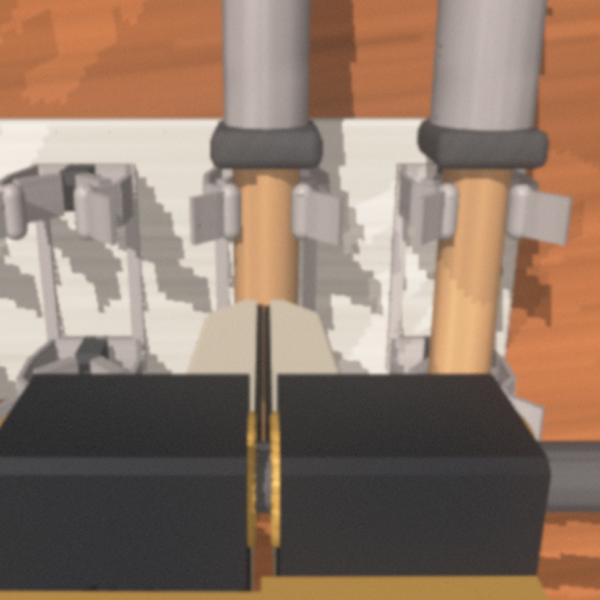

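>>> {"fn": "move_arm", "kwargs": {
  "series": [
    [[0, 0, -0.03], 0],
    [[0, 0, -0.06], 0],
    [[0, 0, -0.065], 0],
    [[0, 0, -0.065], 0]
  ]
}}

```text
clock: 66.6
ee_pos: [0.5764, -0.2881, 0.0448]
tool_rot: [-0.471, 0.471, -0.527, 0.528]
contact_force: [-6.0, 3.0, 15.1]
width: 0.0006
```

>>> {"fn": "move_arm", "kwargs": {
  "series": [
    [[0, 0, 0.3], 0],
    [[0, 0, 0.8], 0],
    [[-0.2, 0.3, 1], 0.3],
    [[-0.4, 0.6, 1], 0.6],
    [[-0.5, 0.9, 1], 0.9],
    [[-0.5, 0.9, 1], 1],
    [[-0.5, 0.9, 1], 1]
  ],
  "newtons": 40
}}

```text
clock: 67.3
ee_pos: [0.5257, -0.1969, 0.1427]
tool_rot: [0.587, -0.587, 0.394, -0.395]
contact_force: [-0.3, -0.2, -1.3]
width: 0.0005
```

>>> {"fn": "move_arm", "kwargs": {
  "series": [
    [[-0.2, 0.3, 0.4], 0.3],
    [[-0.5, 0.6, 0.8], 0.6],
    [[-0.5, 0.9, 0.8], 0.9],
    [[-0.5, 0.9, 0.8], 1],
    [[-0.5, 0.9, 0.8], 1]
  ],
  "gripper": 0
}}

```text
clock: 67.8
ee_pos: [0.4762, -0.1076, 0.2232]
tool_rot: [-0.666, 0.666, -0.237, 0.238]
contact_force: [-0.4, 0.3, 0.2]
width: 0.0359
```

>>> {"fn": "move_arm", "kwargs": {
  "series": [
    [[-0.2, 0.3, 0], 0.3],
    [[-0.43, 0.6, 0], 0.6],
    [[-0.43, 0.89, 0], 0.9],
    [[-0.43, 0.89, 0], 1],
    [[-0.43, 0.89, 0], 1]
  ]
}}

```text
clock: 68.3
ee_pos: [0.4327, -0.0187, 0.2219]
tool_rot: [-0.704, 0.704, -0.066, 0.066]
contact_force: [1.3, -0.8, -0.5]
width: 0.0466
```

>>> {"fn": "move_arm", "kwargs": {
  "series": [
    [[0, 0, 0], 0.26],
    [[0, 0, 0], 0.26],
    [[0, 0, 0], 0.26],
    [[0, 0, 0], 0.26],
    [[0, 0, 0], 0.26]
  ]
}}

```text
clock: 68.8
ee_pos: [0.4326, -0.0189, 0.222]
tool_rot: [0.707, -0.707, 0.021, -0.02]
contact_force: [0.1, -0.3, -0.5]
width: 0.0463
```

```bash
python3 look.py d1 wrist,scene punch14
```

```text
tcp [ 0.4326 -0.0189  0.222 ] w 0.0463 F [ 0.1 -0.3 -0.5]
wrist punch14_mid 0.85 [ 0.4351 -0.0183  0.0164] [[328.0, 210.0]]
wrist punch14_mouth 0.62 [0.4405 0.0862 0.0145] [[327.0, 85.0]]
scene punch14_mid 0.86 [ 0.4337 -0.0161  0.0136] [[283.0, 276.0]]
scene punch14_mid 0.79 [ 0.2548 -0.2815  0.0104] [[155.0, 275.0]]
scene punch14_mouth 0.92 [0.4365 0.0883 0.0126] [[318.0, 261.0]]
scene punch14_mouth 0.89 [ 0.2798 -0.1782  0.01  ] [[197.0, 265.0]]
```

View pics/d1_wrist.png

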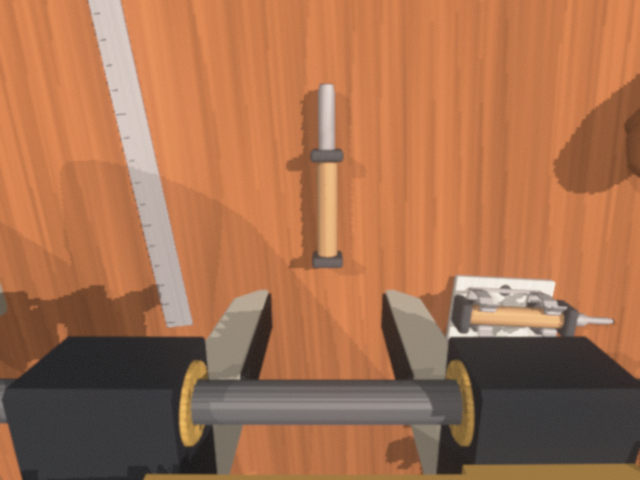

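View pics/d1_scene.png

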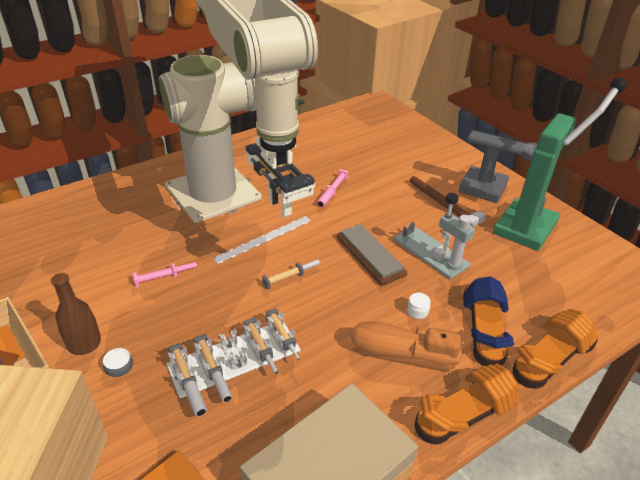

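>>> {"fn": "move_arm", "kwargs": {
  "series": [
    [[0, 0.03, -0.5], 0],
    [[0, 0.03, -1], 0],
    [[0, 0.03, -1], 0],
    [[0, 0.03, -1], 0]
  ]
}}

```text
clock: 69.5
ee_pos: [0.4319, -0.0154, 0.1223]
tool_rot: [0.707, -0.707, 0.02, -0.019]
contact_force: [0.3, 0.5, 0.7]
width: 0.0465
```

>>> {"fn": "move_arm", "kwargs": {
  "series": [
    [[0, 0, -0.4], 0],
    [[0, 0, -0.8], 0],
    [[0, 0, -1], 0],
    [[0, 0, -1], 0]
  ]
}}

```text
clock: 69.9
ee_pos: [0.4327, -0.0156, 0.0224]
tool_rot: [0.707, -0.707, 0.02, -0.019]
contact_force: [0.8, -0.5, 0.4]
width: 0.0466
```

>>> {"fn": "move_arm", "kwargs": {
  "series": [
    [[0, 0, -0.1], 0],
    [[0, 0, -0.15], 0],
    [[0, 0, -0.15], 0],
    [[0, 0, -0.15], 0]
  ]
}}

```text
clock: 70.3
ee_pos: [0.4334, -0.0157, 0.0081]
tool_rot: [-0.707, 0.707, -0.019, 0.02]
contact_force: [0.7, -0.1, 0.4]
width: 0.0467
```

```bash
python3 look.py d2 wrist
```

```text
tcp [ 0.4334 -0.0157  0.0081] w 0.0467 F [ 0.7 -0.1  0.4]
```

View pics/d2_wrist.png

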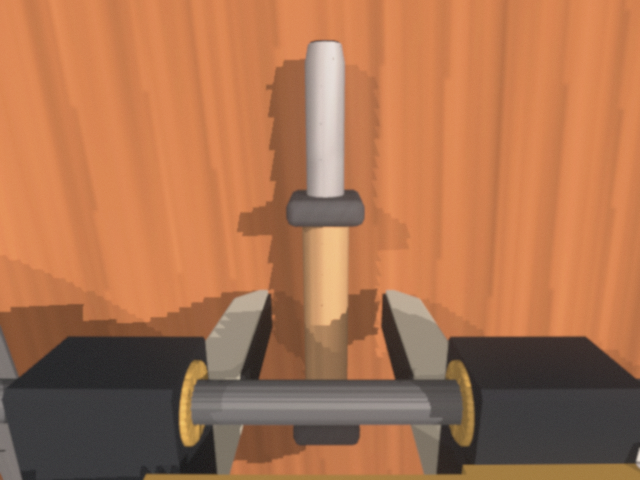

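>>> {"fn": "move_arm", "kwargs": {
  "series": [
    [[0, 0, 0], 0],
    [[0, 0, 0], 0],
    [[0, 0, 0], 0],
    [[0, 0, 0], 0],
    [[0, 0, 0], 0],
    [[0, 0, 0], 0]
  ],
  "gripper": 1
}}

```text
clock: 70.95
ee_pos: [0.4326, -0.0156, 0.0072]
tool_rot: [0.707, -0.707, 0.019, -0.019]
contact_force: [-0.0, 0.8, 0.5]
width: 0.017
```

>>> {"fn": "move_arm", "kwargs": {
  "series": [
    [[0, 0, 0.2], 0],
    [[0, 0, 0.5], 0],
    [[0, 0, 1], 0],
    [[0.1, -0.1, 1], -0.3],
    [[0.2, -0.2, 1], -0.6],
    [[0.2, -0.2, 1], -0.9],
    [[0.2, -0.2, 1], -1],
    [[0.2, -0.2, 1], -1]
  ]
}}

```text
clock: 71.75
ee_pos: [0.4523, -0.0356, 0.1068]
tool_rot: [-0.68, 0.68, -0.194, 0.194]
contact_force: [-0.0, 0.1, -1.6]
width: 0.0172
```

>>> {"fn": "move_arm", "kwargs": {
  "series": [
    [[0.1, -0.2, 0.3], -0.3],
    [[0.3, -0.5, 0.6], -0.6],
    [[0.4, -0.8, 0.6], -0.9],
    [[0.4, -0.8, 0.6], -1],
    [[0.4, -0.8, 0.6], -1]
  ]
}}

```text
clock: 72.25
ee_pos: [0.4925, -0.1162, 0.1669]
tool_rot: [-0.611, 0.611, -0.356, 0.356]
contact_force: [0.4, 0.2, -1.5]
width: 0.0167
```

>>> {"fn": "move_arm", "kwargs": {
  "series": [
    [[0.2, -0.3, 0], -0.3],
    [[0.4, -0.6, 0], -0.6],
    [[0.5, -0.8, 0], -0.9],
    [[0.5, -0.8, 0], -1],
    [[0.5, -0.8, 0], -1]
  ]
}}

```text
clock: 72.75
ee_pos: [0.5422, -0.1952, 0.1663]
tool_rot: [-0.504, 0.505, -0.496, 0.495]
contact_force: [-0.5, -0.1, -1.9]
width: 0.017
```

>>> {"fn": "move_arm", "kwargs": {
  "series": [
    [[0.2, -0.2, 0], -0.26],
    [[0.38, -0.36, 0], -0.26],
    [[0.38, -0.36, 0], -0.26],
    [[0.38, -0.36, 0], -0.26],
    [[0.38, -0.36, 0], -0.26],
    [[0.38, -0.36, 0], -0.26]
  ]
}}

```text
clock: 73.35
ee_pos: [0.5801, -0.2307, 0.1672]
tool_rot: [0.471, -0.471, 0.527, -0.527]
contact_force: [0.2, -0.4, -1.7]
width: 0.017
```

```bash
python3 look.py d3 wrist
```

```text
tcp [ 0.5801 -0.2307  0.1672] w 0.017 F [ 0.2 -0.4 -1.7]
```

View pics/d3_wrist.png

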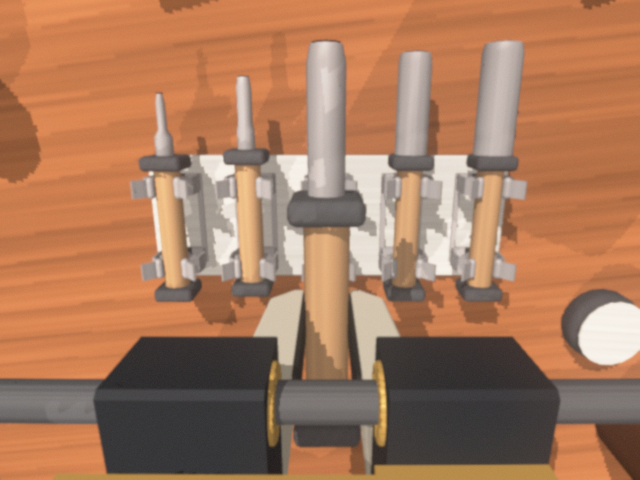

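```bash
python3 - <<'E'
from h import *
p=bot.get_image('wrist'); s=bot.sense()
heldmid(p,s,(327,207),.0068,0)
E
```

```text
mid ahead of tcp 0.0021 lat 0.0003 heading -0.1132 turn units -0.002 target tcp [ 0.5837 -0.2333] shift [ 0.033 -0.022]
```

>>> {"fn": "move_arm", "kwargs": {
  "series": [
    [[0.03, -0.015, 0], 0],
    [[0.03, -0.015, -0.3], 0],
    [[0.03, -0.015, -0.7], 0],
    [[0.03, -0.015, -1], 0],
    [[0.03, -0.015, -1], 0],
    [[0.03, -0.015, -1], 0]
  ],
  "newtons": 60
}}

```text
clock: 74.05
ee_pos: [0.5834, -0.233, 0.0673]
tool_rot: [0.471, -0.471, 0.528, -0.527]
contact_force: [-0.1, -0.1, -1.5]
width: 0.0166
```

>>> {"fn": "move_arm", "kwargs": {
  "series": [
    [[0, 0, -0.1], 0],
    [[0, 0, -0.1], 0],
    [[0, 0, -0.1], 0],
    [[0, 0, -0.1], 0]
  ]
}}

```text
clock: 74.45
ee_pos: [0.5841, -0.2334, 0.0581]
tool_rot: [-0.471, 0.47, -0.527, 0.528]
contact_force: [0.5, -0.1, -1.6]
width: 0.0167
```

```bash
python3 zoom.py d4 wrist
```

```text
[ 0.5841 -0.2334  0.0581] [ 0.5 -0.1 -1.6] 0.0167
```

View pics/d4_wrist.png

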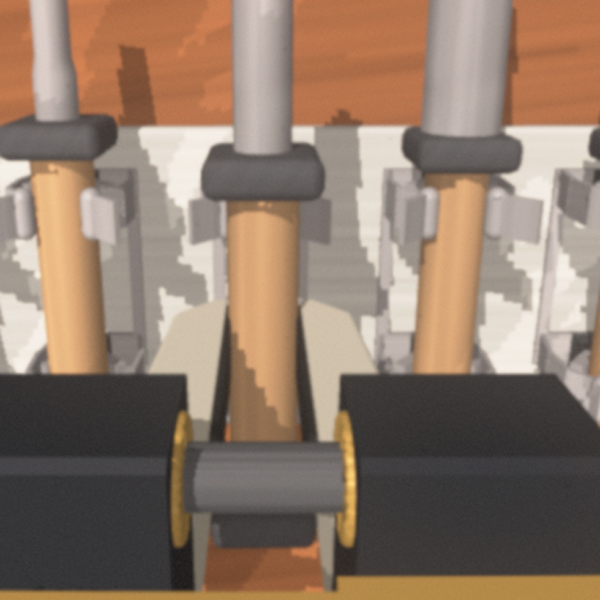

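>>> {"fn": "move_arm", "kwargs": {
  "series": [
    [[0, 0.01, -0.06], 0],
    [[0, 0.01, -0.1], 0],
    [[0, 0.01, -0.15], 0],
    [[0, 0.01, -0.2], 0],
    [[0, 0.01, -0.25], 0],
    [[0, 0.01, -0.285], 0],
    [[0, 0.01, -0.285], 0],
    [[0, 0.01, -0.285], 0]
  ]
}}

```text
clock: 75.3
ee_pos: [0.5836, -0.2324, 0.029]
tool_rot: [-0.471, 0.471, -0.528, 0.528]
contact_force: [-0.7, 0.1, 5.9]
width: 0.0162
```

>>> {"fn": "move_arm", "kwargs": {
  "series": [
    [[0, 0, 0], 0],
    [[0, 0, 0], 0],
    [[0, 0, 0], 0],
    [[0, 0, 0], 0],
    [[0, 0, 0.2], 0],
    [[0, 0, 0.4], 0],
    [[0, 0, 0.45], 0],
    [[0, 0, 0.45], 0]
  ],
  "gripper": 0.3
}}

```text
clock: 76.1
ee_pos: [0.5844, -0.2325, 0.0747]
tool_rot: [-0.471, 0.47, -0.527, 0.528]
contact_force: [0.3, 0.6, 0.6]
width: 0.0326
```

>>> {"fn": "move_arm", "kwargs": {
  "series": [
    [[0, 0, 0], 0],
    [[0, 0, 0], 0],
    [[0, 0, 0], 0],
    [[0, 0, -0.1], 0],
    [[0, 0, -0.2], 0],
    [[0, 0, -0.25], 0],
    [[0, 0, -0.25], 0]
  ],
  "gripper": 1
}}

```text
clock: 76.8
ee_pos: [0.5823, -0.2315, 0.0466]
tool_rot: [0.47, -0.471, 0.529, -0.527]
contact_force: [-0.4, -0.6, -0.7]
width: 0.0002
```

```bash
python3 zoom.py d5 wrist,scene
```

```text
[ 0.5823 -0.2315  0.0466] [-0.4 -0.6 -0.7] 0.0002
```

View pics/d5_wrist.png

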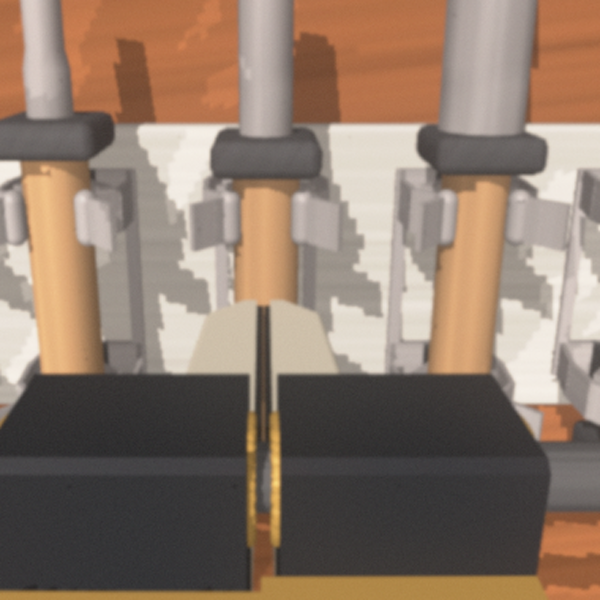

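>>> {"fn": "move_arm", "kwargs": {
  "series": [
    [[0, 0, -0.03], 0],
    [[0, 0, -0.06], 0],
    [[0, 0, -0.065], 0],
    [[0, 0, -0.065], 0]
  ]
}}

```text
clock: 77.3
ee_pos: [0.5844, -0.2325, 0.0448]
tool_rot: [-0.471, 0.47, -0.527, 0.528]
contact_force: [-6.2, 3.7, 15.4]
width: 0.0008
```

>>> {"fn": "move_arm", "kwargs": {
  "series": [
    [[0, 0, 0.3], 0],
    [[-0.1, 0, 0.8], 0],
    [[-0.5, 0, 1], 0],
    [[-1, 0, 1], 0],
    [[-1, 0, 1], 0],
    [[-1, 0, 1], 0]
  ]
}}

```text
clock: 77.9
ee_pos: [0.4828, -0.2322, 0.1424]
tool_rot: [-0.47, 0.47, -0.528, 0.528]
contact_force: [0.8, 0.4, 0.0]
width: 0.0008
```

>>> {"fn": "move_arm", "kwargs": {
  "series": [
    [[-0.1, 0.3, 0.5], 0],
    [[-0.5, 0.6, 1], 0],
    [[-0.5, 0.6, 1], 0],
    [[-0.5, 0.6, 1], 0],
    [[-0.5, 0.6, 1], 0]
  ]
}}

```text
clock: 78.4
ee_pos: [0.4352, -0.1725, 0.2431]
tool_rot: [-0.471, 0.47, -0.527, 0.529]
contact_force: [-0.7, -0.1, -0.8]
width: 0.0005
```

```bash
python3 look.py e1 wrist punch6 punch10 punch14 punch22 punch26 ; python3 look.py e1 scene; python3 zoom.py e1z scene,side
```

```text
tcp [ 0.4352 -0.1725  0.2431] w 0.0005 F [-0.7 -0.1 -0.8]
wrist punch6_mid 0.74 [ 0.5931 -0.1169  0.0398] [[233.0, 26.0]]
wrist punch6_mid 0.48 [ 0.4654 -0.4441 -0.0046] [[606.0, 141.0]]
wrist punch10_mid 0.82 [ 0.5922 -0.1741  0.0377] [[305.0, 19.0]]
wrist punch10_mouth 0.34 [ 0.5734 -0.2863  0.0342] [[447.0, 28.0]]
wrist punch10_mouth 0.24 [ 0.5848 -0.2344 -0.0022] [[376.0, 30.0]]
wrist punch14_mid 0.58 [ 0.5846 -0.2328  0.0362] [[380.0, 21.0]]
wrist punch14_mouth 0.67 [ 0.4654 -0.4474 -0.0009] [[612.0, 141.0]]
wrist punch22_mid 0.95 [ 0.5731 -0.2874  0.0372] [[449.0, 28.0]]
wrist punch26_mid 0.85 [ 0.5691 -0.3416  0.0361] [[517.0, 25.0]]
wrist punch26_mouth 0.47 [ 0.5851 -0.2323  0.0372] [[379.0, 20.0]]
tcp [ 0.4335 -0.1721  0.2419] w 0.0006 F [ 0.2 -0.2 -0.3]
[ 0.4335 -0.1721  0.242 ] [-0.2 -0.5  0.3] 0.0008
```

View pics/e1_wrist.png

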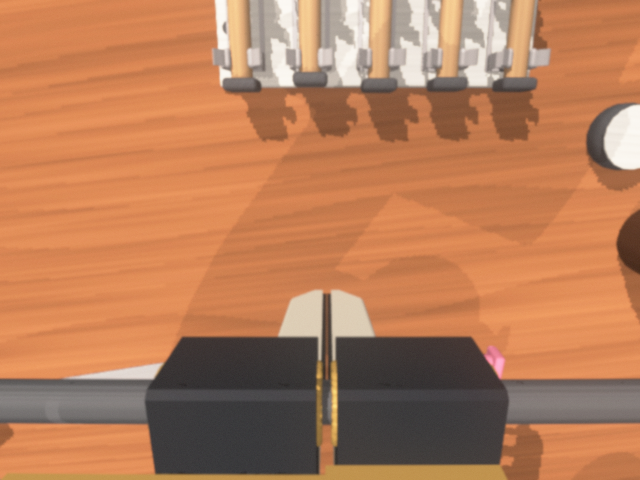

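View pics/e1_scene.png

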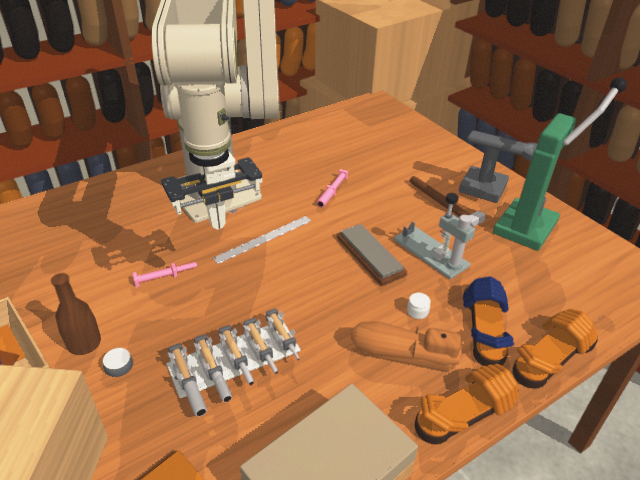

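View pics/e1z_scene.png

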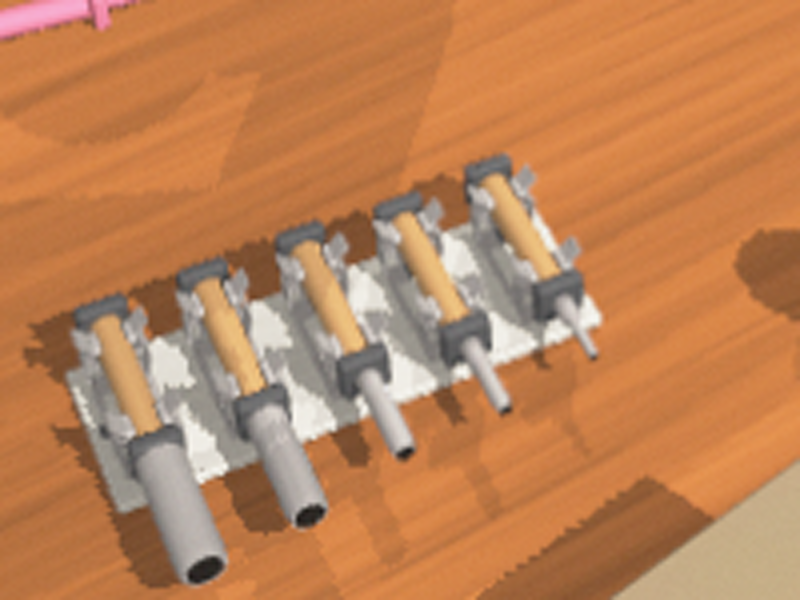

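View pics/e1z_side.png

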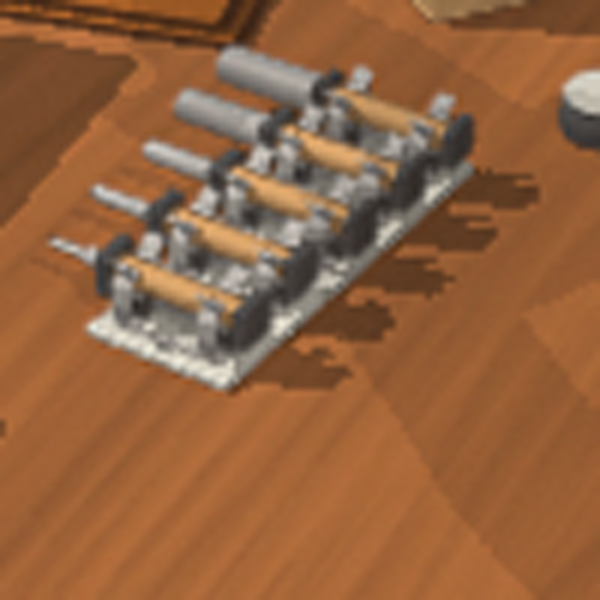

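```bash
python3 -c "
from plant import bot
print(bot.close_job(), bot.sense()['clock'])"
```

```text
the job is handed in; nothing more can be done
the job is handed in; nothing more can be done
```

The job is finished and handed in at about 79 s of the 208 s allowed.

- **Gauge proved:** I pressed the knob until the foot sat on the bare anvil. The tip stopped at z = 157.3 mm with about 12 N, and I held it for 1.5 s before letting it up.
- **Punch gauged:** The punch from the oilstone lay with its handle in the vee and its barrel on the anvil. The foot stopped at 167.0 mm, a reading of 9.7 mm, so it is the 10 mm punch. I held that for 1.5 s too and saw the foot rise again.
- **Punches put away:** All five punches present (6, 10, 14, 22 and 26 mm) are snapped into the clips. They run from the thinnest at the robot's left to the thickest at its right, with mouths pointing away from the robot. I pressed each handle again from above with 13–17 N. Every handle top read 45 mm, which means the axis is at 36 mm, fully home.

**Last checks:** The final scene, side and wrist pictures show all five seated level and in order. The tools and tins, and both pink look-alikes, appear undisturbed, and the gripper was empty and clear of everything. I noticed no knocked punch and no slackened grip.

**Disagreements:** Camera estimates of the gauge and rail positions differed by 2–4 mm, and by up to about 8 mm in x for the gauge in one single-camera fit. I worked from averaged positions with close-up wrist views, and every placing fitted.

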